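# Load the grinding jar and lock its lid

## Task

Load the grinding jar: scoop all the white ceramic balls out of the trough and tip them into the open jar (never finger the balls in the trough; a ball spilled elsewhere may be picked up by hand), and leave the scoop standing upright on the worktop. Then swing the lid fully shut over the jar, squeeze the button of the ball-lock pin, slide it fully home through the clevis and lid lug, and let go so that it locks. Leave the tape roll and the small flask where they are.

Things in the scene. Friction and masses are not known exactly. Their poses are not given: they have to be found in the camera images.
- mill: Fixed mill: grey base plate 205x120x12 mm with an open steel jar (72 mm outside, 64 mm inside, inner floor 16 mm and rim 72 mm above the worktop). Origin on the worktop on the jar's axis; +x is the way the pin goes in; the lid's upright pivot stands at x = +62 mm, y = 0, the clevis at x = -90 to -58 mm, 72 mm high; a 31 mm high ledge (x -154 to -106 mm, 40 mm wide) lies under the pin's handle.
- jar_mouth (a point): Centre of the jar's open mouth, at rim height (72 mm above the worktop).
- lid_bar (a joint): Swing lid: blue bar with a round steel lid (74 mm) below, turning level about the pivot, rad. 0 = shut against its stop, lid over the jar, the bar's lug between the clevis cheeks, holes in line; 1.9 = wide open; opens anticlockwise seen from above. Bar top 89 mm above the worktop. Stays where left: 0.12 N m of friction.
- lid_knob (a point): Grip point of the lid's upright black knob (20 mm across, top 125 mm above the worktop), over the lid's middle, 62 mm from the pivot axis, 112 mm above the worktop. Its frame turns with the bar: +x points from the knob to the pivot.
- pin_hole (a point): Centre of the hole's mouth on the outer face of the clevis, 50 mm above the worktop; axes as the mill's, +x into the hole. The hole (14 mm; 15 mm in the lid's lug) runs level through cheek, lug and cheek, 32 mm in all. Pin fully home: its shoulder lies against this face, handle up; once locked it has 3 mm of end play.
- lock_pin: Ball-lock pin lying level in its rest, 180 g. Origin on its axis at the shoulder; +x along the shank to the tip, +z up the handle. Shank 11 mm thick, 49 mm long, last 8 mm tapered to 6 mm. Behind the shoulder a neck 18 mm thick (x 0 to -34 mm), then an upright orange handle plate (x -34 to -48, z -16 to +40, 32 mm wide). Its locking ball (x 35 to 41, +y side) stands out 5 mm and bars the holes.
- pin_button (a joint): Black thumb plate behind the handle; slide, m: 0 = out (ball out, locked), 0.006 = fully pressed (ball in). 20 mm wide, z +12 to +39 mm in the pin's frame, back face x = -58 mm out, -52 mm pressed. Spring 3 N rising to 8 N. Squeeze it along the pin's axis: one finger on the plate, one on the handle's front face above the neck.
- pin_rest: Fixed grey rest for the pin, 125x54 mm, 29 mm high, +x as the pin's; the pin lifts straight up out of it. Origin: centre of its underside.
- scoop: Loose steel scoop with upright blue handle, standing on the worktop. Origin on its underside, mouth to +x. Pan 48 mm wide (43 inside), lip x = +25 mm, back wall x = -29 mm, sides 24 mm high, floor 2 mm. Handle 26 (x) by 16 mm (y), centre x = -45, back x = -58, top z = 126 mm, foot 30 mm wide up to z = 12 mm. 130 to 200 g; holds four or five balls.
- trough: Fixed steel trough with the balls: channel 54 mm wide inside, floor 4 mm and walls 42 mm above the worktop. Origin on the worktop; it runs along x, from the upright back wall (inner face x = -141 mm) to a sloping end wall at +x (inner face at x = 81 mm at the floor, leaning outward 0.5 rad). The balls lie at x = -20 to 67 mm.
- ball_1: White ceramic grinding ball, 20 mm, 16 g, origin at its centre; may be absent.
- ball_2: White ceramic grinding ball, 20 mm, 16 g, origin at its centre; may be absent.
- ball_3: White ceramic grinding ball, 20 mm, 16 g, origin at its centre; may be absent.
- ball_4: White ceramic grinding ball, 20 mm, 16 g, origin at its centre; may be absent.
- ball_5: White ceramic grinding ball, 20 mm, 16 g, origin at its centre; may be absent.
- ball_6: White ceramic grinding ball, 20 mm, 16 g, origin at its centre; may be absent.
- tape_roll: Bystander: roll of tape lying flat, 66 mm across, 18 mm high; leave it (origin: centre of underside).
- flask_small: Bystander: small conical glass flask, 55 mm wide, 87 mm high; leave it (origin: centre of underside).
- ball_7: White ceramic grinding ball, 20 mm, 16 g, origin at its centre; may be absent.
- ball_8: White ceramic grinding ball, 20 mm, 16 g, origin at its centre; may be absent.
Not all that is in view belongs to the job. What is shaped like the scoop but brown, purple or red is not meant.

How it is judged (in metres and radians):
On the way, in this order (a step that is already met when the one before it is completed fails the run):
1. all the balls are in the jar (horizontal distance between each of ball_1, ball_2, ball_3, ball_4, ball_5, ball_6, ball_7, ball_8 and jar_mouth below 0.034 m and z of ball_1 in the frame of jar_mouth between -0.065 and -0.005 m and z of ball_2 in the frame of jar_mouth between -0.065 and -0.005 m and z of ball_3 in the frame of jar_mouth between -0.065 and -0.005 m and z of ball_4 in the frame of jar_mouth between -0.065 and -0.005 m and z of ball_5 in the frame of jar_mouth between -0.065 and -0.005 m and z of ball_6 in the frame of jar_mouth between -0.065 and -0.005 m and z of ball_7 in the frame of jar_mouth between -0.065 and -0.005 m and z of ball_8 in the frame of jar_mouth between -0.065 and -0.005 m), for 0.2 s.
2. the lid is swung shut (value of joint lid_bar below 0.02 rad), for 0.2 s.
3. the pin is through the clevis, fully home (x of lock_pin in the frame of pin_hole between -0.0045 and 0.002 m and y of lock_pin in the frame of pin_hole between -0.004 and 0.004 m and z of lock_pin in the frame of pin_hole between -0.004 and 0.004 m and angle between the x axis of lock_pin and the x axis of pin_hole, either way round below 0.15 rad), for 0.2 s.
At the end, for the whole second after the job is handed in: All balls in the jar (within 34 mm of its axis, 5 mm or more below the rim); lid shut to 0.03 rad; pin home (shoulder within 4.5 mm of the outer cheek, 4 mm and 0.15 rad of the hole's axis), button out within 1.2 mm, at rest; scoop upright (0.15 rad) on the worktop (all of step 1 and all of step 3 and value of joint lid_bar below 0.03 rad and value of joint pin_button below 0.0012 m and linear speed of each of lock_pin, scoop below 0.02 m/s and angle between scoop's own z axis and vertical below 0.15 rad and height (world z) of scoop between -0.008 and 0.008 m); the robot touches nothing.
It fails at once if the fingers touch a ball in the trough ((contact force between the fingers and ball_1 above 0.5 N and x of ball_1 in the frame of trough between -0.142 and 0.1 m and y of ball_1 in the frame of trough between -0.028 and 0.028 m and z of ball_1 in the frame of trough below 0.04 m) or (contact force between the fingers and ball_2 above 0.5 N and x of ball_2 in the frame of trough between -0.142 and 0.1 m and y of ball_2 in the frame of trough between -0.028 and 0.028 m and z of ball_2 in the frame of trough below 0.04 m) or (contact force between the fingers and ball_3 above 0.5 N and x of ball_3 in the frame of trough between -0.142 and 0.1 m and y of ball_3 in the frame of trough between -0.028 and 0.028 m and z of ball_3 in the frame of trough below 0.04 m) or (contact force between the fingers and ball_4 above 0.5 N and x of ball_4 in the frame of trough between -0.142 and 0.1 m and y of ball_4 in the frame of trough between -0.028 and 0.028 m and z of ball_4 in the frame of trough below 0.04 m) or (contact force between the fingers and ball_5 above 0.5 N and x of ball_5 in the frame of trough between -0.142 and 0.1 m and y of ball_5 in the frame of trough between -0.028 and 0.028 m and z of ball_5 in the frame of trough below 0.04 m) or (contact force between the fingers and ball_6 above 0.5 N and x of ball_6 in the frame of trough between -0.142 and 0.1 m and y of ball_6 in the frame of trough between -0.028 and 0.028 m and z of ball_6 in the frame of trough below 0.04 m) or (contact force between the fingers and ball_7 above 0.5 N and x of ball_7 in the frame of trough between -0.142 and 0.1 m and y of ball_7 in the frame of trough between -0.028 and 0.028 m and z of ball_7 in the frame of trough below 0.04 m) or (contact force between the fingers and ball_8 above 0.5 N and x of ball_8 in the frame of trough between -0.142 and 0.1 m and y of ball_8 in the frame of trough between -0.028 and 0.028 m and z of ball_8 in the frame of trough below 0.04 m)).
It fails at once if the tape roll or the small flask is pushed aside (50 mm) (distance of any of tape_roll, flask_small from where it was at the start of the episode above 0.05 m).
Of ball_1, ball_2, ball_3, ball_4, ball_5, ball_6, ball_7, ball_8 only 6 to 8 are there at a start; the rules pass over those that are not, and their reading is None.
At some moment in a run one of scoop may be knocked a few centimetres aside while the robot is not near it.
It also fails if it takes over 210 s, if anything falls off the work surface, if the arm or the gripper's body presses on something with over 40 N, if the wrist force passes 120 N, or if a joint passes its speed limit or range.

## Robot

A 6-joint arm with a two-finger parallel gripper is mounted at the origin on a cart in front of the work surface, level with it; the furniture and walls round the work are solid. World frame = base frame: x ahead of the robot, y to its left, z up, the work surface at z = 0. Lengths are in mm, angles in rad, forces in N, time in s.
With the tool pointing down it reaches from about 275 to 750 mm from the base axis. Payload 10.2 kg.
Tool frame: the origin (TCP) lies at the very end of the fingers, on their centre line; the grasp point (between the pads) lies 19 mm behind it; x points along the fingers, z is the direction in which the jaws open and shut, and the axes are right-handed (so a half turn about x gives the same grasp; the last joint's range is limited). The gripper opens to 85 mm and grips with 20 to 120 N. Pads are 22 mm wide; open, the fingers measure 114 mm over their backs; the gripper's body (76 mm by 85 mm) begins 54 mm behind the grasp point. The pads swing forward as they close: fully open they stand 13 mm farther back than shut.
Start: joints at [0.993, 0.313, 1.498, -0, 1.331, -0.223], TCP at [182.399, 492.302, 192.094] pointing down, gripper open.
Joint ranges: [-2.94, 2.94], [-0.97, 2.17], [0.19, 2.56], [-1.23, 4.37], [0.02, 3.11], [-2.88, 2.88]. Speed limits (rad/s): [2.39, 2.39, 3.01, 3.14, 3.14, 3.14].

## Interface

Orientations are given as a unit quaternion [w, x, y, z].
In Python, from rig import sense, vision, job gives the robot as it stands. The module is installed in compiled form; this text tells all that it offers.
- The arm moves only by the shell command python3 -m pendant 'ROWS' [FORCE]. ROWS is JSON, a list of rows, each a list of 7 numbers: the turn, a rotation vector about the tool's x, y, z in rad, then the shift along the tool's x, y, z in cm, then the opening, from 0 (shut) to 1 (fully open). A call has exactly 5 rows; each row is the pose to reach, as a shift and turn from the pose commanded when the call began, along the tool's axes at that moment; what a row does not reach only later rows make up. A row lasts 1/8 s, in which the tool goes at most 62.5 mm and 10.7 degrees, less where a joint would pass 70% of its speed; a pose out of reach is approached as far as the arm can. A call with a gripper value outside its range is refused whole. The fingers move at their own pace and stop on an object; FORCE is the grip in N (left out, the last holds). Time passes only in rows, so rows that repeat a pose let the fingers close, or fill a call up. It gives the time, the measured TCP pose, the force and the opening at its end, in the units of the state.
- sense(): the state, without advancing time (a new reading comes with each control period).
- vision.capture(name): name is "scene" or "top" or "wrist"; returns the picture (400x640x3 uint8, red, green, blue); there is no depth.
- vision.calibration(name): a dict with "K" (3x3 intrinsics, pixels), "extrinsics" (4x4, takes a point from camera to world coordinates). Camera axes: x right, y up, looking along -z (the intrinsics and any distortion apply to the point x, -y, -z); pixel columns grow to the right and rows downward; lengths in mm; the calibration is good to about 2 mm. The wrist camera is an equidistant fisheye: a pixel r from the principal point sees the ray r / f radians off the axis. A picture is of the moment at which its call begins: read the wrist's pose just before it. calibration takes no time and is no camera call; for the wrist camera it gives the pose at the moment of the call.
- job.finish_job(): hands the job in, once; it reports no verdict.
The state is a dict: "time_s": time; "joints": joint angles; "dq": joint speeds; "tau": joint torques, N m; "eef_pos": TCP position; "ee_rot": TCP orientation; "force": force on the tool from outside, world axes, zero at the start; "wrist_torque": the same for the moment, N m; "grip_width": opening from 0.0 (shut) to 1.0 (fully open).
Only numpy, scipy, OpenCV 4.12 (cv2) and the standard library are available. Lean on these libraries where they do the work, as an engineer would, in place of code of your own. Each camera call takes 0.05 s, during which the arm holds its last target.

## Working session

There is one attempt and no reset: what is moved stays moved. The work goes in short steps, Python scripts to look and compute and a shell command to move; the robot and the scene stay as the last step left them, time stands still between calls to the robot, and variables do not carry over. Pictures are saved under pics/ and viewed, and the job is handed in when it is done.

```bash
mkdir -p pics; ls
cat > h.py <<'E'
import numpy as np, cv2, json
from rig import sense, vision, job
from scipy.spatial.transform import Rotation as R
def snap(name,fn,crop=None,scale=1):
    im=vision.capture(name)
    cv2.imwrite('pics/%s_raw.png'%fn,im[:,:,::-1])
    show(fn+'_raw',fn,crop,scale)
    return im
def show(raw,fn,crop=None,scale=1):
    im=cv2.imread('pics/%s.png'%raw)
    if crop: x0,y0,x1,y1=crop; im=im[y0:y1,x0:x1]
    else: x0=y0=0
    im=cv2.resize(im,None,fx=scale,fy=scale,interpolation=cv2.INTER_CUBIC)
    # ticks
    H,W=im.shape[:2]
    step=50 if scale<3 else 20
    for X in range((x0//step+1)*step,x0+int(W/scale)+1,step):
        u=int((X-x0)*scale); cv2.line(im,(u,0),(u,5),(0,0,255),1); cv2.putText(im,str(X),(u+1,14),0,.35,(0,0,255),1)
    for Y in range((y0//step+1)*step,y0+int(H/scale)+1,step):
        v=int((Y-y0)*scale); cv2.line(im,(0,v),(5,v),(0,0,255),1); cv2.putText(im,str(Y),(6,v+4),0,.35,(0,0,255),1)
    cv2.imwrite('pics/%s.png'%fn,im)
def ray(name,u,v,cal=None):
    c=cal or vision.calibration(name); K=np.array(c['K']);E=np.array(c['extrinsics'])
    if name!='wrist':
        d=np.array([(u-K[0,2])/K[0,0],-(v-K[1,2])/K[1,1],-1])
    else:
        a=(u-K[0,2])/K[0,0]; b=(v-K[1,2])/K[1,1]; r=np.hypot(a,b)
        s=np.sin(r)/r if r>1e-9 else 1
        d=np.array([a*s,-b*s,-np.cos(r)])
    d=E[:3,:3]@d
    return E[:3,3],d/np.linalg.norm(d)
def px(name,u,v,z,cal=None):
    o,d=ray(name,u,v,cal); return o+d*(z-o[2])/d[2]
def proj(name,P,cal=None):
    c=cal or vision.calibration(name); K=np.array(c['K']);E=np.array(c['extrinsics'])
    p=E[:3,:3].T@(np.asarray(P,float)-E[:3,3]); x,y,z=p[0],-p[1],-p[2]
    if name!='wrist': return K[0,0]*x/z+K[0,2],K[1,1]*y/z+K[1,2]
    r=np.hypot(x,y); th=np.arctan2(r,z); k=th/r if r>1e-9 else 0
    return K[0,0]*x*k+K[0,2],K[1,1]*y*k+K[1,2]
def tool():
    s=sense(); q=s['ee_rot']; return np.array(s['eef_pos']),R.from_quat([q[1],q[2],q[3],q[0]])
def to(P,Rt=None):
    """shift cm in tool axes and rotvec to reach world P(mm) / rotation Rt"""
    p,r=tool(); sh=r.inv().apply(np.array(P)-p)/10
    rv=(r.inv()*Rt).as_rotvec() if Rt is not None else np.zeros(3)
    print('turn',rv.round(3),'shift',sh.round(2)); return rv,sh
def mat(x,z):
    x=np.array(x,float);x/=np.linalg.norm(x);z=np.array(z,float);z-=x*(x@z);z/=np.linalg.norm(z)
    return R.from_matrix(np.stack([x,np.cross(z,x),z],1))
def st():
    s=sense();p,r=tool();m=r.as_matrix()
    print('t%.2f'%s['time_s'],'p',p.round(1),'x',m[:,0].round(3),'z',m[:,2].round(3),'F',np.round(s['force'],1),'T',np.round(s['wrist_torque'],2),'g',round(s['grip_width'],3),'q',np.round(s['joints'],2))
E
python3 - <<'E'
from h import *
snap('scene','s0',None,1.25);snap('top','t0',None,1.25);snap('wrist','w0',None,1.25);st()
for n in('scene','top','wrist'):
    c=vision.calibration(n);print(n,np.round(c['K'],1).tolist(),np.round(c['extrinsics'],3).tolist(),[k for k in c])
E
```

```text
pics
t0.15 p [182.3 492.1 191.7] x [-0.001 -0.001 -1.   ] z [ 0.347  0.938 -0.001] F [-0.  -0.1  0. ] T [ 0.02  0.04 -0.04] g 1.002 q [ 0.99  0.31  1.5   0.    1.33 -0.22]
scene [[434.9, 0.0, 314.4], [0.0, 434.9, 195.9], [0.0, 0.0, 1.0]] [[0.599, 0.332, -0.729, -491.665], [-0.8, 0.277, -0.531, -834.649], [0.026, 0.902, 0.432, 694.924], [0.0, 0.0, 0.0, 1.0]] ['K', 'extrinsics']
top [[406.2, 0.0, 319.3], [0.0, 406.2, 200.1], [0.0, 0.0, 1.0]] [[-0.005, 0.993, -0.117, 349.271], [-1.0, -0.004, 0.009, -113.771], [0.008, 0.118, 0.993, 1625.992], [0.0, 0.0, 0.0, 1.0]] ['K', 'extrinsics']
wrist [[309.7, 0.0, 319.8], [0.0, 309.7, 198.0], [0.0, 0.0, 1.0]] [[0.347, -0.9, -0.262, 115.966], [0.938, 0.333, 0.098, 516.322], [-0.001, -0.28, 0.96, 372.816], [0.0, 0.0, 0.0, 1.0]] ['K', 'extrinsics']
```

View pics/s0.png

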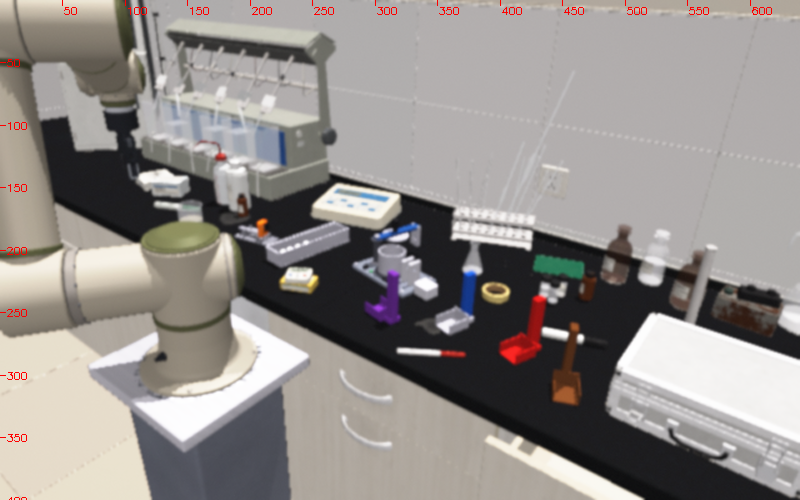

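View pics/t0.png

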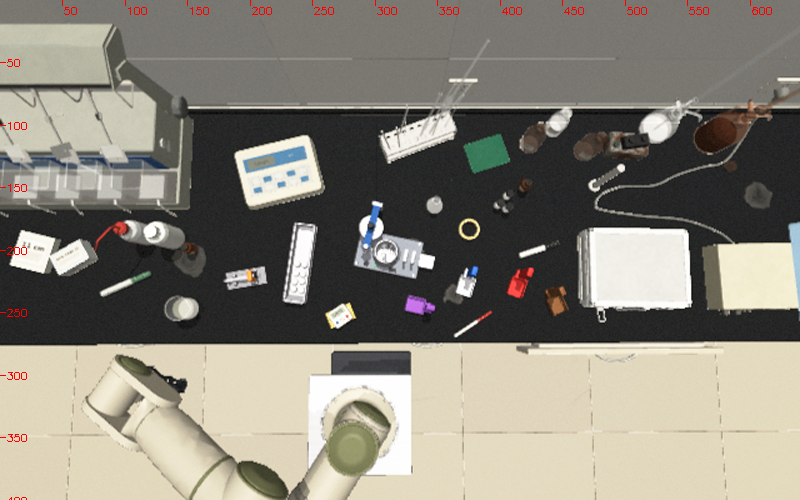

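View pics/w0.png

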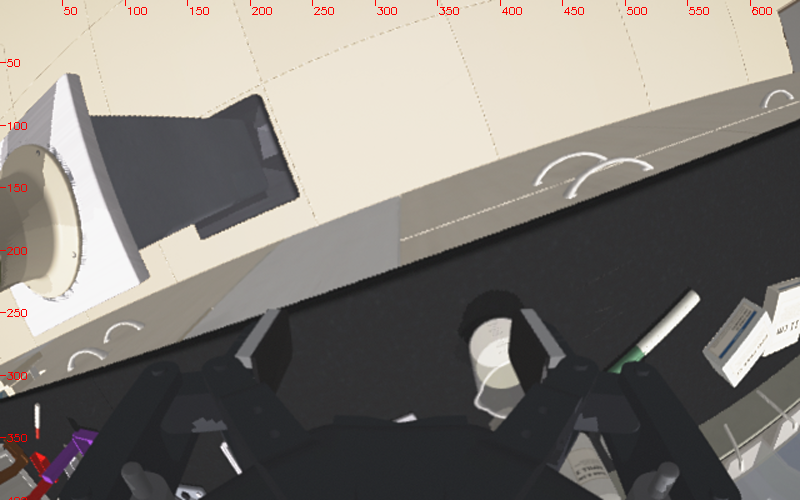

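The top view shows the pin rest at about (196,222) px, the trough at (240,210), the mill at (315,203), the blue scoop at (373,225) and the tape at (375,183). The decoys are purple, red and brown. I'll enlarge.

Run:
```python
from h import *
show('t0_raw','t0a',(170,160,290,250),6.5);show('t0_raw','t0b',(280,150,400,240),6.5)
show('s0_raw','s0a',(180,160,310,250),6);show('s0_raw','s0b',(275,165,425,265),5)
```

```text
(no output)
```

View pics/t0a.png

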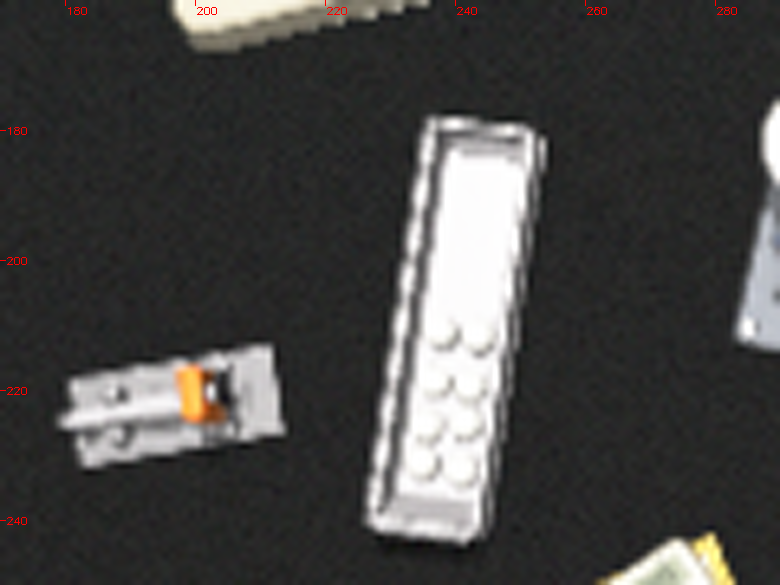

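View pics/t0b.png

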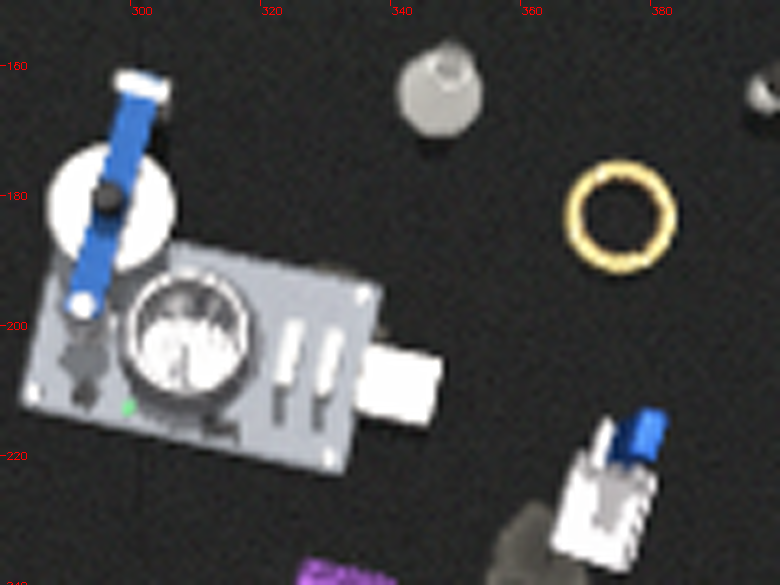

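View pics/s0a.png

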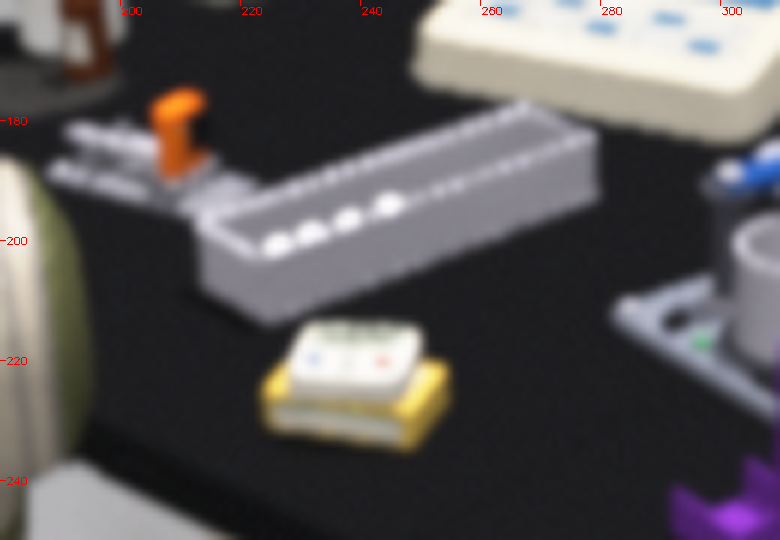

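View pics/s0b.png

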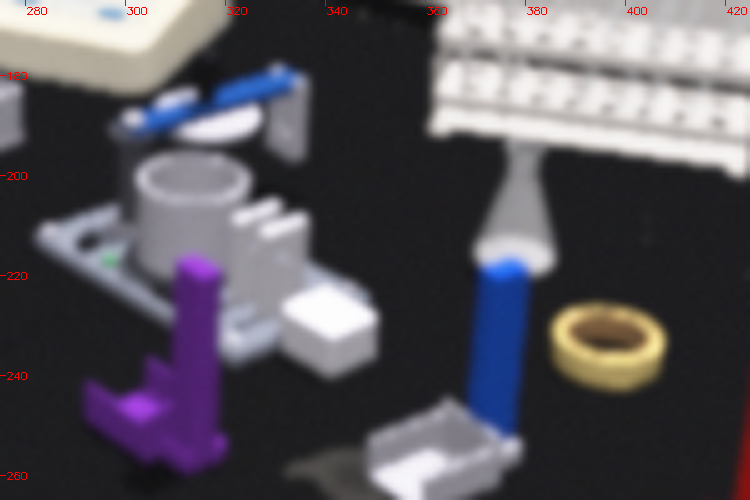

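Run:
```python
from h import *
P=lambda n,u,v,z:print(n,px('top',u,v,z).round(1))
P('jar rim',307,201.3,72)
P('pivot cap',291.0,196.7,89)
P('knob top',295,180.3,125)
P('ledge c',339.5,209,31)
P('clev',328,204,72)
P('clev2',322,204,72)
P('scoop handle top',378.5,217,126)
for p in [(368,219.5),(379.5,222.5),(375,237.5),(363.5,233.5)]: P('pan corner',*p,24)
P('tape',373.5,183,18);P('flask',346,166,40)
for p in [(232.5,178.5),(251,180.5),(225,240),(243,243)]: P('trough',*p,42)
for p in [(179,224.5),(201,221)]: P('pin tip/handle',*p,20)
for p in [(180,219),(211,213.5),(213,226.5),(183,231.5)]:P('rest',*p,29)
for p in [(236.5,211.5),(242,212),(236,219),(241,219.5),(234.5,225),(240.5,225),(234,231),(239.5,231.5)]:P('ball',*p,15)
```

```text
jar rim [528.6 -79.7  72. ]
pivot cap [544.5 -19.1  89. ]
knob top [601.7 -36.1 125. ]
ledge c [ 502.2 -207.    31. ]
clev [ 517.8 -160.5   72. ]
clev2 [ 517.9 -137.4   72. ]
scoop handle top [ 462.7 -345.7  126. ]
pan corner [ 460.7 -319.7   24. ]
pan corner [ 448.6 -364.9   24. ]
pan corner [ 389.7 -345.9   24. ]
pan corner [ 405.6 -300.9   24. ]
tape [ 607.6 -345.3   18. ]
flask [ 672.8 -234.2   40. ]
trough [623.8 214.6  42. ]
trough [615.5 141.6  42. ]
trough [382.4 238.8  42. ]
trough [370.5 169.   42. ]
pin tip/handle [444.6 426.1  20. ]
pin tip/handle [458. 340.  20.]
rest [465.6 419.9  29. ]
rest [486.7 299.   29. ]
rest [435.6 289.8  29. ]
rest [416.6 406.5  29. ]
ball [495.5 201.7  15. ]
ball [493.4 179.9  15. ]
ball [465.6 203.1  15. ]
ball [463.6 183.3  15. ]
ball [441.9 208.6  15. ]
ball [441.8 184.9  15. ]
ball [418.2 210.1  15. ]
ball [416.1 188.4  15. ]
```

Eight balls are in the trough. I'll move the wrist camera over the trough and mill for a closer look.

Run:
```python
from h import *
to([470,60,330],mat([0,0,-1],[1,0,0]))
```

```text
turn [ 1.216e+00 -1.000e-03  0.000e+00] shift [-13.81 -41.99 -30.54]
```

```bash
python3 -m pendant '[[0.3,0,0,-3,-8,-6,1],[0.5,0,0,-6,-16,-12,1],[0.7,0,0,-9,-24,-18,1],[0.9,0,0,-12,-32,-24,1],[1.05,0,0,-13.8,-38,-28,1]]'
python3 - <<'E'
from h import *
to([470,60,330],mat([0,0,-1],[1,0,0]))
st()
E
```

```text
time_s: 0.78
eef_pos: [346.1, 239.3, 281.6]
ee_rot: [0.701, -0.096, 0.7, 0.096]
force: [1.3, 0.2, 0.4]
grip_width: 1.0
turn [ 0.273  0.    -0.   ] shift [ -4.83 -20.6    7.1 ]
t0.78 p [346.1 239.3 281.6] x [ 0.  0. -1.] z [0.963 0.269 0.   ] F [1.3 0.2 0.4] T [ 0.07 -0.01  0.01] g 1.0 q [ 0.32  0.02  1.61 -0.    1.51  0.05]
```

```bash
python3 -m pendant '[[0.15,0,0,-2.5,-6,3,1],[0.27,0,0,-4.8,-12,5,1],[0.27,0,0,-4.8,-18,7,1],[0.27,0,0,-4.8,-20.6,7.1,1],[0.27,0,0,-4.8,-20.6,7.1,1]]'
python3 - <<'E'
from h import *
st()
import pickle
pickle.dump(vision.calibration('wrist'),open('w1.pkl','wb'))
snap('wrist','w1',None,1.25)
E
```

```text
time_s: 1.4
eef_pos: [471.1, 60.5, 328.3]
ee_rot: [0.707, -0.002, 0.708, 0.002]
force: [0.7, 0.8, 0.4]
grip_width: 1.001
t1.40 p [471.1  60.5 328.3] x [-0.001 -0.    -1.   ] z [ 1.     0.005 -0.001] F [0.7 0.8 0.4] T [ 0.06 -0.04 -0.04] g 1.001 q [-0.12  0.14  1.36 -0.    1.64 -0.12]
```

View pics/w1.png

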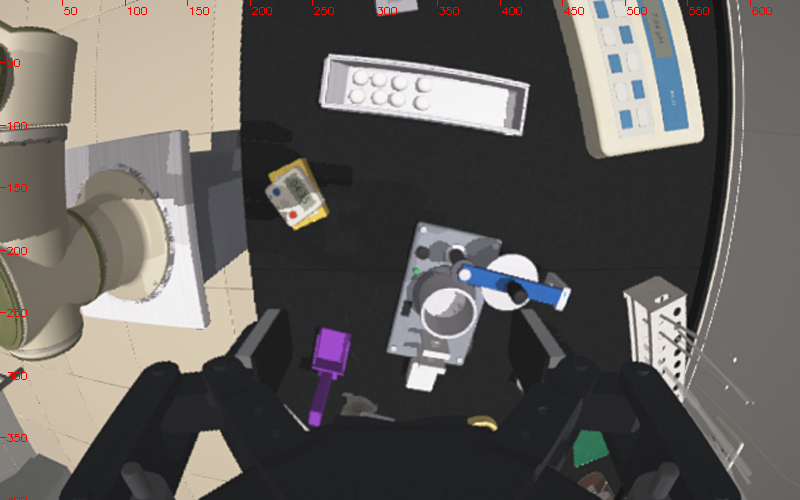

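The wrist view shows the trough at top (260-425, 43-108 px) with eight balls at its left, robot-side end, and the mill at (310-460, 175-310). I'll enlarge these.

Run:
```python
from h import *
show('w1_raw','w1a',(250,35,430,115),4.4);show('w1_raw','w1b',(300,170,470,315),4.1)
```

```text
(no output)
```

View pics/w1a.png

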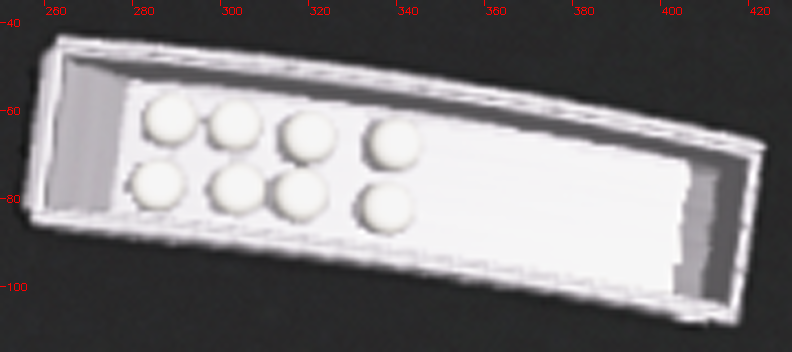

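View pics/w1b.png

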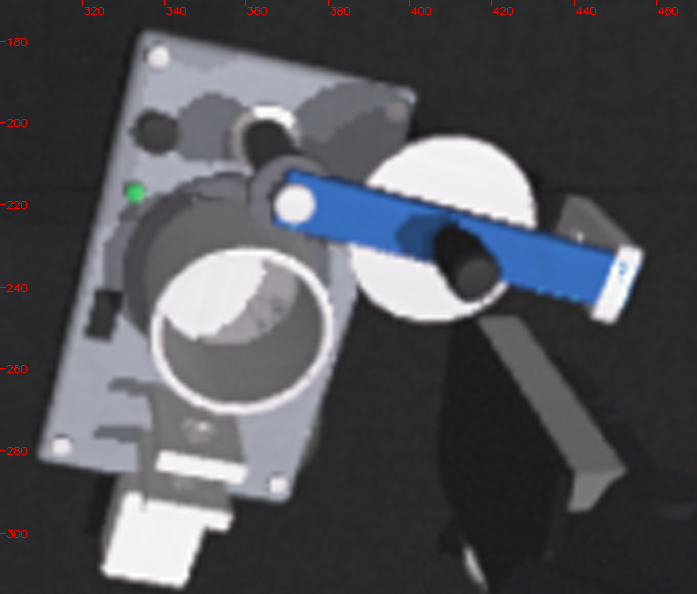

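Run:
```python
from h import *
import pickle
cal=pickle.load(open('w1.pkl','rb'))
W=lambda u,v,z:px('wrist',u,v,z,cal)[:2]
A=lambda X,Y,z:W(250+X/4.4,35+Y/4.4,z)
B=lambda X,Y,z:W(300+X/4.1,170+Y/4.1,z)
tc=[A(58,38,42),A(27,222,42),A(764,145,42),A(737,323,42)]
for n,p in zip(['endL','endR','backL','backR'],tc):print(n,p.round(1))
e=(tc[0]+tc[1])/2;b=(tc[2]+tc[3])/2
d=(e-b)/np.linalg.norm(e-b);print('len',np.linalg.norm(e-b),'w',np.linalg.norm(tc[0]-tc[1]),np.linalg.norm(tc[2]-tc[3]),'dir',d,np.degrees(np.arctan2(d[1],d[0])))
print('floor',A(127,80,4),A(108,212,4),A(688,158,4))
for q in [(170,120),(234,125),(306,137),(393,142),(157,185),(238,188),(300,194),(386,208)]:print('ball',A(*q,14).round(1))
j=B(241,331,72);pv=B(294,205,90);print('jar',j,'piv',pv,np.linalg.norm(pv-j),np.degrees(np.arctan2(*(pv-j)[::-1])))
pc=[B(145,30,12),B(415,92,12),B(40,457,12),B(288,500,12)]
print('plate',pc,[np.linalg.norm(pc[i]-pc[k]) for i,k in((0,1),(2,3),(0,2),(1,3))])
for i,k in((0,2),(1,3)):
    v=pc[i]-pc[k];print(np.degrees(np.arctan2(v[1],v[0])))
kn=B(475,275,125);print('knob',kn,np.linalg.norm(kn-pv),np.degrees(np.arctan2(*(kn-pv)[::-1])))
print('cheek',B(201,467,72))
```

```text
endL [385.4 234.9]
endR [374.9 170. ]
backL [629.6 203.1]
backR [620.8 138.7]
len 247.08252248673 w 65.73660781202337 65.02876571040473 dir [-0.99181667  0.12767023] 172.66501557858075
floor [404.28669382 225.77402653] [397.45600278 175.77764741] [612.22877759 201.21649703]
ball [421.3 208.4]
ball [444.2 206.1]
ball [469.9 201.6]
ball [500.9 200.1]
ball [416.7 184.4]
ball [445.7 182.8]
ball [467.9 180.5]
ball [498.6 175.8]
jar [533.12970978 -82.88370871] piv [547.17490764 -24.51365068] 60.03608296121585 76.47050230101371
plate [array([496.79892302,  21.24598749]), array([609.99856791,  -3.71403   ]), array([ 453.43078385, -176.75728263]), array([ 569.13624025, -201.70460763])] [np.float64(115.91877360874165), np.float64(118.36435978441573), np.float64(202.69704111349978), np.float64(202.16329699200242)]
77.64574619192607
78.33872855524204
knob [605.81878321 -37.41806565] 60.046882245585195 -12.40999274864245
cheek [ 520.42116671 -144.46019191]
```

```bash
python3 -m pendant '[[0,0,0,0.5,-6.2,-0.5,1],[0,0,0,1,-12.4,-1,1],[0,0,0,1.5,-18.6,-1.5,1],[0,0,0,2,-24.8,-2,1],[0,0,0,2.8,-31,-3,1]]'
python3 - <<'E'
from h import *
to([440,-420,300],mat([0,0,-1],[1,0,0]))
E
```

```text
time_s: 2.08
eef_pos: [443.2, -247.6, 301.3]
ee_rot: [0.707, -0.004, 0.707, 0.004]
force: [1.5, 0.7, 0.3]
grip_width: 1.003
turn [0.01  0.001 0.   ] shift [  0.13 -17.24  -0.5 ]
```

```bash
python3 -m pendant '[[0,0,0,0,-6.2,0,1],[0,0,0,0,-12,0,1],[0,0,0,0,-17,0,1],[0,0,0,0,-17,0,1],[0,0,0,0,-17,0,1]]'
python3 - <<'E'
from h import *
st()
import pickle
pickle.dump(vision.calibration('wrist'),open('w2.pkl','wb'))
snap('wrist','w2',None,1.25)
E
```

```text
time_s: 2.7
eef_pos: [445.3, -415.6, 301.2]
ee_rot: [0.707, -0.003, 0.707, 0.004]
force: [-0.2, 0.9, 0.4]
grip_width: 1.002
t2.70 p [ 445.3 -415.6  301.2] x [ 0.  0. -1.] z [1.   0.01 0.  ] F [-0.2  0.9  0.4] T [ 0.01 -0.06 -0.05] g 1.002 q [-0.94  0.47  1.    0.    1.68 -0.95]
```

View pics/w2.png

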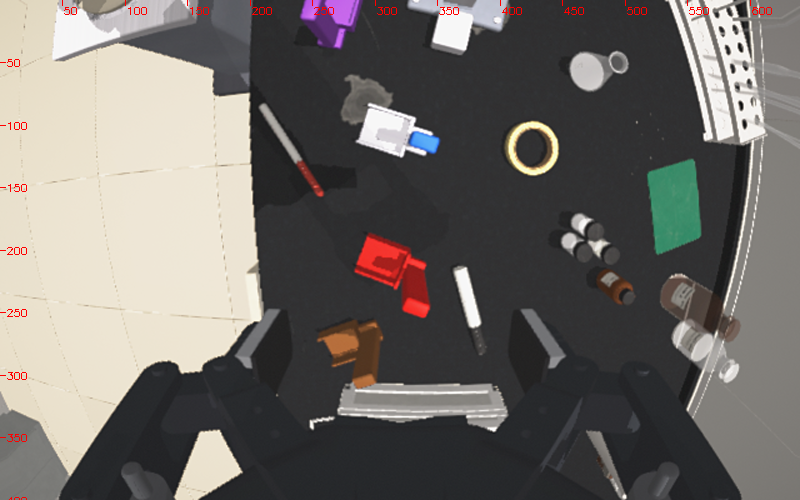

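Run:
```python
from h import *
show('w2_raw','w2a',(270,70,370,140),7)
```

```text
(no output)
```

View pics/w2a.png

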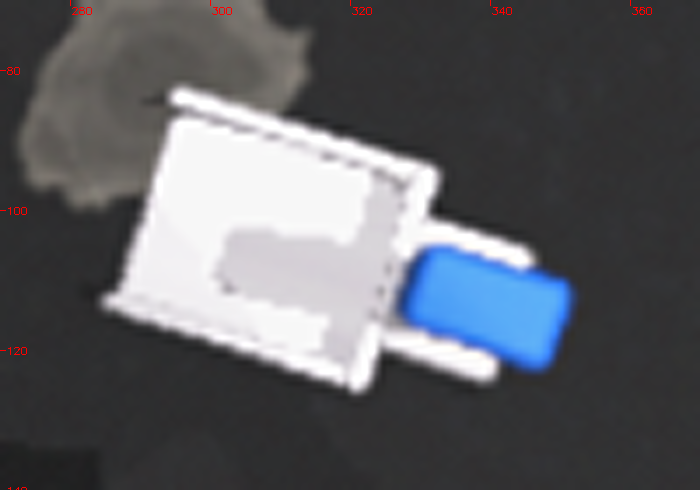

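Run:
```python
from h import *
import pickle
cal=pickle.load(open('w2.pkl','rb'))
A=lambda X,Y,z:px('wrist',270+X/7,70+Y/7,z,cal)[:2]
h=[A(*p,126) for p in[(430,246),(573,286),(547,370),(404,318)]];hc=np.mean(h,0);print('handle',np.round(h,1),hc)
c=[A(*p,24) for p in[(175,92),(438,170),(360,390),(105,300)]];print(np.round(c,1))
l=(c[0]+c[3])/2;b=(c[1]+c[2])/2;d=(l-b)/np.linalg.norm(l-b);print('len',np.linalg.norm(l-b),'w',np.linalg.norm(c[0]-c[3]),np.linalg.norm(c[1]-c[2]),d,np.degrees(np.arctan2(d[1],d[0])))
print('origin from pan', (l+b)/2+2*d,'handle expect', (l+b)/2+(2-45)*d)
for v in (c[0]-c[1],c[3]-c[2],h[0]-h[1],h[3]-h[2]):print(np.degrees(np.arctan2(v[1],v[0])))
```

```text
handle [[ 458.2 -339.3]
 [ 481.6 -345.3]
 [ 477.6 -359.3]
 [ 454.1 -351.2]] [ 467.88622136 -348.74454272]
[[ 408.6 -305.2]
 [ 463.4 -321.5]
 [ 447.7 -368.3]
 [ 394.  -349.2]]
len 57.05114554018968 w 46.40352043922997 49.376929035792514 [-0.95084759  0.30965927] 161.96130243581956
origin from pan [ 426.52769226 -335.42275476] handle expect [ 469.31583378 -349.35742179]
163.4496394931631
160.4658958787619
165.53579524246894
160.97204711797494
```

The scoop sits with its handle centre near (468,-349) and its mouth direction at 162°, and its sizes agree. I'll go and grasp it across x.

Run:
```python
from h import *
a=np.radians(-17.8)
to([468,-349,155],mat([0,0,-1],[np.cos(a),np.sin(a),0]))
```

```text
turn [0.321 0.    0.   ] shift [14.67  6.62  2.32]
```

```bash
python3 -m pendant '[[0.16,0,0,5,3,1,1],[0.32,0,0,10,6,2,1],[0.32,0,0,14.6,6.6,2.3,1],[0.32,0,0,14.6,6.6,2.3,1],[0.32,0,0,14.6,6.6,2.3,1]]'
python3 - <<'E'
from h import *
st()
a=np.radians(-17.8)
to([468,-349,62],mat([0,0,-1],[np.cos(a),np.sin(a),0]))
snap('wrist','w3',None,1.25)
E
```

```text
time_s: 3.38
eef_pos: [467.9, -351.3, 157.8]
ee_rot: [0.7, 0.109, 0.698, -0.11]
force: [0.3, -1.2, -0.2]
grip_width: 1.005
t3.38 p [ 467.9 -351.3  157.8] x [ 0.002 -0.003 -1.   ] z [ 0.952 -0.306  0.003] F [ 0.3 -1.2 -0.2] T [-0.04 -0.03 -0.03] g 1.005 q [-0.84  0.47  1.36 -0.    1.31 -0.53]
turn [-0.     0.003  0.002] shift [ 9.57  0.24 -0.09]
```

View pics/w3.png

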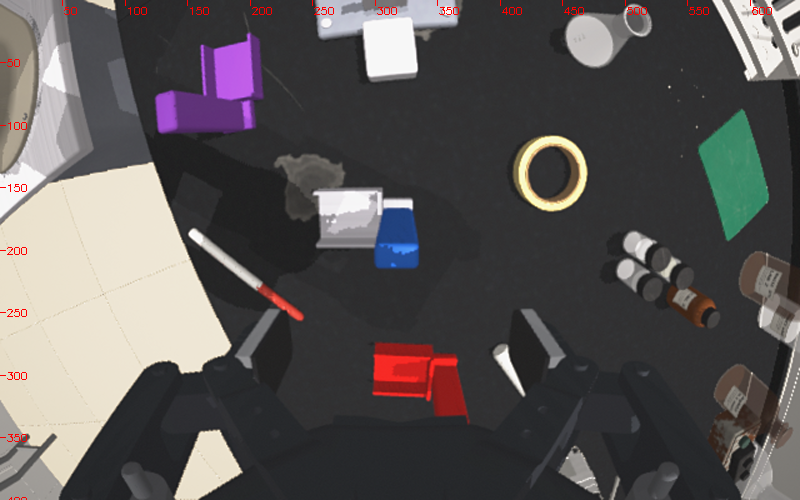

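Run:
```python
from h import *
print(proj('wrist',[468,-349,126]), px('wrist',317,202,126))
```

```text
(np.float64(317.8373433877421), np.float64(205.8681180481032)) [ 468.32694982 -346.03390878  126.        ]
```

```bash
python3 -m pendant '[[0,0,0,3,0.4,0,1],[0,0,0,6,0.4,0,1],[0,0,0,9.5,0.4,0,1],[0,0,0,9.5,0.4,0,1],[0,0,0,9.5,0.4,0,1]]' ; python3 -m pendant '[[0,0,0,0,0,0,0.3],[0,0,0,0,0,0,0.1],[0,0,0,0,0,0,0],[0,0,0,0,0,0,0],[0,0,0,0,0,0,0]]' 100;python3 - <<'E'
from h import *
st()
E
```

```text
time_s: 4.05
eef_pos: [469.2, -348.1, 62.5]
ee_rot: [0.7, 0.109, 0.698, -0.111]
force: [0.3, 0.3, 0.6]
grip_width: 0.998
time_s: 4.68
eef_pos: [468.5, -347.2, 60.7]
ee_rot: [0.699, 0.109, 0.698, -0.11]
force: [0.1, 0.4, 6.4]
grip_width: 0.289
t4.67 p [ 468.5 -347.2   60.7] x [ 0.    -0.001 -1.   ] z [ 0.952 -0.306  0.001] F [0.1 0.4 6.4] T [ 0.07  0.29 -0.03] g 0.289 q [-0.84  0.57  1.48 -0.    1.09 -0.53]
```

```bash
python3 -m pendant '[[0,0,0,-2,0,0,0],[0,0,0,-6,0,0,0],[0,0,0,-11,0,0,0],[0,0,0,-16,0,0,0],[0,0,0,-16,0,0,0]]';python3 - <<'E'
from h import *
st()
a=np.radians(-7.35)
to([592.5,175,220],mat([0,0,-1],[np.cos(a),np.sin(a),0]))
snap('wrist','w4',(200,80,400,260),4)
E
```

```text
time_s: 5.3
eef_pos: [469.3, -347.8, 223.6]
ee_rot: [0.7, 0.108, 0.697, -0.111]
force: [-0.2, -0.2, -2.6]
grip_width: 0.279
t5.30 p [ 469.3 -347.8  223.6] x [ 0.005 -0.005 -1.   ] z [ 0.952 -0.306  0.006] F [-0.2 -0.2 -2.6] T [-0.07 -0.04  0.02] g 0.279 q [-0.84  0.42  1.26  0.    1.45 -0.53]
turn [-0.183  0.006  0.004] shift [ 0.15 53.55 -4.29]
```

View pics/w4.png

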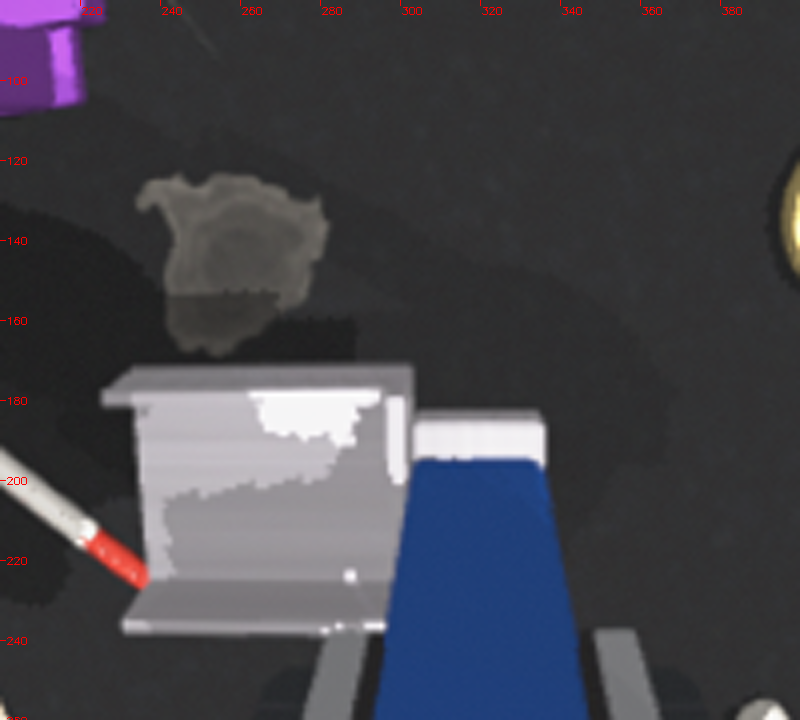

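Run:
```python
from h import *
p,r=tool();m=r.as_matrix()
# scoop frame: +x = -tool z, z=-tool x, y = z cross x
sx=-m[:,2];sz=-m[:,0];sy=np.cross(sz,sx)
for dy in(-3,0,3):
    o=p+sx*45-sz*60.7+sy*dy
    S=lambda x,y,z:o+sx*x+sy*y+sz*z
    print(dy,[tuple(np.round([(q[0]-200)*4,(q[1]-80)*4])) for q in [proj('wrist',S(*c)) for c in[(25,-24,24),(25,24,24),(-29,-24,24),(25,-24,0),(25,24,0),(-58,-15,12),(-58,0,100)]]])
```

```text
-3 [(np.float64(97.0), np.float64(369.0)), (np.float64(119.0), np.float64(609.0)), (np.float64(386.0), np.float64(365.0)), (np.float64(132.0), np.float64(345.0)), (np.float64(149.0), np.float64(566.0)), (np.float64(544.0), np.float64(399.0)), (np.float64(577.0), np.float64(671.0))]
0 [(np.float64(99.0), np.float64(384.0)), (np.float64(120.0), np.float64(623.0)), (np.float64(387.0), np.float64(382.0)), (np.float64(133.0), np.float64(359.0)), (np.float64(150.0), np.float64(580.0)), (np.float64(544.0), np.float64(415.0)), (np.float64(576.0), np.float64(692.0))]
3 [(np.float64(100.0), np.float64(400.0)), (np.float64(122.0), np.float64(637.0)), (np.float64(387.0), np.float64(398.0)), (np.float64(134.0), np.float64(374.0)), (np.float64(151.0), np.float64(593.0)), (np.float64(544.0), np.float64(430.0)), (np.float64(575.0), np.float64(713.0))]
```

```bash
python3 -m pendant '[[0,0,0,0,5,-0.4,0],[-0.04,0,0,0,11,-0.9,0],[-0.08,0,0,0,17,-1.4,0],[-0.12,0,0,0,23,-1.9,0],[-0.15,0,0,0,29,-2.4,0]]';python3 - <<'E'
from h import *
a=np.radians(-7.35)
to([592.8,177.2,220],mat([0,0,-1],[np.cos(a),np.sin(a),0]))
E
```

```text
time_s: 5.98
eef_pos: [533.8, -61.4, 218.1]
ee_rot: [0.704, 0.057, 0.706, -0.056]
force: [-0.0, -0.0, -1.1]
grip_width: 0.282
turn [-0.032 -0.003 -0.001] shift [-0.18 24.49  2.01]
```

```bash
python3 -m pendant '[[-0.01,0,0,0,5.5,0.5,0],[-0.02,0,0,0,11.5,1,0],[-0.03,0,0,0,17.5,1.5,0],[-0.03,0,0,0,23,2,0],[-0.03,0,0,0,24.3,2,0]]';python3 -m pendant '[[0,0,0,0,0,0,0],[0,0,0,0,0,0,0],[0,0,0,0,0,0,0],[0,0,0,0,0,0,0],[0,0,0,0,0,0,0]]';python3 - <<'E'
from h import *
st()
a=np.radians(-7.35)
to([592.8,177.2,220],mat([0,0,-1],[np.cos(a),np.sin(a),0]))
snap('wrist','w5',(100,50,420,290),2.5)
E
```

```text
time_s: 6.6
eef_pos: [592.4, 176.0, 217.3]
ee_rot: [0.704, 0.045, 0.707, -0.045]
force: [-0.7, -0.2, -1.2]
grip_width: 0.285
time_s: 7.22
eef_pos: [593.2, 172.8, 220.2]
ee_rot: [0.706, 0.047, 0.706, -0.047]
force: [0.6, 0.3, -1.3]
grip_width: 0.281
t7.22 p [593.2 172.8 220.2] x [ 0.  0. -1.] z [ 0.991 -0.132  0.   ] F [ 0.6  0.3 -1.3] T [ 0.   -0.03  0.02] g 0.281 q [0.09 0.51 1.14 0.   1.49 0.23]
turn [-0.004  0.    -0.   ] shift [ 0.02  0.43 -0.1 ]
```

View pics/w5.png

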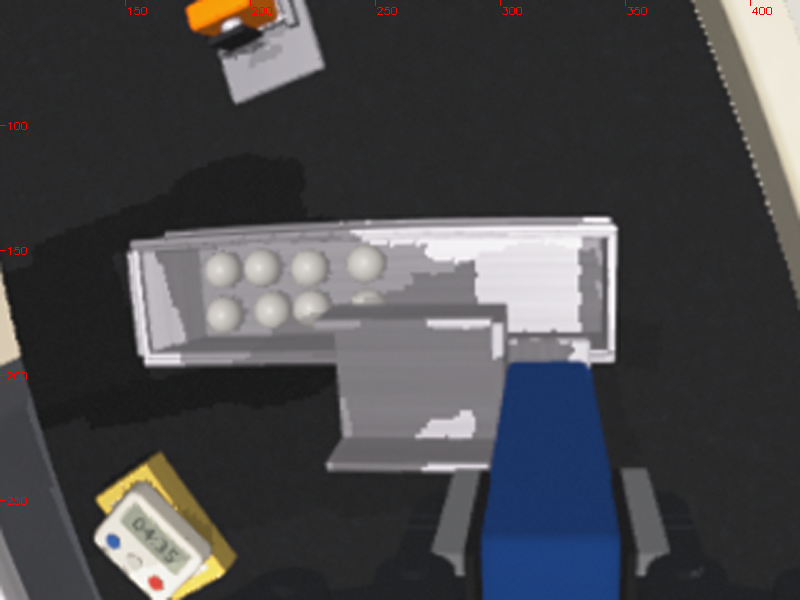

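Run:
```python
from h import *
A=lambda X,Y,z:px('wrist',100+X/2.5,50+Y/2.5,z)[:2]
o=np.array([483.4,189.2]);d=np.array([-.9918,.1277]);n=np.array([-.1277,-.9918])
for q in[(616,220),(614,362),(130,240),(147,366)]:
    w=A(*q,42);print(w.round(1),'trough',((w-o)@d).round(1),((w-o)@n).round(1))
for q in[(222,268),(365,264),(224,313)]:
    w=A(*q,14);print('ball',((w-o)@d).round(1),((w-o)@n).round(1))
```

```text
[629.3 206.6] trough -142.5 -35.8
[620.6 138.6] trough -142.5 32.7
[384.3 236.1] trough 104.3 -33.9
[377.4 169. ] trough 102.5 33.6
ball 64.0 -12.8
ball -16.8 -12.3
ball 65.3 11.9
```

```bash
python3 -m pendant '[[0,0,0,2,0.5,-0.05,0],[0,0,0,5,0.5,-0.05,0],[0,0,0,8,0.5,-0.05,0],[0,0,0,9.5,0.5,-0.05,0],[0,0,0,9.5,0.5,-0.05,0]]';python3 - <<'E'
from h import *
st()
to([592.8,177.7,90])
snap('wrist','w6',(100,50,420,290),2.5)
E
```

```text
time_s: 7.9
eef_pos: [593.1, 178.1, 124.7]
ee_rot: [0.705, 0.046, 0.706, -0.047]
force: [-0.7, -0.3, -1.5]
grip_width: 0.282
t7.90 p [593.1 178.1 124.7] x [-0.001 -0.    -1.   ] z [ 0.991 -0.131 -0.001] F [-0.7 -0.3 -1.5] T [-0.06 -0.01 -0.04] g 0.282 q [ 0.1   0.57  1.28 -0.    1.28  0.23]
turn [0. 0. 0.] shift [ 3.47 -0.04 -0.02]
```

View pics/w6.png

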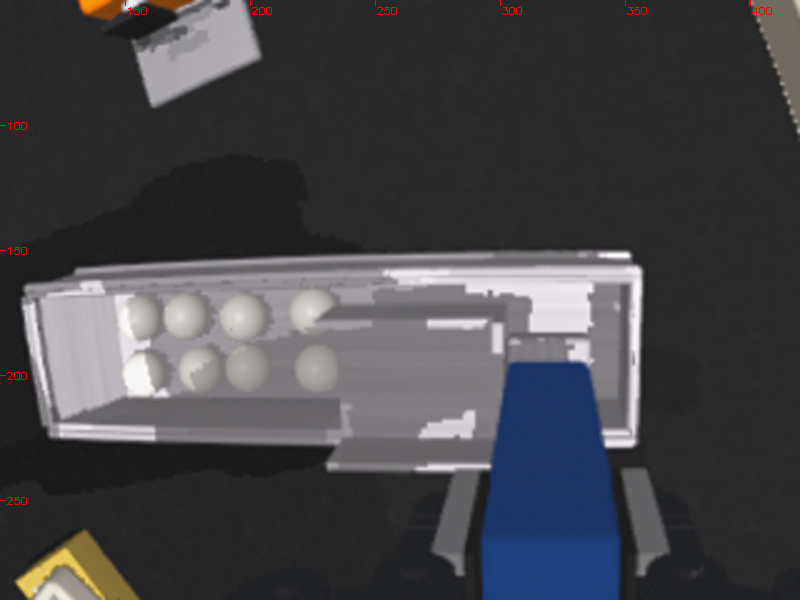

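```bash
python3 -m pendant '[[0,0,0,1.0,0,0,0],[0,0,0,1.8,0,0,0],[0,0,0,1.8,0,0,0],[0,0,0,1.8,0,0,0],[0,0,0,1.8,0,0,0]]';python3 - <<'E'
from h import *
st()
snap('wrist','w7',(200,130,400,270),4)
E
```

```text
time_s: 8.57
eef_pos: [593.5, 178.2, 107.5]
ee_rot: [0.706, 0.046, 0.705, -0.046]
force: [0.2, 0.5, -1.9]
grip_width: 0.282
t8.57 p [593.5 178.2 107.5] x [ 0.001  0.    -1.   ] z [ 0.991 -0.131  0.001] F [ 0.2  0.5 -1.9] T [ 0.01 -0.03 -0.  ] g 0.282 q [ 0.1   0.59  1.31 -0.    1.24  0.23]
```

View pics/w7.png

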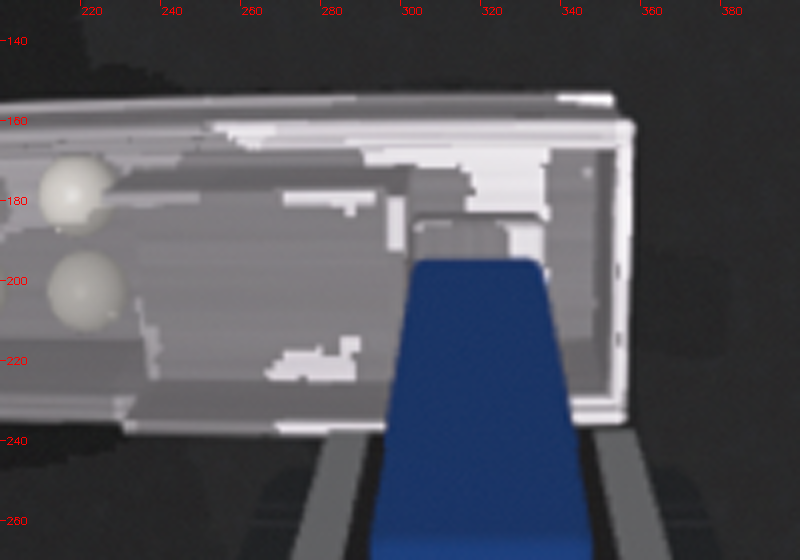

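Run:
```python
from h import *
o=np.array([483.4,189.2]);d=np.array([-.9918,.1277]);n=np.array([-.1277,-.9918])
T=lambda x,y,z:np.r_[o+x*d+y*n,z]
f=lambda P:tuple(np.round([(q-c)*4 for q,c in zip(proj('wrist',P),(200,130))]))
for y in(-32,-31,-27,27,31,32):print(y,f(T(-130,y,42)),f(T(-141,y,42)))
p,r=tool();m=r.as_matrix()
sx=-m[:,2];sz=-m[:,0];sy=np.cross(sz,sx)
print((p[:2]-o)@d,(p[:2]-o)@n)
for dy in(0,2,3):
    O=p+sx*45-sz*60.7+sy*dy;S=lambda x,y,z:O+sx*x+sy*y+sz*z
    print(dy,f(S(25,-24,24)),f(S(25,24,24)),f(S(-58,-15,12)))
```

```text
-32 (np.float64(572.0), np.float64(127.0)) (np.float64(626.0), np.float64(128.0))
-31 (np.float64(572.0), np.float64(132.0)) (np.float64(626.0), np.float64(132.0))
-27 (np.float64(572.0), np.float64(152.0)) (np.float64(626.0), np.float64(152.0))
27 (np.float64(567.0), np.float64(400.0)) (np.float64(618.0), np.float64(399.0))
31 (np.float64(567.0), np.float64(417.0)) (np.float64(618.0), np.float64(416.0))
32 (np.float64(567.0), np.float64(421.0)) (np.float64(617.0), np.float64(421.0))
-110.60165066086762 -3.097005217591814
0 (np.float64(99.0), np.float64(184.0)) (np.float64(121.0), np.float64(423.0)) (np.float64(545.0), np.float64(214.0))
2 (np.float64(100.0), np.float64(194.0)) (np.float64(122.0), np.float64(432.0)) (np.float64(545.0), np.float64(224.0))
3 (np.float64(100.0), np.float64(200.0)) (np.float64(122.0), np.float64(437.0)) (np.float64(544.0), np.float64(229.0))
```

```bash
python3 -m pendant '[[0,0,0,1.0,0,0,0],[0,0,0,2,0,0,0],[0,0,0,3,0,0,0],[0,0,0,3.9,0,0,0],[0,0,0,3.9,0,0,0]]';python3 - <<'E'
from h import *
st()
E
```

```text
time_s: 9.25
eef_pos: [592.9, 178.1, 67.2]
ee_rot: [0.705, 0.046, 0.706, -0.047]
force: [-0.5, 0.1, -2.3]
grip_width: 0.281
t9.25 p [592.9 178.1  67.2] x [-0.002 -0.    -1.   ] z [ 0.991 -0.131 -0.002] F [-0.5  0.1 -2.3] T [ 0.01  0.02 -0.01] g 0.281 q [0.1  0.63 1.35 0.   1.16 0.23]
```

```bash
python3 -m pendant '[[0,0,0,0.15,0,0,0],[0,0,0,0.25,0,0,0],[0,0,0,0.35,0,0,0],[0,0,0,0.35,0,0,0],[0,0,0,0.35,0,0,0]]';python3 - <<'E'
from h import *
st()
E
```

```text
time_s: 9.88
eef_pos: [593.4, 178.1, 64.8]
ee_rot: [0.706, 0.046, 0.705, -0.046]
force: [0.7, 0.1, -0.7]
grip_width: 0.282
t9.88 p [593.4 178.1  64.8] x [ 0.  0. -1.] z [ 0.991 -0.131  0.   ] F [ 0.7  0.1 -0.7] T [ 0.02 -0.03  0.01] g 0.282 q [0.1  0.63 1.35 0.   1.16 0.23]
```

```bash
python3 -m pendant '[[0,0,0,0.05,0,-0.5,0],[0,0,0,0.05,0,-1.1,0],[0,0,0,0.05,0,-1.7,0],[0,0,0,0.05,0,-2.3,0],[0,0,0,0.05,0,-3,0]]';python3 -m pendant '[[0,0,0,0,0,-0.5,0],[0,0,0,0,0,-1,0],[0,0,0,0,0,-1.5,0],[0,0,0,0,0,-2,0],[0,0,0,0,0,-2.4,0]]';python3 - <<'E'
from h import *
st();snap('wrist','w8',(60,100,380,280),2.5)
E
```

```text
time_s: 10.5
eef_pos: [563.8, 182.1, 64.7]
ee_rot: [0.706, 0.047, 0.705, -0.046]
force: [4.1, 0.7, 4.8]
grip_width: 0.284
time_s: 11.12
eef_pos: [540.1, 185.3, 64.7]
ee_rot: [0.706, 0.047, 0.705, -0.046]
force: [4.0, -0.5, 5.0]
grip_width: 0.284
t11.12 p [540.1 185.3  64.7] x [ 0.002  0.    -1.   ] z [ 0.991 -0.131  0.002] F [ 4.  -0.5  5. ] T [-0.16 -1.09  0.03] g 0.284 q [ 0.13  0.54  1.52 -0.    1.09  0.26]
```

View pics/w8.png

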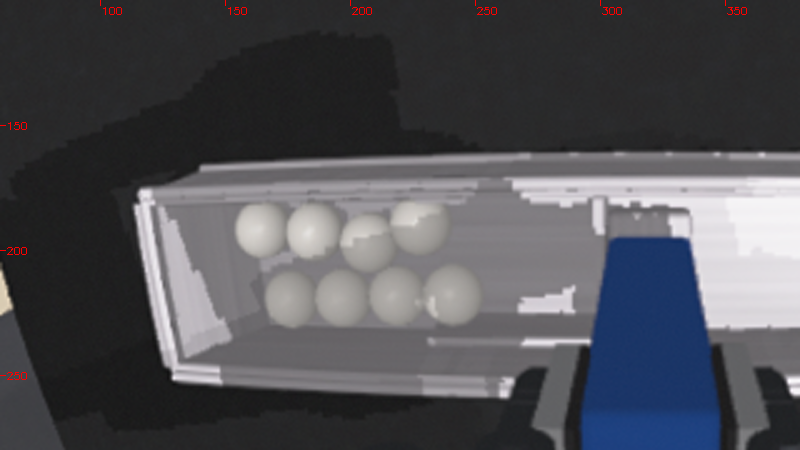

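```bash
python3 -m pendant '[[0,0,0,0,0,-0.5,0],[0,0,0,0,0,-1,0],[0,0,0,0,0,-1.5,0],[0,0,0,0,0,-2,0],[0,0,0,0,0,-2.4,0]]';python3 - <<'E'
from h import *
st();snap('wrist','w9',(60,100,380,280),2.5)
E
```

```text
time_s: 11.8
eef_pos: [516.3, 188.4, 64.7]
ee_rot: [0.706, 0.047, 0.705, -0.046]
force: [2.6, 0.1, 4.7]
grip_width: 0.281
t11.80 p [516.3 188.4  64.7] x [ 0.002  0.    -1.   ] z [ 0.991 -0.131  0.002] F [2.6 0.1 4.7] T [-0.06 -0.59  0.01] g 0.281 q [ 0.14  0.5   1.59 -0.    1.06  0.27]
```

View pics/w9.png

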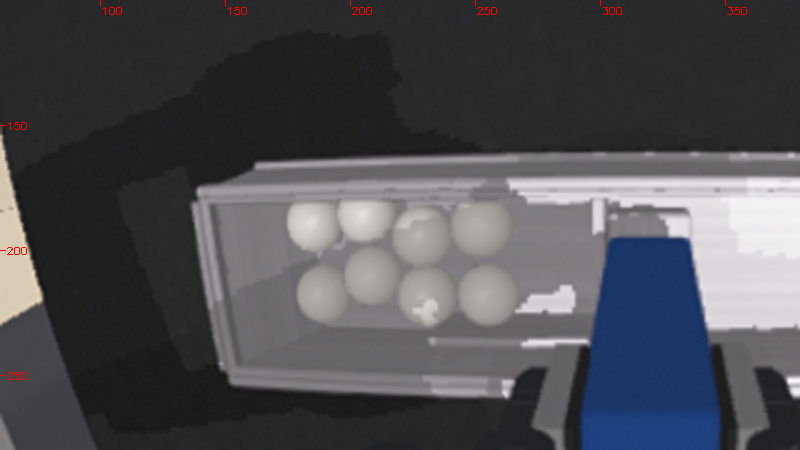

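```bash
python3 -m pendant '[[0,0,0,0,0,-0.5,0],[0,0,0,0,0,-1,0],[0,0,0,0,0,-1.5,0],[0,0,0,0,0,-1.9,0],[0,0,0,0,0,-1.9,0]]';python3 - <<'E'
from h import *
st();snap('wrist','w10',(60,100,380,280),2.5)
E
```

```text
time_s: 12.48
eef_pos: [497.1, 191.0, 64.7]
ee_rot: [0.706, 0.047, 0.705, -0.046]
force: [3.0, -0.1, 7.7]
grip_width: 0.284
t12.47 p [497.1 191.   64.7] x [ 0.001  0.    -1.   ] z [ 0.991 -0.131  0.001] F [ 3.  -0.1  7.7] T [-0.13 -0.77  0.01] g 0.284 q [0.15 0.46 1.64 0.   1.04 0.28]
```

View pics/w10.png

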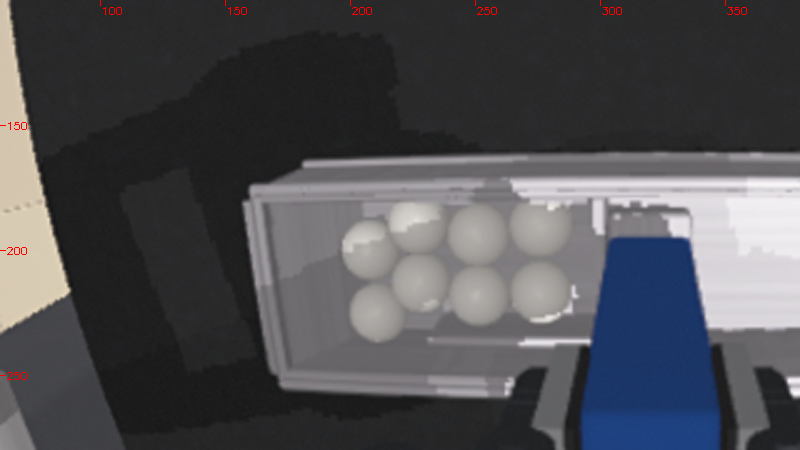

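```bash
python3 -m pendant '[[0,0,0,0,0,-0.35,0],[0,0,0,0,0,-0.65,0],[0,0.1,0,-0.15,0,-0.05,0],[0,0.2,0,-0.3,0,0.6,0],[0,0.3,0,-0.35,0,1.2,0]]';python3 - <<'E'
from h import *
st();snap('wrist','w11',(60,100,380,280),2.5)
E
```

```text
time_s: 13.15
eef_pos: [507.4, 189.3, 66.9]
ee_rot: [0.589, 0.053, 0.805, -0.039]
force: [-0.4, -0.5, -3.6]
grip_width: 0.281
t13.15 p [507.4 189.3  66.9] x [-0.3    0.039 -0.953] z [ 0.945 -0.125 -0.303] F [-0.4 -0.5 -3.6] T [-0.04 -0.44 -0.  ] g 0.281 q [0.1  0.65 1.35 0.07 1.44 0.21]
```

View pics/w11.png

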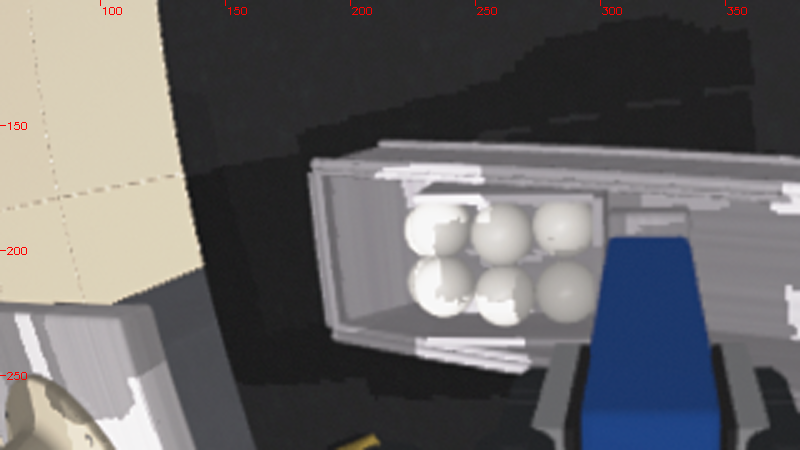

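```bash
python3 -m pendant '[[0,0.05,0,-0.4,0,0.2,0],[0,0.1,0,-0.8,0,0.3,0],[0,0.15,0,-1.3,0,0.4,0],[0,0.15,0,-2.3,0,0.1,0],[0,0.15,0,-3.2,0,-0.2,0]]';python3 - <<'E'
from h import *
st();snap('wrist','w12',(60,100,380,280),2.5)
E
```

```text
time_s: 13.82
eef_pos: [515.8, 188.5, 99.3]
ee_rot: [0.53, 0.055, 0.845, -0.035]
force: [-0.5, -0.3, -3.0]
grip_width: 0.285
t13.82 p [515.8 188.5  99.3] x [-0.431  0.057 -0.901] z [ 0.893 -0.118 -0.435] F [-0.5 -0.3 -3. ] T [-0.08 -0.61  0.02] g 0.285 q [0.09 0.73 1.17 0.09 1.68 0.21]
```

View pics/w12.png

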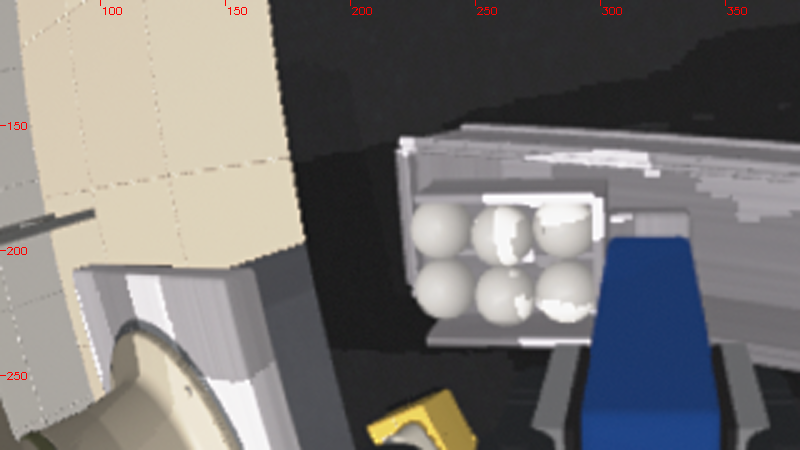

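Six balls are in the scoop. I'll lift it clear and carry it to the jar, tilted back.

```bash
python3 -m pendant '[[0,0,0,-1.8,0,-0.9,0],[0,0,0,-4,0,-2,0],[0,0,0,-6.5,0,-3.2,0],[0,0,0,-9,0,-4.4,0],[0,0,0,-11.5,0,-5.6,0]]';python3 - <<'E'
from h import *
st();snap('wrist','w13',(60,100,380,280),2.5)
to([630,-92.5,230])
E
```

```text
time_s: 14.5
eef_pos: [515.6, 188.5, 228.0]
ee_rot: [0.531, 0.056, 0.845, -0.035]
force: [-0.2, 0.8, -3.1]
grip_width: 0.282
t14.50 p [515.6 188.5 228. ] x [-0.43   0.057 -0.901] z [ 0.893 -0.118 -0.434] F [-0.2  0.8 -3.1] T [-0.08 -0.55  0.  ] g 0.282 q [0.09 0.63 0.99 0.1  1.95 0.23]
turn [0. 0. 0.] shift [ -6.3  -26.39  13.54]
```

View pics/w13.png

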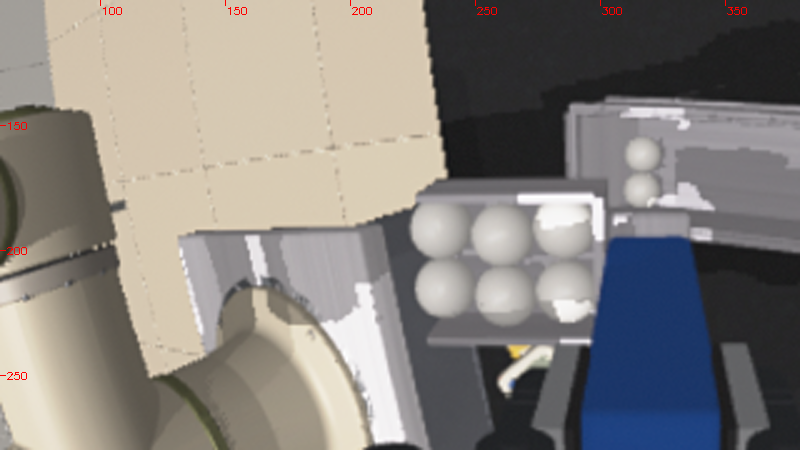

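```bash
python3 -m pendant '[[0,0,0,-0.3,-1.2,0.6,0],[0,0,0,-0.8,-3.4,1.7,0],[0,0,0,-1.5,-6.4,3.3,0],[0,0,0,-2.3,-9.8,5,0],[0,0,0,-3.1,-13.2,6.8,0]]';python3 -m pendant '[[0,0,0,-0.8,-3.4,1.7,0],[0,0,0,-1.6,-6.8,3.4,0],[0,0,0,-2.3,-9.8,5,0],[0,0,0,-2.9,-12,6.2,0],[0,0,0,-3.2,-13.2,6.7,0]]';python3 -m pendant '[[0,0,0,0,0,0,0],[0,0,0,0,0,0,0],[0,0,0,0,0,0,0],[0,0,0,0,0,0,0],[0,0,0,0,0,0,0]]'
python3 - <<'E'
from h import *
st();snap('wrist','w14',None,1.25)
d=np.array([-.9918,.1277,0])
L=np.array([542,-81,0])
for f,lz in((-.15,150),(0.0,130)):
    P=L+d*(-70*np.cos(f)+59.7*np.sin(f))+np.array([0,0,lz+70*np.sin(f)+59.7*np.cos(f)])
    zs=np.array([0,0,np.cos(f)])+d*np.sin(f); xs=d*np.cos(f)-np.array([0,0,np.sin(f)])
    print(f,P.round(1));to(P,mat(-zs,-xs))
E
```

```text
time_s: 15.18
eef_pos: [572.9, 45.8, 223.4]
ee_rot: [0.529, 0.056, 0.846, -0.035]
force: [0.4, 0.3, -2.6]
grip_width: 0.286
time_s: 15.8
eef_pos: [629.1, -95.2, 222.2]
ee_rot: [0.529, 0.057, 0.846, -0.035]
force: [-0.4, -0.2, -2.1]
grip_width: 0.282
time_s: 16.42
eef_pos: [629.2, -92.7, 224.9]
ee_rot: [0.53, 0.055, 0.845, -0.035]
force: [0.6, 0.8, -3.0]
grip_width: 0.281
t16.43 p [629.2 -92.7 224.9] x [-0.431  0.057 -0.901] z [ 0.893 -0.118 -0.435] F [ 0.6  0.8 -3. ] T [-0.07 -0.61 -0.  ] g 0.281 q [-0.3   0.95  0.44 -0.09  2.2  -0.2 ]
-0.15 [619.5 -91.  198.6]
turn [-0.003 -0.3   -0.001] shift [2.79 0.05 0.25]
0.0 [611.4 -89.9 189.7]
turn [-0.003 -0.45  -0.001] shift [ 3.94  0.05 -0.09]
```

View pics/w14.png

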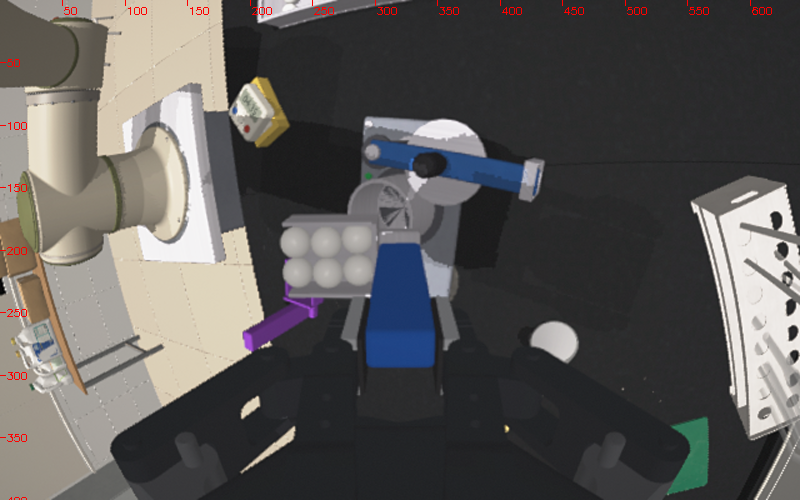

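```bash
python3 -m pendant '[[0,-0.06,0,0.5,0,0.05,0],[0,-0.13,0,1.1,0,0.1,0],[0,-0.2,0,1.8,0,0.18,0],[0,-0.27,0,2.4,0.05,0.25,0],[0,-0.3,0,2.8,0.05,0.25,0]]'
python3 - <<'E'
from h import *
st();snap('wrist','w15',None,1.25)
E
```

```text
time_s: 17.1
eef_pos: [618.8, -90.9, 198.8]
ee_rot: [0.651, 0.05, 0.756, -0.043]
force: [0.2, -1.0, -2.9]
grip_width: 0.283
t17.10 p [618.8 -90.9 198.8] x [-0.147  0.019 -0.989] z [ 0.98  -0.13  -0.148] F [ 0.2 -1.  -2.9] T [-0.04 -0.23  0.02] g 0.283 q [-0.32  0.65  0.98 -0.03  1.66 -0.19]
```

View pics/w15.png

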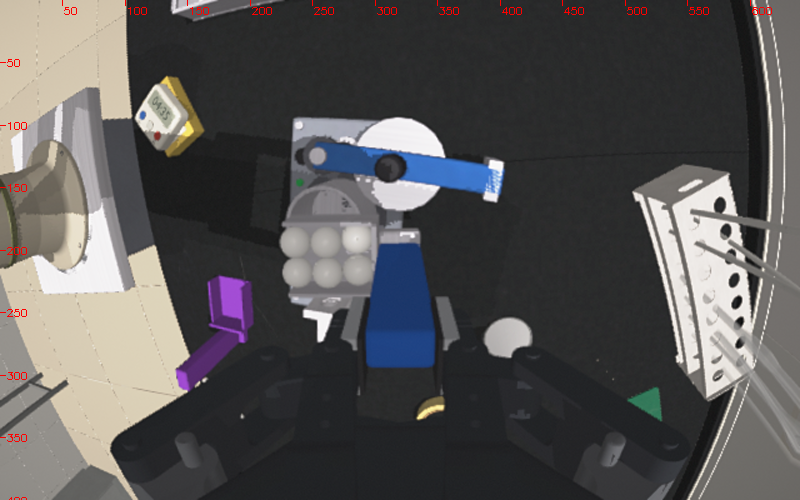

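```bash
cat >> h.py <<'E'
def pour(f,lz,L=(542,-81)):
    d=np.array([-.9918,.1277,0]);L=np.array([L[0],L[1],0.])
    P=L+d*(-70*np.cos(f)+59.7*np.sin(f))+np.array([0,0,lz+70*np.sin(f)+59.7*np.cos(f)])
    zs=np.array([0,0,np.cos(f)])+d*np.sin(f); xs=d*np.cos(f)-np.array([0,0,np.sin(f)])
    print(f,lz,P.round(1),end=' ');to(P,mat(-zs,-xs))
E
python3 - <<'E'
from h import *
pour(-.12,92)
E
```

```text
-0.12 92 [618.  -90.8 142.9] turn [-0.003 -0.028 -0.   ] shift [ 5.52 -0.    0.77]
```

```bash
python3 -m pendant '[[0,-0.01,0,1,0,0.15,0],[0,-0.02,0,2.3,0,0.3,0],[0,-0.03,0,3.6,0,0.5,0],[0,-0.03,0,4.8,0,0.7,0],[0,-0.03,0,5.5,0,0.77,0]]'
python3 - <<'E'
from h import *
st();snap('wrist','w16',(150,80,450,280),2.6)
for f in(.1,.3,.5,.7): pour(f,88)
E
```

```text
time_s: 17.77
eef_pos: [618.7, -91.0, 141.7]
ee_rot: [0.661, 0.049, 0.747, -0.043]
force: [0.2, 0.4, -2.2]
grip_width: 0.284
t17.77 p [618.7 -91.  141.7] x [-0.12   0.016 -0.993] z [ 0.984 -0.13  -0.121] F [ 0.2  0.4 -2.2] T [-0.06 -0.23 -0.04] g 0.284 q [-0.32  0.66  1.11 -0.02  1.5  -0.19]
0.1 88 [605.2 -89.1 154.4] turn [-0.003 -0.222 -0.   ] shift [-1.16  0.   -1.49]
0.3 88 [590.8 -87.3 165.7] turn [-0.003 -0.422 -0.   ] shift [-2.1  -0.   -3.06]
0.5 88 [574.5 -85.2 174. ] turn [-0.004 -0.622  0.   ] shift [-2.72 -0.01 -4.79]
0.7 88 [557.  -82.9 178.8] turn [-0.004 -0.822  0.001] shift [-2.98 -0.01 -6.61]
```

View pics/w16.png

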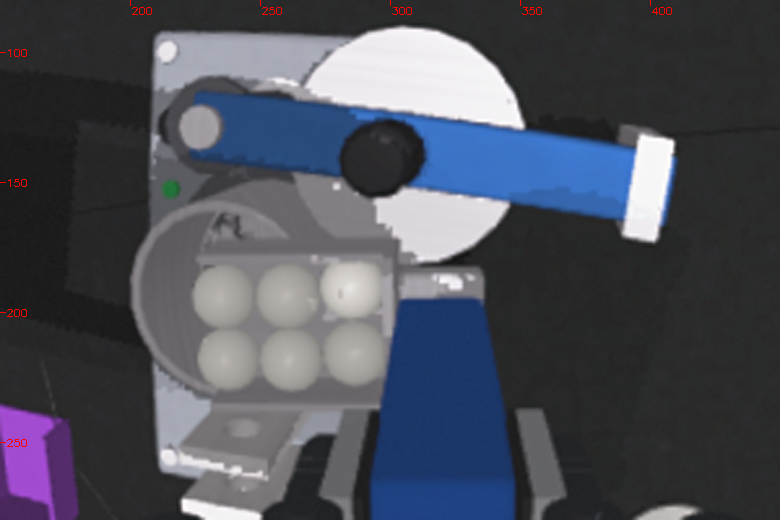

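Run:
```python
from h import *
im=cv2.imread('pics/w16_raw.png')
im=cv2.resize(im[80:280,150:450],None,fx=2.6,fy=2.6,interpolation=cv2.INTER_CUBIC)
f=lambda P:[(q-c)*2.6 for q,c in zip(proj('wrist',P),(150,80))]
for (c,col) in(((532,-82),(0,0,255)),((529,-82),(0,255,0))):
    pts=np.array([f([c[0]+36*np.cos(a),c[1]+36*np.sin(a),72]) for a in np.linspace(0,6.3,60)],np.int32)
    cv2.polylines(im,[pts],True,col,1)
cv2.imwrite('pics/w16b.png',im)
```

```text
(no output)
```

View pics/w16b.png

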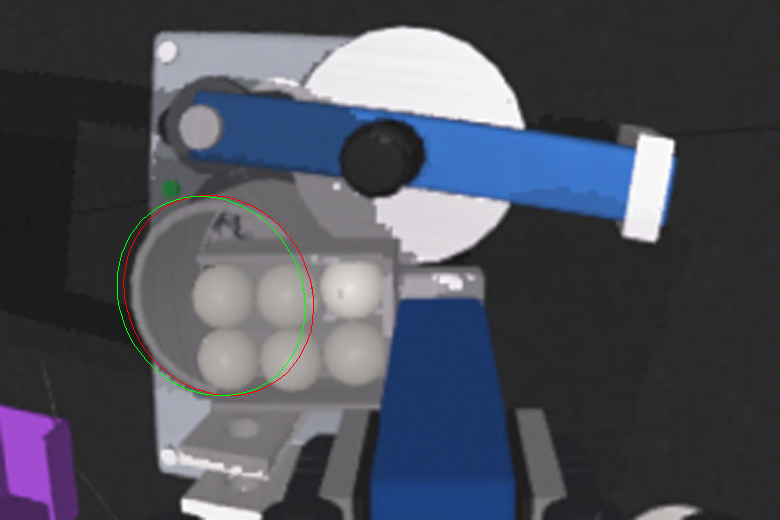

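Run:
```python
from h import *
for f in(0,.1,.2,.3,.4,.5,.6,.7,.9): pour(f,79,(547,-81.5))
```

```text
0 79 [616.4 -90.4 138.7] turn [-0.003 -0.122 -0.001] shift [ 0.26  0.02 -0.17]
0.1 79 [610.2 -89.6 145.4] turn [-0.003 -0.222 -0.   ] shift [-0.32  0.02 -0.88]
0.2 79 [603.3 -88.7 151.4] turn [-0.003 -0.322 -0.   ] shift [-0.84  0.02 -1.64]
0.3 79 [595.8 -87.8 156.7] turn [-0.003 -0.422 -0.   ] shift [-1.27  0.01 -2.45]
0.4 79 [587.9 -86.8 161.2] turn [-0.004 -0.522  0.   ] shift [-1.62  0.01 -3.3 ]
0.5 79 [579.5 -85.7 165. ] turn [-0.004 -0.622  0.   ] shift [-1.89  0.01 -4.18]
0.6 79 [570.9 -84.6 167.8] turn [-0.004 -0.722  0.   ] shift [-2.06  0.01 -5.09]
0.7 79 [562.  -83.4 169.8] turn [-0.004 -0.822  0.001] shift [-2.15  0.   -6.  ]
0.9 79 [543.8 -81.1 170.9] turn [-3.000e-03 -1.022e+00  1.000e-03] shift [-2.04 -0.   -7.84]
```

```bash
python3 -m pendant '[[0,-0.12,0,0.25,0,-0.17,0],[0,-0.22,0,-0.3,0,-0.9,0],[0,-0.32,0,-0.84,0,-1.64,0],[0,-0.42,0,-1.27,0,-2.45,0],[0,-0.52,0,-1.62,0,-3.3,0]]'
python3 - <<'E'
from h import *
st();snap('wrist','w17',(150,80,450,280),2.6)
for f in(.5,.6,.7,.8,.9,1.0): pour(f,79,(547,-81.5))
E
```

```text
time_s: 18.45
eef_pos: [588.2, -87.1, 163.9]
ee_rot: [0.833, 0.036, 0.55, -0.055]
force: [1.0, -0.4, -1.6]
grip_width: 0.281
t18.45 p [588.2 -87.1 163.9] x [ 0.39  -0.052 -0.92 ] z [ 0.912 -0.12   0.393] F [ 1.  -0.4 -1.6] T [0.04 0.37 0.03] g 0.281 q [-0.4   0.26  1.71  0.15  0.78 -0.35]
0.5 79 [579.5 -85.7 165. ] turn [-0.003 -0.096  0.001] shift [-0.43 -0.04 -0.51]
0.6 79 [570.9 -84.6 167.8] turn [-0.003 -0.196  0.002] shift [-1.04 -0.04 -1.2 ]
0.7 79 [562.  -83.4 169.8] turn [-0.003 -0.296  0.002] shift [-1.57 -0.04 -1.95]
0.8 79 [552.9 -82.3 170.8] turn [-0.003 -0.396  0.002] shift [-2.03 -0.05 -2.75]
0.9 79 [543.8 -81.1 170.9] turn [-0.002 -0.496  0.002] shift [-2.4  -0.05 -3.59]
1.0 79 [534.7 -79.9 170.2] turn [-0.002 -0.596  0.002] shift [-2.69 -0.05 -4.47]
```

View pics/w17.png

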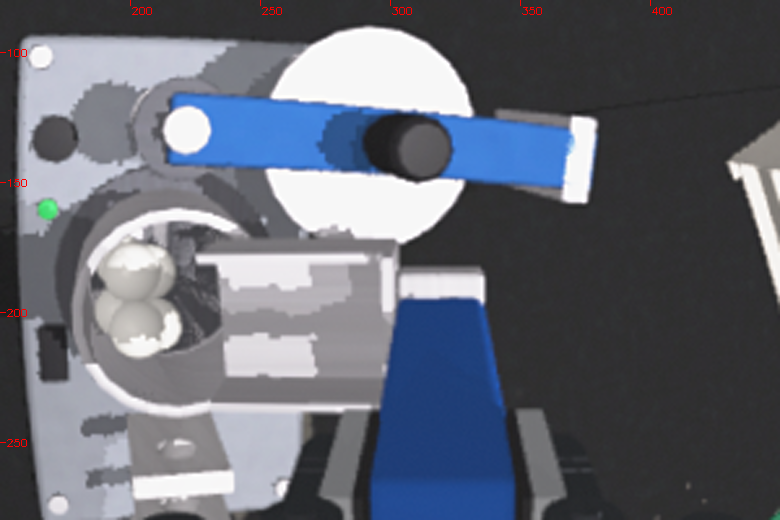

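The scoop is empty and the balls are in the jar. I'll raise it, level it and return for the last two.

Run:
```python
from h import *
pour(.4,120,(547,-81.5));pour(0.,165,(547,-81.5))
```

```text
0.4 120 [587.9 -86.8 202.2] turn [-0.003  0.004  0.001] shift [-3.53 -0.03  1.73]
0.0 165 [616.4 -90.4 224.7] turn [-0.003  0.404  0.001] shift [-4.46 -0.03  5.26]
```

```bash
python3 -m pendant '[[0,0,0,-3.5,0,1.7,0],[0,0.15,0,-4,0,3,0],[0,0.3,0,-4.4,0,4.5,0],[0,0.4,0,-4.5,0,5.2,0],[0,0.4,0,-4.5,0,5.2,0]]'
python3 - <<'E'
from h import *
st();snap('wrist','w18',(150,80,450,280),2.6)
a=np.radians(-7.35)
to([593.,178.,220],mat([0,0,-1],[np.cos(a),np.sin(a),0]))
E
```

```text
time_s: 19.12
eef_pos: [619.5, -91.2, 223.8]
ee_rot: [0.705, 0.046, 0.706, -0.046]
force: [0.0, -0.8, -1.6]
grip_width: 0.283
t19.12 p [619.5 -91.2 223.8] x [-0.001 -0.    -1.   ] z [ 0.991 -0.131 -0.001] F [ 0.  -0.8 -1.6] T [-0.02 -0.06  0.03] g 0.283 q [-0.33  0.53  1.1  -0.    1.51 -0.2 ]
turn [-0.003  0.     0.   ] shift [ 0.4  26.33 -6.08]
```

View pics/w18.png

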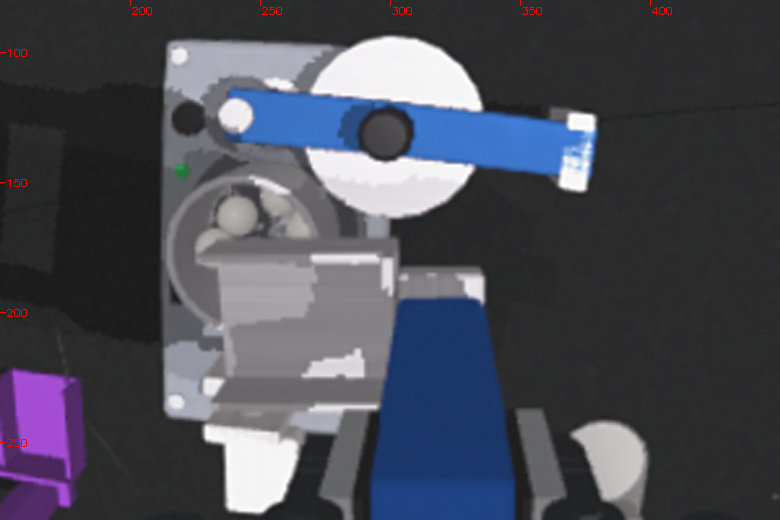

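```bash
python3 -m pendant '[[0,0,0,0,5,-1.2,0],[0,0,0,0.2,11,-2.5,0],[0,0,0,0.4,17,-4,0],[0,0,0,0.4,22,-5.2,0],[0,0,0,0.4,26.2,-6.1,0]]'; python3 -m pendant '[[0,0,0,0,0,0,0],[0,0,0,0,0,0,0],[0,0,0,0,0,0,0],[0,0,0,0,0,0,0],[0,0,0,0,0,0,0]]'
python3 - <<'E'
from h import *
st();snap('wrist','w19',(100,50,420,290),2.5)
to([593.,178.,107.5])
E
```

```text
time_s: 19.8
eef_pos: [591.1, 178.6, 221.3]
ee_rot: [0.706, 0.046, 0.705, -0.046]
force: [0.7, -0.3, -1.3]
grip_width: 0.282
time_s: 20.42
eef_pos: [592.4, 176.3, 220.6]
ee_rot: [0.706, 0.047, 0.706, -0.047]
force: [0.9, 0.2, -2.0]
grip_width: 0.281
t20.43 p [592.4 176.3 220.6] x [ 0.  0. -1.] z [ 0.991 -0.132  0.   ] F [ 0.9  0.2 -2. ] T [-0.08 -0.03  0.01] g 0.281 q [0.1  0.51 1.14 0.   1.49 0.23]
turn [0. 0. 0.] shift [11.31  0.17  0.04]
```

View pics/w19.png

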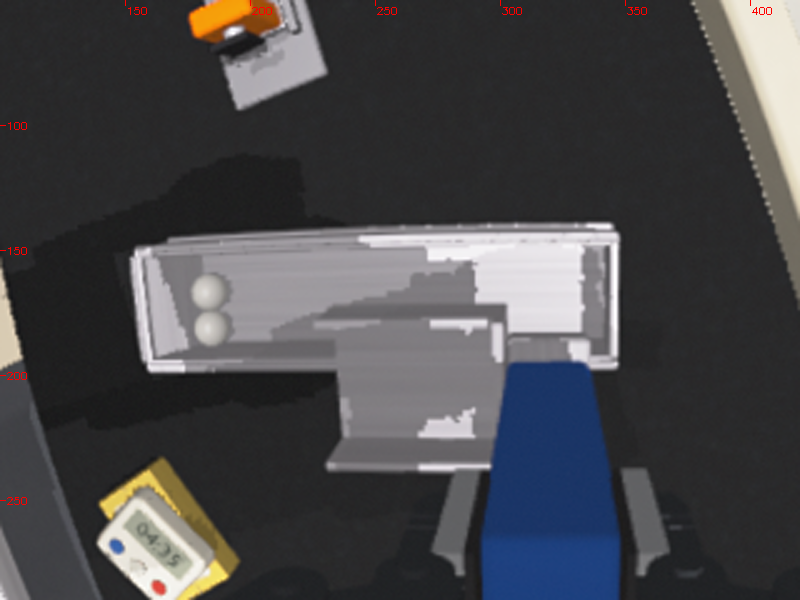

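```bash
python3 -m pendant '[[0,0,0,3,0.17,0.04,0],[0,0,0,6,0.17,0.04,0],[0,0,0,9,0.17,0.04,0],[0,0,0,11.3,0.17,0.04,0],[0,0,0,11.3,0.17,0.04,0]]'
python3 - <<'E'
from h import *
st();snap('wrist','w20',(200,130,400,270),4)
to([593.,178.2,67])
E
```

```text
time_s: 21.1
eef_pos: [592.0, 178.2, 106.1]
ee_rot: [0.704, 0.046, 0.707, -0.047]
force: [-0.8, 0.1, -1.6]
grip_width: 0.284
t21.10 p [592.  178.2 106.1] x [-0.003 -0.    -1.   ] z [ 0.991 -0.131 -0.003] F [-0.8  0.1 -1.6] T [-0.   -0.01 -0.02] g 0.284 q [ 0.1   0.59  1.31 -0.    1.25  0.23]
turn [0. 0. 0.] shift [ 4.07 -0.01  0.02]
```

View pics/w20.png

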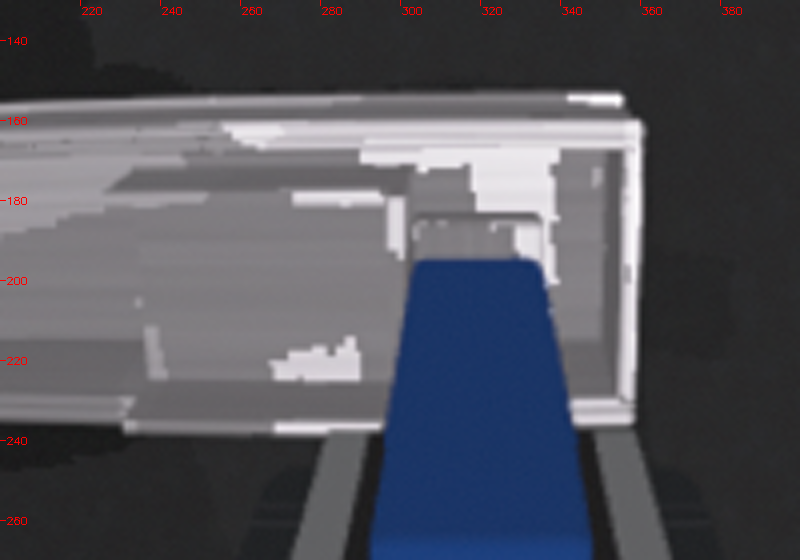

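```bash
python3 -m pendant '[[0,0,0,1.2,0,0,0],[0,0,0,2.4,0,0,0],[0,0,0,3.4,0,0,0],[0,0,0,4,0,0,0],[0,0,0,4.2,0,0,0]]'; python3 -m pendant '[[0,0,0,0,0,-0.8,0],[0,0,0,0,0,-1.9,0],[0,0,0,0,0,-3,0],[0,0,0,0,0,-4.2,0],[0,0,0,0,0,-5.4,0]]'; python3 -m pendant '[[0,0,0,0,0,-1,0],[0,0,0,0,0,-2,0],[0,0,0,0,0,-3,0],[0,0,0,0,0,-3.8,0],[0,0,0,0,0,-4.3,0]]'
python3 - <<'E'
from h import *
st();snap('wrist','w21',(60,100,380,280),2.5)
p,_=tool();print('lip',(p[:2]-np.array([483.4,189.2]))@np.array([-.9918,.1277])+70)
E
```

```text
time_s: 21.78
eef_pos: [592.8, 178.4, 65.2]
ee_rot: [0.705, 0.046, 0.706, -0.046]
force: [-0.1, 0.2, -1.9]
grip_width: 0.28
time_s: 22.4
eef_pos: [538.5, 185.6, 65.8]
ee_rot: [0.706, 0.046, 0.705, -0.046]
force: [0.3, -0.6, -1.1]
grip_width: 0.281
time_s: 23.02
eef_pos: [496.3, 191.2, 65.6]
ee_rot: [0.706, 0.046, 0.706, -0.046]
force: [-0.3, -0.4, -1.3]
grip_width: 0.286
t23.02 p [496.3 191.2  65.6] x [ 0. -0. -1.] z [ 0.991 -0.131  0.   ] F [-0.3 -0.4 -1.3] T [-0.04 -0.08  0.  ] g 0.286 q [ 0.15  0.46  1.64 -0.    1.04  0.28]
lip 57.85161056920749
```

View pics/w21.png

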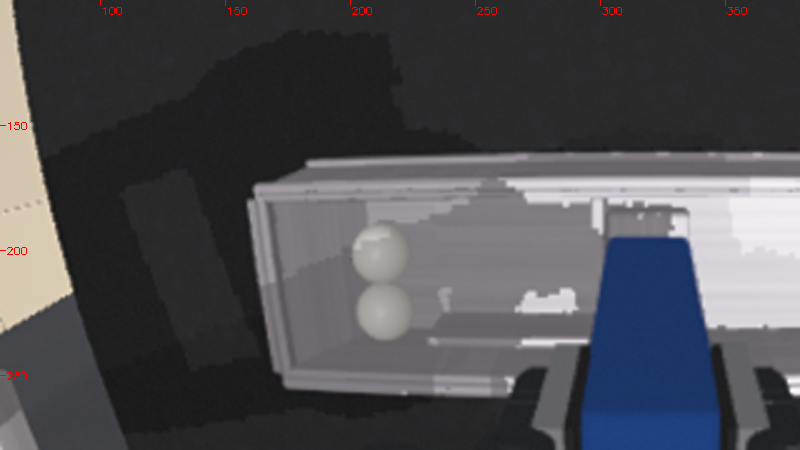

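```bash
python3 -m pendant '[[0,0,0,0.1,0,-0.2,0],[0,0,0,0.12,0,-0.7,0],[0,0,0,0.12,0,-1.2,0],[0,0,0,0.12,0,-1.6,0],[0,0,0,0.12,0,-1.9,0]]'
python3 - <<'E'
from h import *
st();snap('wrist','w22',(60,100,380,280),2.5)
p,_=tool();print('lip',(p[:2]-np.array([483.4,189.2]))@np.array([-.9918,.1277])+70)
E
```

```text
time_s: 23.7
eef_pos: [482.4, 193.2, 66.3]
ee_rot: [0.71, 0.046, 0.701, -0.046]
force: [16.2, -3.4, 1.4]
grip_width: 0.282
t23.70 p [482.4 193.2  66.3] x [ 0.013 -0.    -1.   ] z [ 0.991 -0.13   0.012] F [16.2 -3.4  1.4] T [-0.9  -4.14  0.43] g 0.282 q [ 0.16  0.43  1.68 -0.    1.01  0.29]
lip 71.52183983219399
```

View pics/w22.png

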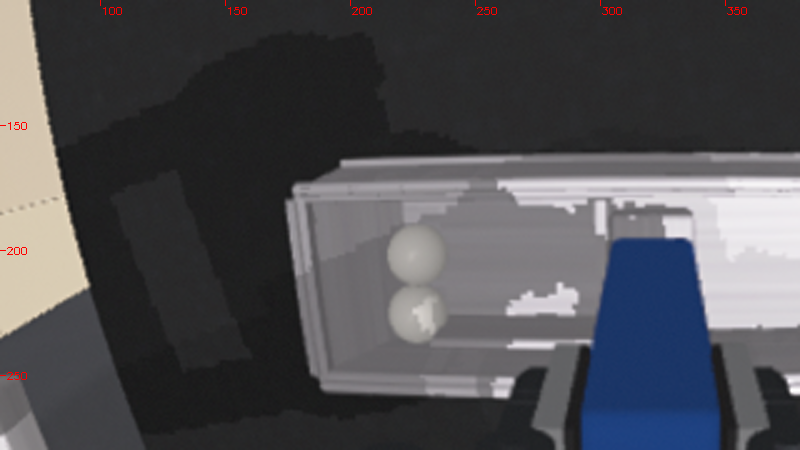

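Run:
```python
from h import *
show('w22_raw','w22b',(170,160,330,260),5)
o=np.array([483.4,189.2]);d=np.array([-.9918,.1277]);n=np.array([-.1277,-.9918])
for q in[(415,255),(415,313)]:
  for z in (14,16,20):
    w=px('wrist',60+q[0]/2.5,100+q[1]/2.5,z)[:2];print(z,(w-o)@d,(w-o)@n)
p,r=tool();m=r.as_matrix();sx=-m[:,2];sz=-m[:,0];sy=np.cross(sz,sx)
O=p+sx*45-sz*60.7+sy*2.2
for c in[(25,-20,2),(25,20,2),(25,24,24),(-29,-24,24),(25,-24,24)]:
    q=proj('wrist',O+sx*c[0]+sy*c[1]+sz*c[2]);print(c,np.round(((q[0]-170)*5,(q[1]-160)*5)))
for y in(-27,27):
    q=proj('wrist',np.r_[o+81*d+y*n,4]);print('slope foot',np.round(((q[0]-170)*5,(q[1]-160)*5)))
    q=proj('wrist',np.r_[o+101.8*d+y*n,42]);print('slope top',np.round(((q[0]-170)*5,(q[1]-160)*5)))
```

```text
14 76.37305307023637 -3.382400912626094
16 75.7464095767314 -3.989529028576781
20 74.49312258972142 -5.203785260478183
14 78.37363364396145 16.783271832710128
16 77.72986681158801 16.003541996806806
20 76.44233314684115 14.4440823250002
(25, -20, 2) [316.  88.]
(25, 20, 2) [334. 318.]
(25, 24, 24) [302. 392.]
(-29, -24, 24) [635.  91.]
(25, -24, 24) [275.  94.]
slope foot [259.  55.]
slope top [ 53. 111.]
slope foot [287. 360.]
slope top [100. 449.]
```

View pics/w22b.png

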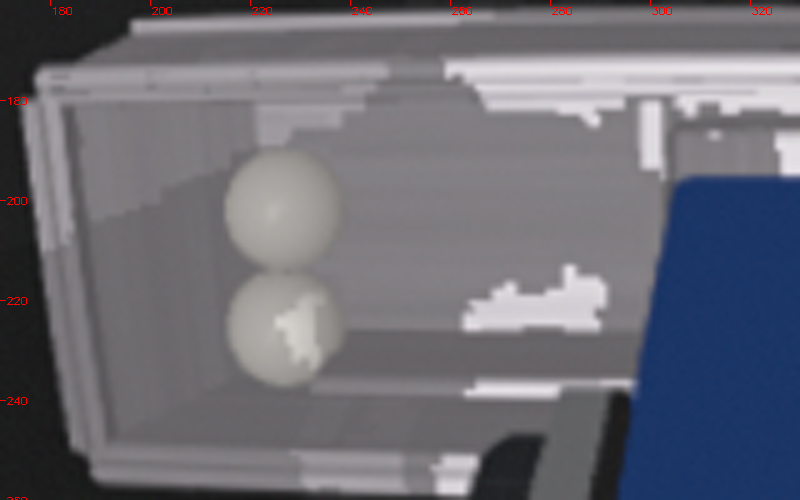

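The lower ball (y_t≈+16) sits against the trough's side wall, so the pan's side edge hits it. I'll back off, shift the scoop towards that wall and push again.

```bash
python3 -m pendant '[[0,0,0,-0.1,0,0.8,0],[0,0,0,-0.15,0,1.6,0],[0,0,0,-0.15,-0.15,2,0],[0,0,0,-0.15,-0.3,2,0],[0,0,0,-0.1,-0.3,2,0]]'
python3 - <<'E'
from h import *
st();snap('wrist','w23',(60,100,380,280),2.5)
p,_=tool();print('lip',(p[:2]-np.array([483.4,189.2]))@np.array([-.9918,.1277])+70,(p[:2]-np.array([483.4,189.2]))@np.array([-.1277,-.9918]))
E
```

```text
time_s: 24.38
eef_pos: [497.0, 187.9, 65.2]
ee_rot: [0.705, 0.046, 0.706, -0.047]
force: [-0.1, -0.1, -1.0]
grip_width: 0.281
t24.38 p [497.  187.9  65.2] x [-0.001 -0.    -1.   ] z [ 0.991 -0.131 -0.001] F [-0.1 -0.1 -1. ] T [ 0.03 -0.05 -0.02] g 0.281 q [0.14 0.46 1.64 0.   1.04 0.27]
lip 56.37796330668483 -0.5172621325541823
```

View pics/w23.png

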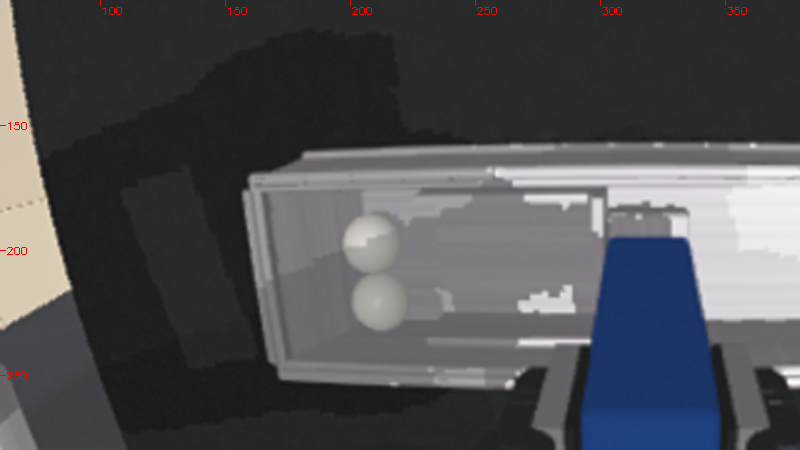

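```bash
python3 -m pendant '[[0,0,0,0.06,0,-0.5,0],[0,0,0,0.06,0,-1,0],[0,0,0,0.06,0,-1.4,0],[0,0,0,0.06,0,-1.7,0],[0,0,0,0.06,0,-1.9,0]]'
python3 - <<'E'
from h import *
st();snap('wrist','w24',(60,100,380,280),2.5)
p,_=tool();print('lip',(p[:2]-np.array([483.4,189.2]))@np.array([-.9918,.1277])+70,(p[:2]-np.array([483.4,189.2]))@np.array([-.1277,-.9918]))
E
```

```text
time_s: 25.05
eef_pos: [478.9, 190.4, 65.1]
ee_rot: [0.706, 0.046, 0.705, -0.046]
force: [0.4, 0.8, -1.3]
grip_width: 0.282
t25.05 p [478.9 190.4  65.1] x [ 0.001 -0.    -1.   ] z [ 0.991 -0.131  0.001] F [ 0.4  0.8 -1.3] T [-0.1  -0.24  0.02] g 0.282 q [ 0.15  0.43  1.69 -0.    1.02  0.28]
lip 75.60949126400757 -0.6837202455305236
```

View pics/w24.png

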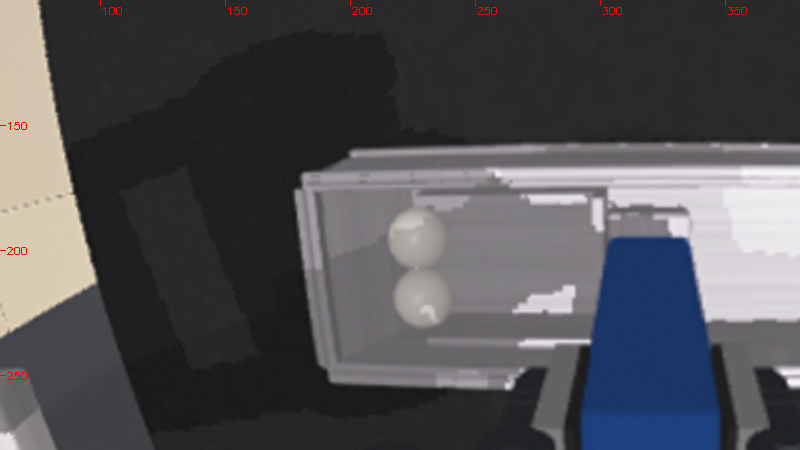

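```bash
python3 -m pendant '[[0,0,0,0.06,0,-0.4,0],[0,0,0,0.06,0,-0.6,0],[0,0,0,0.06,0,-0.7,0],[0,0.08,0,-0.05,0,-0.3,0],[0,0.16,0,-0.1,0,0.2,0]]'
python3 - <<'E'
from h import *
st();snap('wrist','w25',(60,100,380,280),2.5)
E
```

```text
time_s: 25.72
eef_pos: [479.3, 190.5, 65.9]
ee_rot: [0.645, 0.05, 0.761, -0.042]
force: [-1.3, -0.5, 0.6]
grip_width: 0.278
t25.73 p [479.3 190.5  65.9] x [-0.163  0.022 -0.986] z [ 0.978 -0.129 -0.165] F [-1.3 -0.5  0.6] T [0.09 0.   0.05] g 0.278 q [0.13 0.52 1.56 0.04 1.23 0.24]
```

View pics/w25.png

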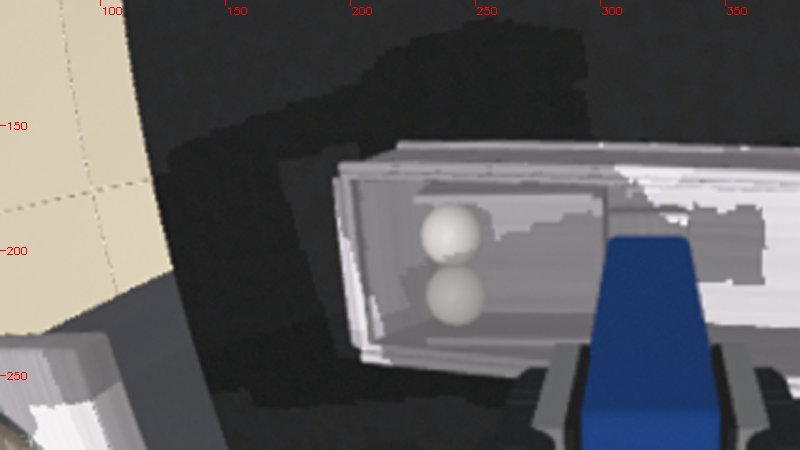

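```bash
python3 -m pendant '[[0,0.08,0,-0.05,0,0.4,0],[0,0.16,0,-0.1,0,0.9,0],[0,0.24,0,-0.2,0,1.4,0],[0,0.28,0,-0.4,0,1.7,0],[0,0.28,0,-0.8,0,1.7,0]]'
python3 - <<'E'
from h import *
st();snap('wrist','w26',(60,100,380,280),2.5)
E
```

```text
time_s: 26.4
eef_pos: [497.6, 187.7, 69.7]
ee_rot: [0.533, 0.055, 0.843, -0.036]
force: [-0.6, -0.0, -2.3]
grip_width: 0.279
t26.40 p [497.6 187.7  69.7] x [-0.425  0.056 -0.904] z [ 0.896 -0.119 -0.428] F [-0.6 -0.  -2.3] T [-0.07 -0.47  0.01] g 0.279 q [0.09 0.71 1.27 0.09 1.59 0.2 ]
```

View pics/w26.png

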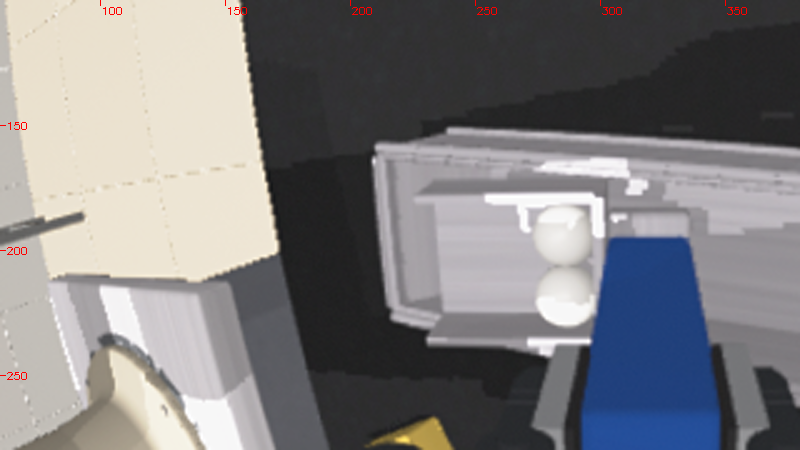

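Both remaining balls are against the back of the pan. I'll lift and carry them.

```bash
python3 -m pendant '[[0,0,0,-2,0,-0.95,0],[0,0,0,-5,0,-2.4,0],[0,0,0,-8,0,-3.8,0],[0,0,0,-11.5,0,-5.4,0],[0,0,0,-14,0,-6.6,0]]';python3 - <<'E'
from h import *
st()
to([630,-92.5,230])
E
```

```text
time_s: 27.08
eef_pos: [497.7, 188.1, 227.5]
ee_rot: [0.535, 0.055, 0.842, -0.035]
force: [0.3, -0.3, -2.6]
grip_width: 0.283
t27.07 p [497.7 188.1 227.5] x [-0.42   0.056 -0.906] z [ 0.898 -0.118 -0.424] F [ 0.3 -0.3 -2.6] T [-0.03 -0.51 -0.03] g 0.283 q [0.09 0.58 1.07 0.1  1.91 0.23]
turn [0. 0. 0.] shift [ -7.34 -26.09  15.09]
```

```bash
python3 -m pendant '[[0,0,0,-0.4,-1.5,0.9,0],[0,0,0,-1.1,-3.9,2.3,0],[0,0,0,-2,-7,4,0],[0,0,0,-3,-10.5,6,0],[0,0,0,-3.9,-13.9,8,0]]';python3 -m pendant '[[0,0,0,-1,-3.4,2,0],[0,0,0,-1.9,-6.6,3.9,0],[0,0,0,-2.7,-9.6,5.6,0],[0,0,0,-3.3,-11.5,6.7,0],[0,0,0,-3.5,-12.2,7.1,0]]';python3 -m pendant '[[0,0,0,0,0,0,0],[0,0,0,0,0,0,0],[0,0,0,0,0,0,0],[0,0,0,0,0,0,0],[0,0,0,0,0,0,0]]'
python3 - <<'E'
from h import *
st();snap('wrist','w27',(150,80,450,280),2.6)
pour(-.12,130,(547,-81.5));pour(-.12,92,(547,-81.5))
E
```

```text
time_s: 27.7
eef_pos: [568.3, 36.2, 225.2]
ee_rot: [0.534, 0.056, 0.843, -0.035]
force: [0.5, 0.2, -2.5]
grip_width: 0.281
time_s: 28.32
eef_pos: [630.7, -95.4, 225.7]
ee_rot: [0.533, 0.056, 0.843, -0.036]
force: [0.6, 0.7, -1.9]
grip_width: 0.284
time_s: 28.95
eef_pos: [630.7, -92.8, 228.5]
ee_rot: [0.535, 0.055, 0.843, -0.035]
force: [-0.4, 0.3, -2.0]
grip_width: 0.286
t28.95 p [630.7 -92.8 228.5] x [-0.422  0.056 -0.905] z [ 0.897 -0.118 -0.426] F [-0.4  0.3 -2. ] T [-0.01 -0.46 -0.02] g 0.286 q [-0.3   0.95  0.43 -0.09  2.2  -0.2 ]
-0.12 130 [623.  -91.3 180.9] turn [-0.003 -0.32  -0.001] shift [4.64 0.05 1.32]
-0.12 92 [623.  -91.3 142.9] turn [-0.003 -0.32  -0.001] shift [8.08 0.05 2.94]
```

View pics/w27.png

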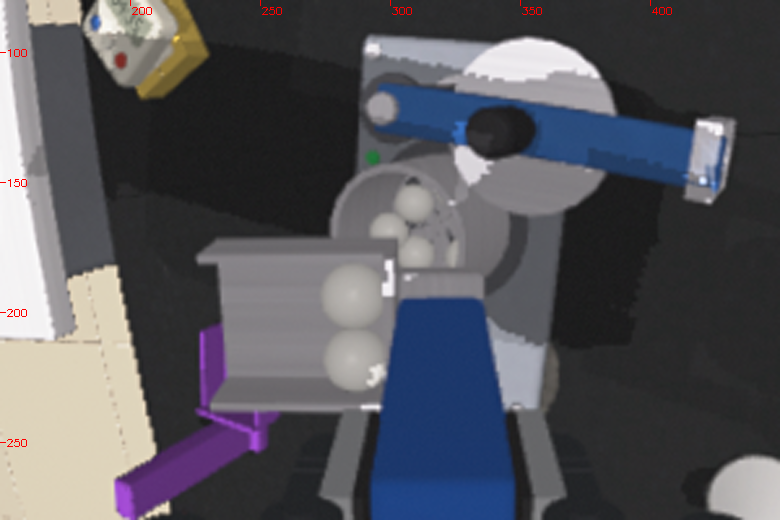

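```bash
python3 -m pendant '[[0,-0.08,0,1.2,0,0.3,0],[0,-0.17,0,2.5,0,0.7,0],[0,-0.26,0,3.8,0.05,1.1,0],[0,-0.32,0,4.6,0.05,1.3,0],[0,-0.32,0,6,0.05,1.95,0]]'
python3 - <<'E'
from h import *
st()
for f in(-.1,0,.1,.2,.3,.4): pour(f,80,(547,-81.5))
E
```

```text
time_s: 29.62
eef_pos: [622.7, -91.3, 166.7]
ee_rot: [0.663, 0.049, 0.746, -0.044]
force: [0.3, -0.5, -2.6]
grip_width: 0.282
t29.62 p [622.7 -91.3 166.7] x [-0.117  0.015 -0.993] z [ 0.984 -0.13  -0.118] F [ 0.3 -0.5 -2.6] T [-0.02 -0.1  -0.  ] g 0.282 q [-0.32  0.65  1.06 -0.02  1.55 -0.19]
-0.1 80 [622.  -91.2 132.4] turn [-0.004 -0.019  0.   ] shift [3.41 0.01 0.33]
0 80 [616.4 -90.4 139.7] turn [-0.004 -0.119  0.   ] shift [ 2.76  0.01 -0.31]
0.1 80 [610.2 -89.6 146.4] turn [-0.004 -0.219  0.   ] shift [ 2.17  0.01 -1.01]
0.2 80 [603.3 -88.7 152.4] turn [-0.003 -0.319  0.001] shift [ 1.65  0.   -1.78]
0.3 80 [595.8 -87.8 157.7] turn [-0.003 -0.419  0.001] shift [ 1.21  0.   -2.58]
0.4 80 [587.9 -86.8 162.2] turn [-0.003 -0.519  0.001] shift [ 0.86 -0.   -3.43]
```

```bash
python3 -m pendant '[[0,-0.02,0,1.5,0,0.15,0],[0,-0.02,0,3,0,0.3,0],[0,-0.12,0,2.8,0,-0.3,0],[0,-0.22,0,2.2,0,-1,0],[0,-0.32,0,1.65,0,-1.8,0]]'
python3 - <<'E'
from h import *
st()
for f in(.3,.4,.5,.6): pour(f,80,(547,-81.5))
E
```

```text
time_s: 30.25
eef_pos: [603.2, -88.9, 151.1]
ee_rot: [0.773, 0.042, 0.631, -0.051]
force: [0.2, -0.3, -2.6]
grip_width: 0.283
t30.25 p [603.2 -88.9 151.1] x [ 0.198 -0.026 -0.98 ] z [ 0.971 -0.128  0.2  ] F [ 0.2 -0.3 -2.6] T [ 0.01  0.18 -0.02] g 0.283 q [-0.36  0.41  1.49  0.05  1.05 -0.25]
0.3 80 [595.8 -87.8 157.7] turn [-0.003 -0.099  0.001] shift [-0.79  0.01 -0.6 ]
0.4 80 [587.9 -86.8 162.2] turn [-0.003 -0.199  0.001] shift [-1.4   0.01 -1.29]
0.5 80 [579.5 -85.7 166. ] turn [-0.003 -0.299  0.001] shift [-1.93  0.   -2.04]
0.6 80 [570.9 -84.6 168.8] turn [-0.003 -0.399  0.001] shift [-2.38  0.   -2.84]
```

```bash
python3 -m pendant '[[0,-0.1,0,-0.8,0,-0.6,0],[0,-0.2,0,-1.4,0,-1.3,0],[0,-0.3,0,-1.95,0,-2.05,0],[0,-0.3,0,-1.95,0,-2.05,0],[0,-0.3,0,-1.95,0,-2.05,0]]'
python3 - <<'E'
from h import *
st();snap('wrist','w28',(150,80,450,280),2.6)
E
```

```text
time_s: 30.88
eef_pos: [580.4, -86.0, 166.8]
ee_rot: [0.858, 0.033, 0.51, -0.056]
force: [0.7, 0.3, -1.4]
grip_width: 0.284
t30.88 p [580.4 -86.  166.8] x [ 0.474 -0.063 -0.878] z [ 0.871 -0.115  0.478] F [ 0.7  0.3 -1.4] T [ 0.06  0.4  -0.02] g 0.284 q [-0.42  0.2   1.81  0.22  0.66 -0.43]
```

View pics/w28.png

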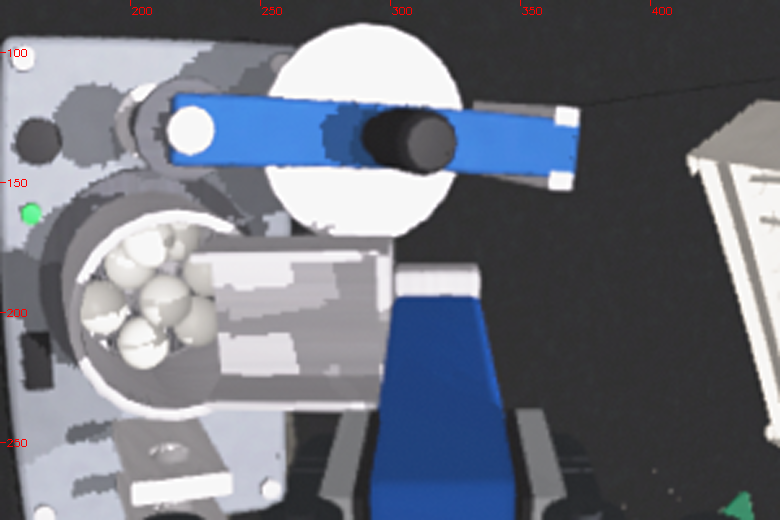

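Run:
```python
from h import *
pour(.5,115,(547,-81.5));pour(0.,165,(547,-81.5))
```

```text
0.5 115 [579.5 -85.7 201. ] turn [-0.003 -0.001  0.002] shift [-3.05  0.01  1.55]
0.0 165 [616.4 -90.4 224.7] turn [-0.003  0.499  0.001] shift [-3.36  0.03  5.96]
```

```bash
python3 -m pendant '[[0,0,0,-3,0,1.5,0],[0,0.15,0,-3.2,0,3,0],[0,0.3,0,-3.4,0,4.5,0],[0,0.45,0,-3.4,0,5.9,0],[0,0.5,0,-3.4,0,6,0]]'
python3 - <<'E'
from h import *
st();snap('wrist','w29',(150,80,450,280),2.6)
a=np.radians(-17.8)
to([468.5,-347,220],mat([0,0,-1],[np.cos(a),np.sin(a),0]))
E
```

```text
time_s: 31.55
eef_pos: [617.6, -90.9, 224.6]
ee_rot: [0.705, 0.046, 0.707, -0.047]
force: [0.2, 0.1, -2.3]
grip_width: 0.284
t31.55 p [617.6 -90.9 224.6] x [-0.003 -0.    -1.   ] z [ 0.991 -0.131 -0.003] F [ 0.2  0.1 -2.3] T [ 0.   -0.06 -0.  ] g 0.284 q [-0.33  0.52  1.11 -0.    1.52 -0.2 ]
turn [ 0.179 -0.005  0.001] shift [  0.47 -27.35 -11.38]
```

View pics/w29.png

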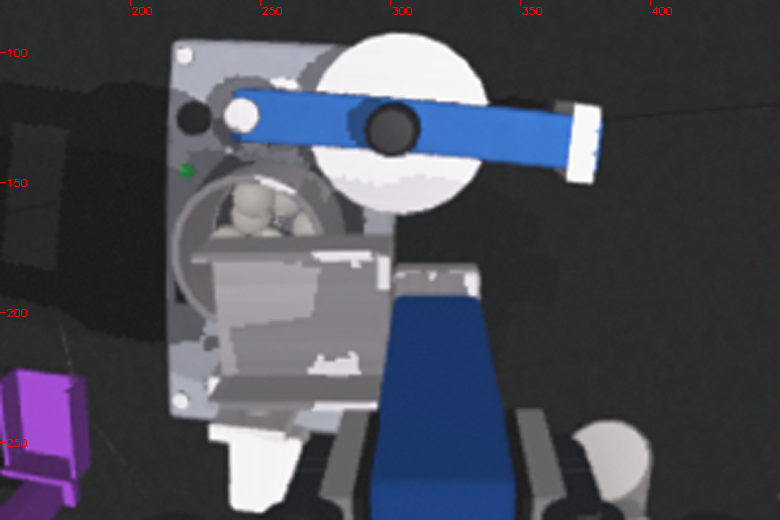

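```bash
python3 -m pendant '[[0.03,0,0,0.1,-5,-2,0],[0.07,0,0,0.2,-10.5,-4.3,0],[0.11,0,0,0.4,-16,-6.6,0],[0.15,0,0,0.4,-21.5,-8.9,0],[0.18,0,0,0.4,-27,-11.3,0]]'; python3 -m pendant '[[0,0,0,0,0,0,0],[0,0,0,0,0,0,0],[0,0,0,0,0,0,0],[0,0,0,0,0,0,0],[0,0,0,0,0,0,0]]'
python3 - <<'E'
from h import *
st();
a=np.radians(-17.8)
to([468.5,-347,63],mat([0,0,-1],[np.cos(a),np.sin(a),0]))
snap('wrist','w30',None,1.25)
E
```

```text
time_s: 32.22
eef_pos: [467.3, -345.1, 221.3]
ee_rot: [0.699, 0.11, 0.698, -0.11]
force: [0.6, -0.2, -1.1]
grip_width: 0.283
time_s: 32.85
eef_pos: [468.5, -342.8, 221.3]
ee_rot: [0.699, 0.109, 0.699, -0.109]
force: [0.3, 0.8, -1.6]
grip_width: 0.282
t32.85 p [ 468.5 -342.8  221.3] x [ 0. -0. -1.] z [ 0.952 -0.306  0.   ] F [ 0.3  0.8 -1.6] T [-0.02 -0.   -0.06] g 0.282 q [-0.83  0.42  1.27 -0.    1.45 -0.52]
turn [0. 0. 0.] shift [15.83 -0.4   0.13]
```

View pics/w30.png

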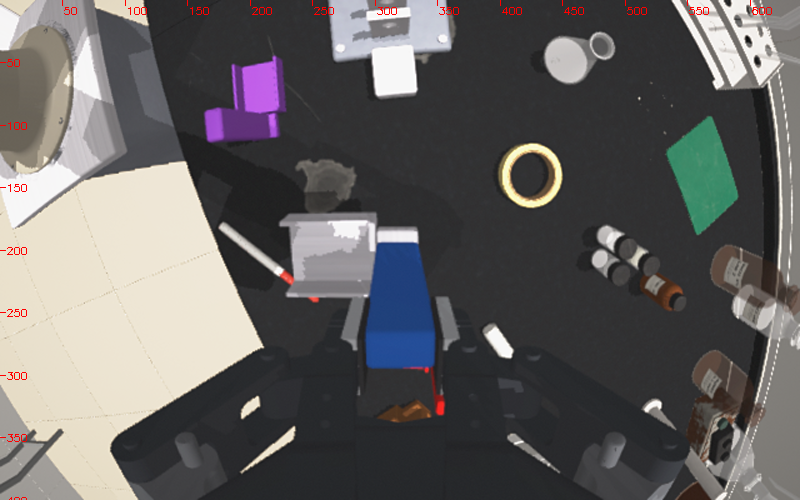

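```bash
python3 -m pendant '[[0,0,0,4,0,0,0],[0,0,0,8,0,0,0],[0,0,0,12,0,0,0],[0,0,0,15,0,0,0],[0,0,0,15.8,0,0,0]]'; python3 -m pendant '[[0,0,0,0.1,0,0,0],[0,0,0,0.15,0,0,0],[0,0,0,0.2,0,0,0],[0,0,0,0.2,0,0,0],[0,0,0,0.2,0,0,0]]'
python3 - <<'E'
from h import *
st()
E
```

```text
time_s: 33.52
eef_pos: [467.6, -342.6, 61.7]
ee_rot: [0.698, 0.11, 0.699, -0.109]
force: [-0.3, 0.3, -1.3]
grip_width: 0.281
time_s: 34.15
eef_pos: [468.2, -343.3, 61.4]
ee_rot: [0.699, 0.11, 0.698, -0.11]
force: [-0.9, 0.4, -1.8]
grip_width: 0.282
t34.15 p [ 468.2 -343.3   61.4] x [ 0. -0. -1.] z [ 0.952 -0.306  0.   ] F [-0.9  0.4 -1.8] T [-0.02 -0.05 -0.04] g 0.282 q [-0.83  0.56  1.49 -0.    1.09 -0.52]
```

```bash
python3 -m pendant '[[0,0,0,0.05,0,0,0],[0,0,0,0.1,0,0,0],[0,0,0,0.15,0,0,0],[0,0,0,0.15,0,0,0],[0,0,0,0.15,0,0,0]]'
python3 - <<'E'
from h import *
st()
E
```

```text
time_s: 34.78
eef_pos: [468.3, -343.5, 60.7]
ee_rot: [0.699, 0.109, 0.698, -0.11]
force: [-1.8, 1.9, 7.2]
grip_width: 0.287
t34.77 p [ 468.3 -343.5   60.7] x [ 0.001 -0.001 -1.   ] z [ 0.952 -0.306  0.001] F [-1.8  1.9  7.2] T [ 0.38  0.47 -0.02] g 0.287 q [-0.83  0.56  1.49 -0.    1.09 -0.52]
```

Contact. I'll release, then rise straight up.

```bash
python3 -m pendant '[[0,0,0,0,0,0,0.5],[0,0,0,0,0,0,0.8],[0,0,0,0,0,0,1],[0,0,0,0,0,0,1],[0,0,0,-1,0,0,1]]'; python3 -m pendant '[[0,0,0,-3,0,0,1],[0,0,0,-7,0,0,1],[0,0,0,-12,0,0,1],[0,0,0,-17,0,0,1],[0,0,0,-18,0,0,1]]'
python3 - <<'E'
from h import *
st();snap('wrist','w31',None,1.25);snap('scene','s31',(270,150,430,270),5)
E
```

```text
time_s: 35.4
eef_pos: [467.9, -343.0, 69.5]
ee_rot: [0.698, 0.11, 0.699, -0.109]
force: [0.1, -0.5, 0.7]
grip_width: 1.001
time_s: 36.02
eef_pos: [468.8, -344.0, 254.0]
ee_rot: [0.7, 0.108, 0.697, -0.111]
force: [-0.3, 0.4, -0.4]
grip_width: 0.996
t36.02 p [ 468.8 -344.   254. ] x [ 0.005 -0.005 -1.   ] z [ 0.952 -0.306  0.006] F [-0.3  0.4 -0.4] T [-0.01 -0.03  0.02] g 0.996 q [-0.83  0.4   1.21 -0.    1.52 -0.52]
```

View pics/w31.png

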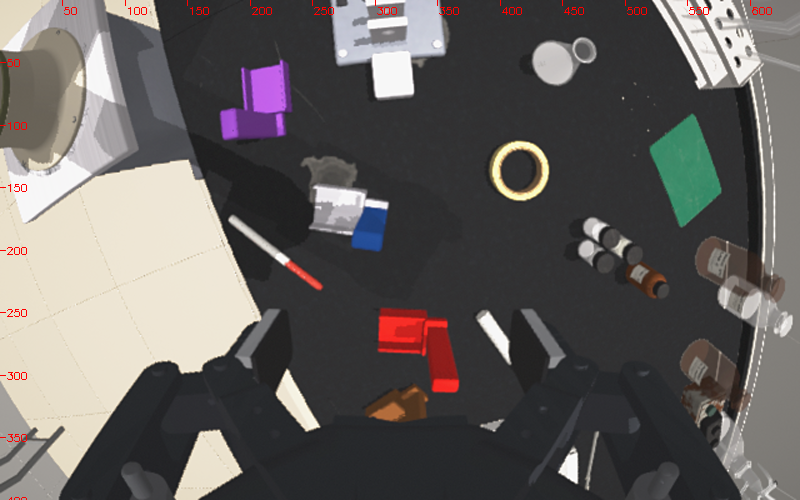

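View pics/s31.png

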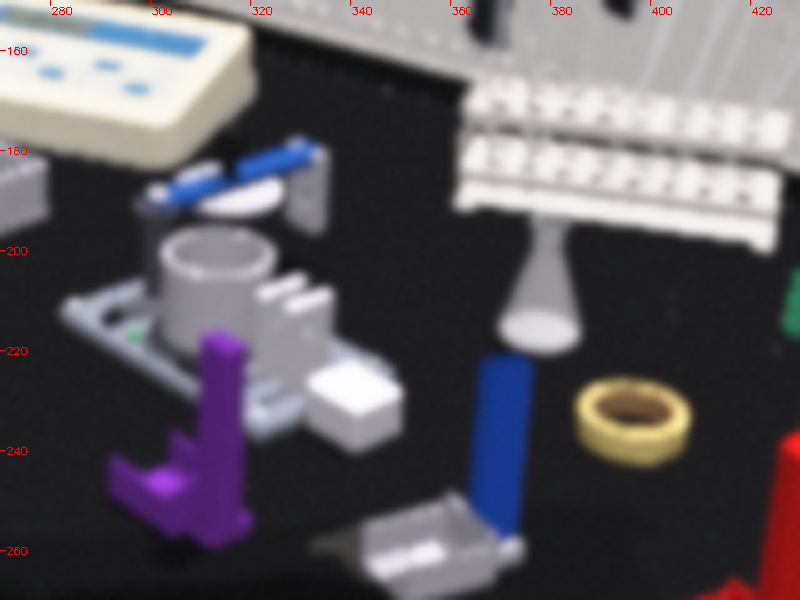

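Run:
```python
from h import *
to([535,-175,260],mat([0,0,-1],[1,0,0]))
```

```text
turn [-0.311  0.002  0.001] shift [-0.93 18.07  1.19]
```

```bash
python3 -m pendant '[[-0.1,0,0,-0.3,5,0.3,1],[-0.2,0,0,-0.6,10.5,0.7,1],[-0.31,0,0,-0.9,16,1,1],[-0.31,0,0,-0.9,18,1.2,1],[-0.31,0,0,-0.9,18,1.2,1]]';python3 -m pendant '[[0,0,0,0,0,0,1],[0,0,0,0,0,0,1],[0,0,0,0,0,0,1],[0,0,0,0,0,0,1],[0,0,0,0,0,0,1]]'
python3 - <<'E'
from h import *
import pickle
st();pickle.dump(vision.calibration('wrist'),open('w32.pkl','wb'));snap('wrist','w32',None,1.25);show('w32_raw','w32a',(230,100,430,250),4)
E
```

```text
time_s: 36.75
eef_pos: [534.7, -174.9, 257.6]
ee_rot: [0.707, 0.001, 0.708, -0.0]
force: [-0.9, -0.7, -1.0]
grip_width: 1.002
time_s: 37.38
eef_pos: [534.7, -175.7, 258.7]
ee_rot: [0.707, 0.001, 0.707, -0.001]
force: [0.3, 0.8, 0.1]
grip_width: 1.0
t37.38 p [ 534.7 -175.7  258.7] x [-0. -0. -1.] z [ 1.    -0.002 -0.   ] F [0.3 0.8 0.1] T [-0.02 -0.03  0.01] g 1.0 q [-0.53  0.36  1.26 -0.    1.52 -0.52]
```

View pics/w32.png

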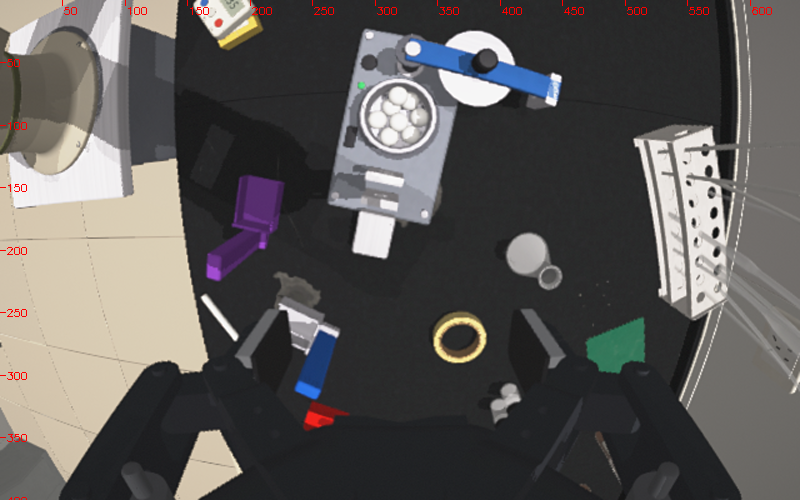

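View pics/w32a.png

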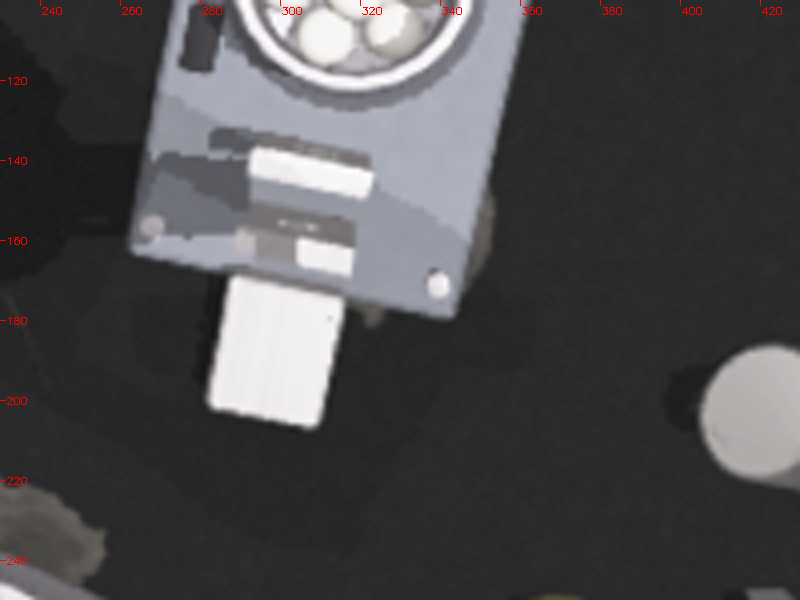

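Run:
```python
from h import *
show('w32_raw','w32b',(260,15,460,165),4)
```

```text
(no output)
```

View pics/w32b.png

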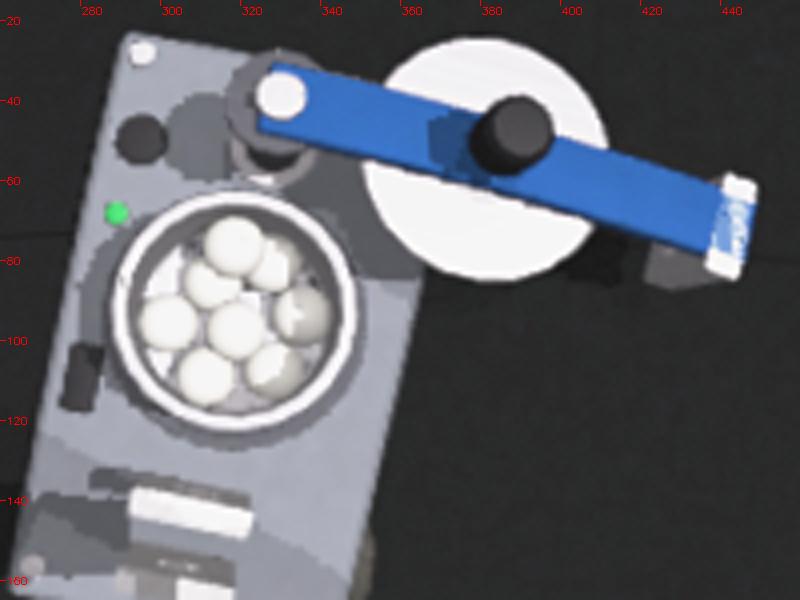

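Eight balls are visible in the jar. I'll fit the mill pose from this view.

Run:
```python
from h import *
import pickle
from scipy.optimize import least_squares
cal=pickle.load(open('w32.pkl','rb'))
W=lambda u,v,z:px('wrist',u,v,z,cal)[:2]
B=lambda X,Y,z:W(260+X/4,15+Y/4,z); A=lambda X,Y,z:W(230+X/4,100+Y/4,z)
obs={'jar':(B(234,310,72),(0,0)),'piv':(B(281,95,91),(62,0)),
'ch1':(A(310,172,72),(-62,0)),'ch2':(A(294,251,72),(-86,0)),'ledge':(A(275,351,31),(-130,0))}
for k,(w,m) in obs.items():print(k,w.round(1),m)
for n,q in(('TL',B(128,32,12)),('BL',A(130,250,12)),('BR',A(457,318,12))):print(n,q.round(1))
def res(t,keys):
    c,s=np.cos(t[2]),np.sin(t[2]);return np.concatenate([obs[k][0]-(t[:2]+np.array([c*obs[k][1][0]-s*obs[k][1][1],s*obs[k][1][0]+c*obs[k][1][1]])) for k in keys])
for keys in(['jar','piv'],['jar','ch1','ch2','ledge'],list(obs)):
    r=least_squares(res,[533,-83,1.36],args=(keys,));print(keys,r.x[:2].round(1),np.degrees(r.x[2]).round(2),r.fun.round(1))
kn=B(517,130,125);print('knob',kn)
```

```text
jar [533.7 -84.4] (0, 0)
piv [546.9 -23.5] (62, 0)
ch1 [ 520.5 -144.5] (-62, 0)
ch2 [ 515.5 -168.5] (-86, 0)
ledge [ 506.3 -210.1] (-130, 0)
TL [497.4  18.9]
BL [ 454.  -177.8]
BR [ 569.8 -202.9]
['jar', 'piv'] [533.8 -84.3] 77.79 [-0.  -0.2  0.   0.2]
['jar', 'ch1', 'ch2', 'ledge'] [533.8 -84. ] 77.7 [-0.1 -0.5 -0.1  0.  -0.  -0.5  0.2  0.9]
['jar', 'piv', 'ch1', 'ch2', 'ledge'] [533.8 -84. ] 77.73 [-0.  -0.5 -0.  -0.1 -0.1  0.  -0.  -0.4  0.2  1. ]
knob [605.73963097 -38.3325342 ]
```

Run:
```python
from h import *
to([605.7,-38.3,150],mat([0,0,-1],[1,0,0]))
```

```text
turn [-0.002  0.     0.   ] shift [10.87 13.75  7.07]
```

```bash
python3 -m pendant '[[0,0,0,2,4,2,1],[0,0,0,4,9,4.5,1],[0,0,0,7,13,6.9,1],[0,0,0,10,13.8,7.1,1],[0,0,0,10.8,13.8,7.1,1]]'; python3 -m pendant '[[0,0,0,0,0,0,1],[0,0,0,0,0,0,1],[0,0,0,0,0,0,1],[0,0,0,0,0,0,1],[0,0,0,0,0,0,1]]'
python3 - <<'E'
from h import *
st();print(proj('wrist',[605.7,-38.3,125]))
snap('wrist','w33',(220,130,420,280),4)
to([605.7,-38.3,96],mat([0,0,-1],[1,0,0]))
E
```

```text
time_s: 38.05
eef_pos: [605.2, -36.9, 149.0]
ee_rot: [0.706, 0.0, 0.708, 0.0]
force: [0.0, 0.5, 0.7]
grip_width: 0.998
time_s: 38.67
eef_pos: [605.9, -37.8, 150.9]
ee_rot: [0.707, 0.001, 0.707, -0.001]
force: [0.7, 0.2, 0.1]
grip_width: 1.0
t38.67 p [605.9 -37.8 150.9] x [ 0. -0. -1.] z [ 1.    -0.002  0.   ] F [0.7 0.2 0.1] T [0.03 0.01 0.02] g 1.0 q [-0.26  0.53  1.29 -0.    1.32 -0.25]
(np.float64(318.7939753489066), np.float64(212.32886669353994))
turn [-0.002  0.     0.   ] shift [ 5.48 -0.06 -0.03]
```

View pics/w33.png

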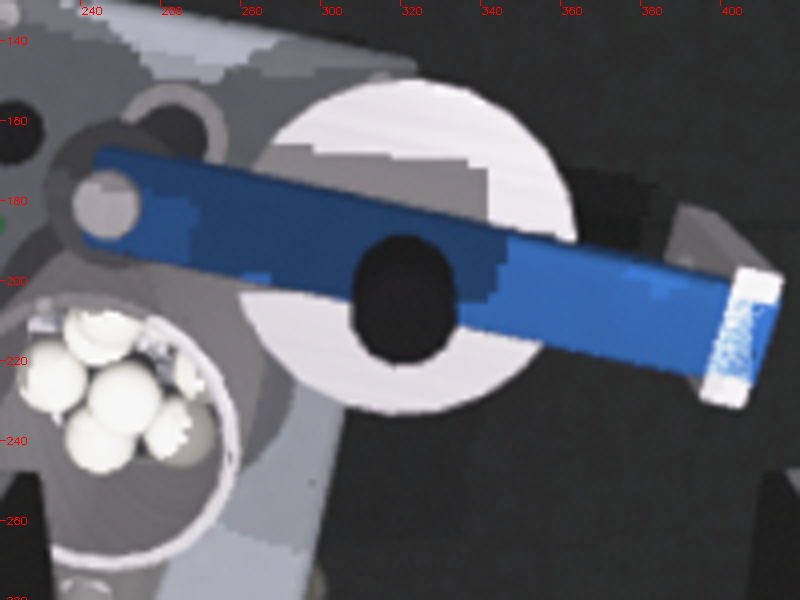

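```bash
python3 -m pendant '[[0,0,0,2,0,0,1],[0,0,0,4,0,0,1],[0,0,0,5.2,0,0,1],[0,0,0,5.2,0,0,0.6],[0,0,0,5.2,0,0,0.2]]' 40; python3 -m pendant '[[0,0,0,0,0,0,0],[0,0,0,0,0,0,0],[0,0,0,0,0,0,0],[0,0,0,0,0,0,0],[0,0,0,0,0,0,0]]' 40
python3 - <<'E'
from h import *
st()
p,r=tool()
piv=np.array([547,-23.4])
v=p[:2]-piv;print('rad',np.linalg.norm(v),np.degrees(np.arctan2(v[1],v[0])))
a0=np.arctan2(v[1],v[0]);R0=np.linalg.norm(v)
for k in range(1,16):
    a=a0-np.radians(6.25*k);P=np.r_[piv+R0*np.array([np.cos(a),np.sin(a)]),p[2]]
    print(k,np.degrees(a).round(1),(r.inv().apply(P-p)/10).round(2))
E
```

```text
time_s: 39.35
eef_pos: [606.4, -37.8, 99.6]
ee_rot: [0.708, 0.0, 0.707, -0.001]
force: [-0.1, 0.4, 1.2]
grip_width: 0.605
time_s: 39.98
eef_pos: [605.9, -37.7, 98.7]
ee_rot: [0.707, 0.001, 0.707, -0.001]
force: [-0.4, -0.2, 0.9]
grip_width: -0.003
t39.98 p [605.9 -37.7  98.7] x [ 0. -0. -1.] z [ 1.    -0.001  0.   ] F [-0.4 -0.2  0.9] T [ 0.04 -0.1   0.01] g -0.003 q [-0.25  0.57  1.36 -0.    1.21 -0.25]
rad 60.66223244889449 -13.657747612632567
1 -19.9 [ 0.   -0.63 -0.19]
2 -26.2 [ 0.   -1.24 -0.45]
3 -32.4 [ 0.   -1.82 -0.77]
4 -38.7 [ 0.   -2.36 -1.15]
5 -44.9 [ 0.   -2.85 -1.59]
6 -51.2 [ 0.   -3.3  -2.09]
7 -57.4 [ 0.   -3.68 -2.62]
8 -63.7 [ 0.   -4.01 -3.2 ]
9 -69.9 [ 0.   -4.27 -3.8 ]
10 -76.2 [ 0.   -4.46 -4.44]
11 -82.4 [ 0.   -4.59 -5.09]
12 -88.7 [ 0.   -4.64 -5.75]
13 -94.9 [ 0.   -4.62 -6.41]
14 -101.2 [ 0.   -4.53 -7.06]
15 -107.4 [ 0.   -4.37 -7.7 ]
```

Run:
```python
from h import *
snap('wrist','w34',(150,80,450,280),2.6);snap('scene','s34',(280,140,360,220),8)
```

```text
(no output)
```

View pics/w34.png

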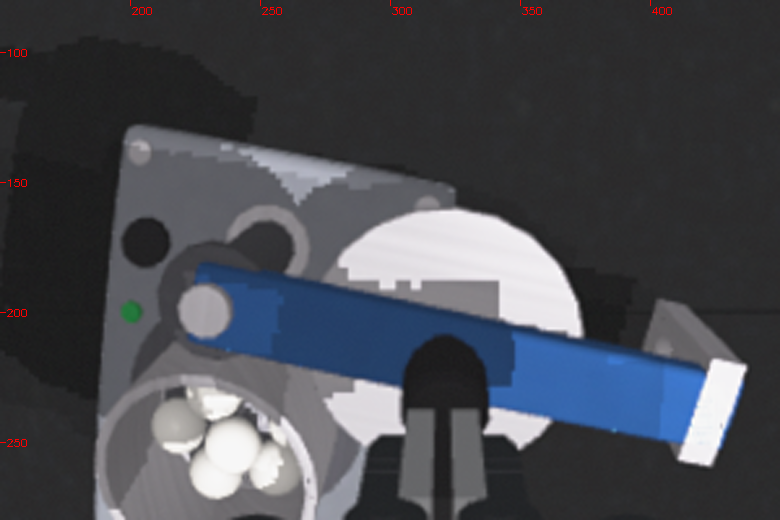

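View pics/s34.png

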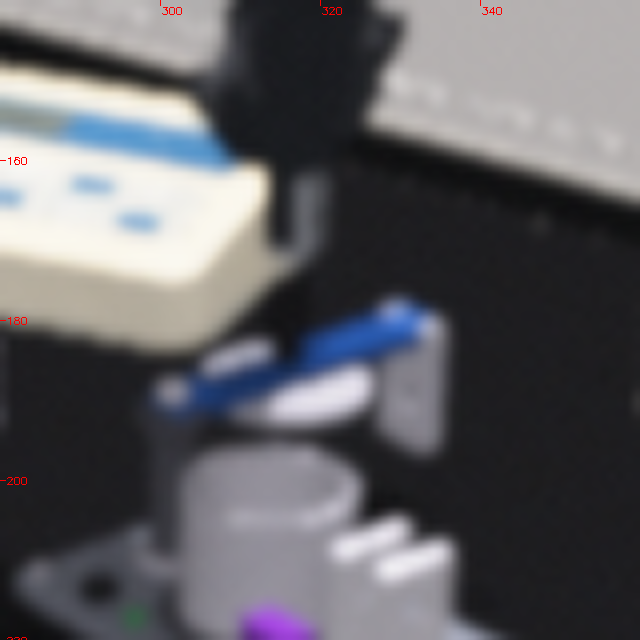

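Run:
```python
from h import *
for P in([605.9,-37.7,98.7],[605.9,-37.7,125],[605.9,-37.7,118],[605.9,-15,110],[547,-23.4,90]):
    q=proj('wrist',P);print(P,np.round(((q[0]-150)*2.6,(q[1]-80)*2.6)))
print(px('wrist',150+445/2.6,80+372/2.6,125))
```

```text
[605.9, -37.7, 98.7] [440. 377.]
[605.9, -37.7, 125] [439. 422.]
[605.9, -37.7, 118] [439. 409.]
[605.9, -15, 110] [439. 299.]
[547, -23.4, 90] [207. 310.]
[607.11641319 -26.36589779 125.        ]
```

Run:
```python
from h import *
p,r=tool()
for y in(-11,0,11):
    print(y,[(t,np.round(proj('wrist',p+r.apply([-t,y,0]))).tolist()) for t in(0,5,10,15,20,30,40)])
show('w34_raw','w34b',(280,190,360,290),8)
```

```text
-11 [(0, [319.0, 241.0]), (5, [319.0, 244.0]), (10, [319.0, 248.0]), (15, [319.0, 251.0]), (20, [319.0, 255.0]), (30, [319.0, 263.0]), (40, [319.0, 272.0])]
0 [(0, [319.0, 225.0]), (5, [319.0, 228.0]), (10, [319.0, 231.0]), (15, [319.0, 234.0]), (20, [319.0, 238.0]), (30, [319.0, 245.0]), (40, [319.0, 254.0])]
11 [(0, [319.0, 208.0]), (5, [319.0, 211.0]), (10, [319.0, 214.0]), (15, [319.0, 217.0]), (20, [319.0, 220.0]), (30, [319.0, 226.0]), (40, [319.0, 234.0])]
```

View pics/w34b.png

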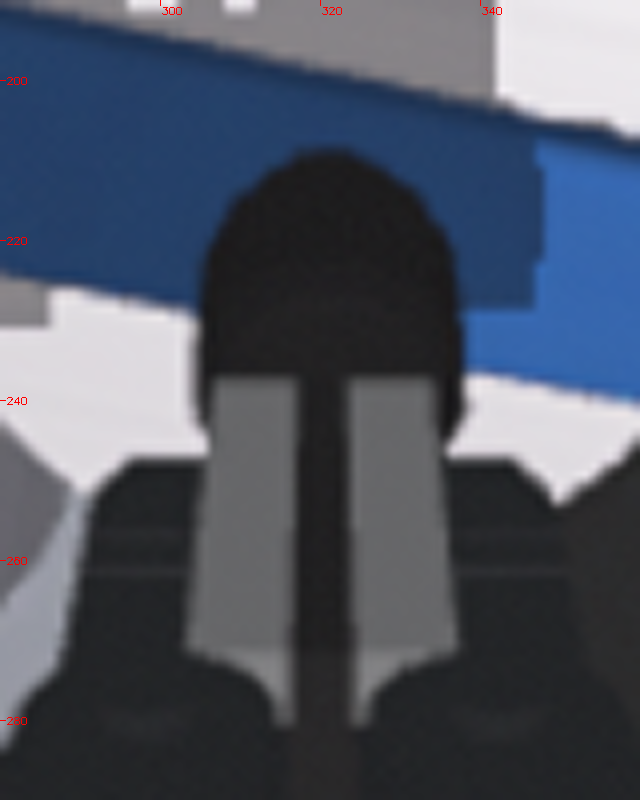

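Run:
```python
from h import *
f=lambda P:np.round(((proj('scene',P)[0]-280)*8,(proj('scene',P)[1]-140)*8))
for P in([606,-38,89],[606,-38,125],[606,-38,98.7],[606,-38,150],[606,-58,98.7],[606,-38,172],[547,-23,89],[534,-84,72]):print(P,f(P))
show('s34_raw','s34b',(260,110,360,210),7)
```

```text
[606, -38, 89] [284. 355.]
[606, -38, 125] [287. 277.]
[606, -38, 98.7] [285. 334.]
[606, -38, 150] [288. 222.]
[606, -58, 98.7] [323. 347.]
[606, -38, 172] [290. 173.]
[547, -23, 89] [171. 390.]
[534, -84, 72] [268. 479.]
```

View pics/s34b.png

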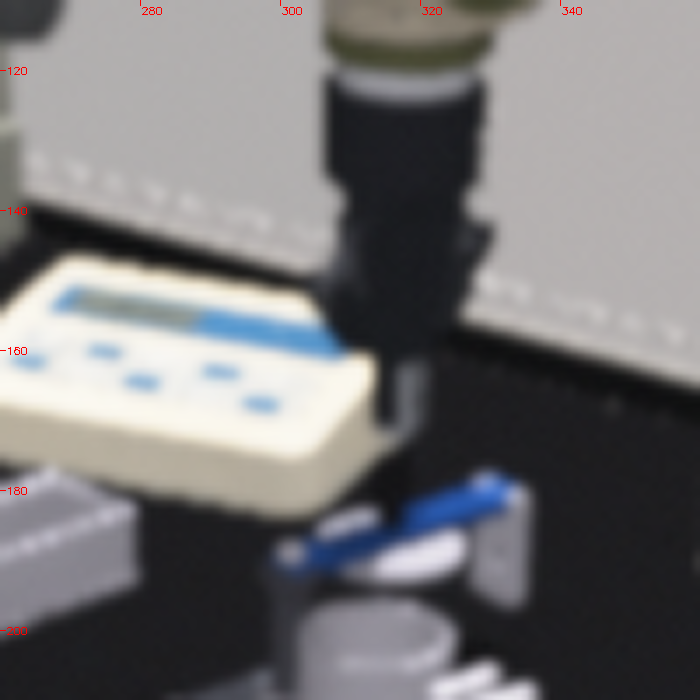

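The gripper shut on nothing. In the scene view the fingertips appear to be at about z=133 rather than 99. I'll probe downwards gently with shut fingers to settle where the tips are.

```bash
python3 -m pendant '[[0,0,0,0.2,0,0,0],[0,0,0,0.4,0,0,0],[0,0,0,0.6,0,0,0],[0,0,0,0.6,0,0,0],[0,0,0,0.6,0,0,0]]'
python3 - <<'E'
from h import *
st();snap('wrist','w35',(220,130,420,280),4)
E
```

```text
time_s: 40.7
eef_pos: [606.0, -37.7, 92.8]
ee_rot: [0.707, 0.001, 0.707, -0.001]
force: [0.8, 0.7, -0.4]
grip_width: -0.001
t40.70 p [606.  -37.7  92.8] x [ 0. -0. -1.] z [ 1.    -0.002  0.   ] F [ 0.8  0.7 -0.4] T [ 0.04 -0.03 -0.02] g -0.001 q [-0.25  0.58  1.37  0.    1.2  -0.25]
```

View pics/w35.png

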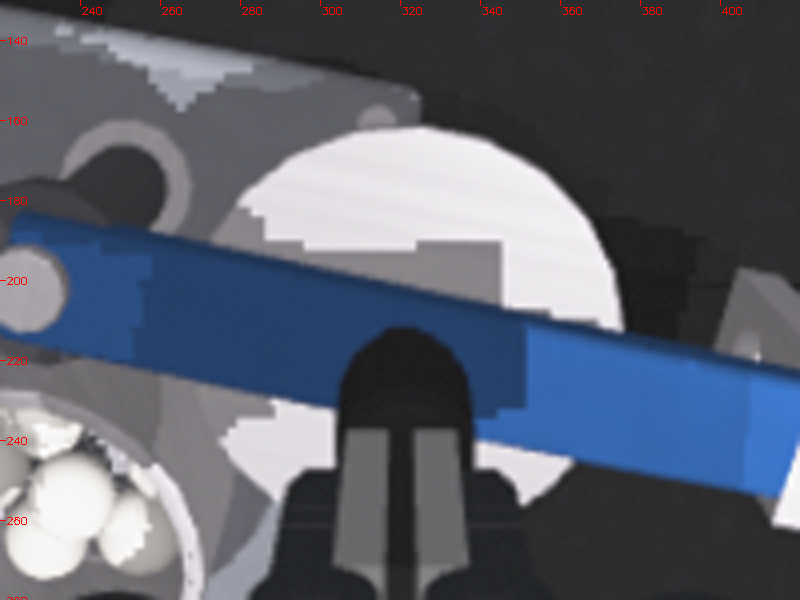

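```bash
python3 - <<'E'
from h import *
for P in([600,-45,98.7],[600,-45,120],[600,-45,130],[600,-45,140],[600,-27,130],[606,-49,130]):print(P,np.round(proj('scene',P),1))
E
python3 -m pendant '[[0,0,0,0.1,0,0,0],[0,0,0,0.2,0,0,0],[0,0,0,0.3,0,0,0],[0,0,0,0.3,0,0,0],[0,0,0,0.3,0,0,0]]'
python3 - <<'E'
from h import *
st();snap('scene','s36',(290,140,345,190),13)
E
```

```text
[600, -45, 98.7] [316.2 182.9]
[600, -45, 120] [316.4 177.1]
[600, -45, 130] [316.5 174.4]
[600, -45, 140] [316.6 171.6]
[600, -27, 130] [312.2 173. ]
[606, -49, 130] [318.5 174.1]
time_s: 41.38
eef_pos: [606.0, -37.7, 89.8]
ee_rot: [0.707, 0.001, 0.707, -0.001]
force: [0.1, -0.1, 1.1]
grip_width: 0.004
t41.38 p [606.  -37.7  89.8] x [ 0. -0. -1.] z [ 1.    -0.002  0.   ] F [ 0.1 -0.1  1.1] T [-0.01 -0.05  0.02] g 0.004 q [-0.25  0.58  1.37 -0.    1.19 -0.25]
```

View pics/s36.png

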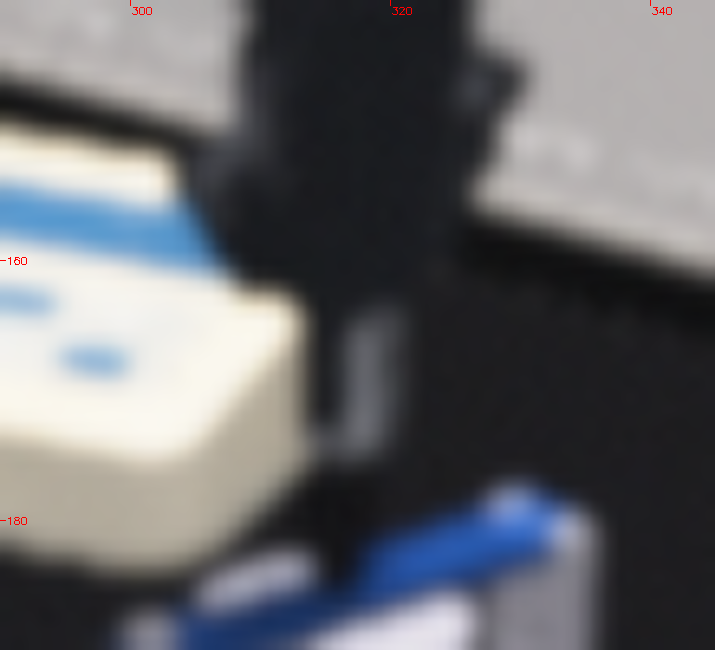

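```bash
python3 -m pendant '[[0,0,0,0.1,0,0,0],[0,0,0,0.2,0,0,0],[0,0,0,0.3,0,0,0],[0,0,0,0.3,0,0,0],[0,0,0,0.3,0,0,0]]'
python3 - <<'E'
from h import *
st()
E
```

```text
time_s: 42.05
eef_pos: [606.0, -37.7, 86.8]
ee_rot: [0.707, 0.001, 0.707, -0.001]
force: [0.4, 0.4, -0.3]
grip_width: 0.002
t42.05 p [606.  -37.7  86.8] x [ 0. -0. -1.] z [ 1.    -0.002  0.   ] F [ 0.4  0.4 -0.3] T [ 0.01 -0.05  0.02] g 0.002 q [-0.25  0.59  1.37 -0.    1.18 -0.25]
```

```bash
python3 -m pendant '[[0,0,0,0.1,0,0,0],[0,0,0,0.2,0,0,0],[0,0,0,0.3,0,0,0],[0,0,0,0.3,0,0,0],[0,0,0,0.3,0,0,0]]'
python3 - <<'E'
from h import *
st()
E
```

```text
time_s: 42.68
eef_pos: [606.2, -37.8, 85.7]
ee_rot: [0.708, 0.0, 0.707, -0.001]
force: [-6.9, 0.7, 15.0]
grip_width: 0.0
t42.67 p [606.2 -37.8  85.7] x [ 0.001 -0.001 -1.   ] z [ 1.    -0.001  0.001] F [-6.9  0.7 15. ] T [0.19 1.05 0.06] g 0.0 q [-0.25  0.59  1.37 -0.    1.18 -0.25]
```

Contact with the knob top (z=125) came at TCP z≈86, so the real fingertips sit about 39 mm behind the reported TCP. I'll use that correction from here. Now I'll raise, open and grasp the knob lower.

```bash
python3 -m pendant '[[0,0,0,-1.5,0,0,0.3],[0,0,0,-1.5,0,0,1],[0,0,0,-1.5,0,0,1],[0,0,0,-1.5,0,0,1],[0,0,0,-1.5,0,0,1]]'; python3 -m pendant '[[0,0,0,1.5,0,0,1],[0,0,0,3,0,0,1],[0,0,0,4,0,0,1],[0,0,0,4.1,0,0,1],[0,0,0,4.1,0,0,1]]'; python3 -m pendant '[[0,0,0,0,0,0,0.3],[0,0,0,0,0,0,0],[0,0,0,0,0,0,0],[0,0,0,0,0,0,0],[0,0,0,0,0,0,0]]' 40
python3 - <<'E'
from h import *
st()
E
```

```text
time_s: 43.3
eef_pos: [605.8, -37.7, 98.4]
ee_rot: [0.707, 0.001, 0.707, -0.0]
force: [0.3, -0.2, -0.2]
grip_width: 0.999
time_s: 43.92
eef_pos: [606.1, -37.8, 58.0]
ee_rot: [0.707, 0.0, 0.707, -0.001]
force: [0.3, -0.1, 1.1]
grip_width: 0.998
time_s: 44.55
eef_pos: [606.5, -37.8, 58.0]
ee_rot: [0.708, 0.001, 0.707, -0.001]
force: [4.6, 0.7, 0.1]
grip_width: 0.219
t44.55 p [606.5 -37.8  58. ] x [ 0.002 -0.    -1.   ] z [ 1.    -0.002  0.002] F [4.6 0.7 0.1] T [ 0.   -0.57 -0.04] g 0.219 q [-0.25  0.62  1.4   0.    1.12 -0.25]
```

```bash
python3 -m pendant '[[0,0,0,0,-0.63,-0.19,0],[0,0,0,0,-1.24,-0.45,0],[0,0,0,0,-1.82,-0.77,0],[0,0,0,0,-2.36,-1.15,0],[0,0,0,0,-2.85,-1.59,0]]'; python3 -m pendant '[[0,0,0,0,-0.45,-0.5,0],[0,0,0,0,-0.83,-1.03,0],[0,0,0,0,-1.16,-1.61,0],[0,0,0,0,-1.42,-2.21,0],[0,0,0,0,-1.61,-2.85,0]]'
python3 - <<'E'
from h import *
st();snap('wrist','w37',(150,80,450,280),2.6)
E
```

```text
time_s: 45.18
eef_pos: [593.8, -68.3, 58.2]
ee_rot: [0.711, -0.0, 0.703, -0.002]
force: [24.0, -9.5, -12.3]
grip_width: 0.214
time_s: 45.8
eef_pos: [564.7, -86.5, 58.8]
ee_rot: [0.71, -0.001, 0.704, -0.004]
force: [14.1, -17.5, -4.1]
grip_width: 0.214
t45.80 p [564.7 -86.5  58.8] x [ 0.009 -0.007 -1.   ] z [ 1.    -0.003  0.009] F [ 14.1 -17.5  -4.1] T [-2.7  -2.29 -0.44] g 0.214 q [-0.36  0.54  1.53 -0.    1.06 -0.35]
```

View pics/w37.png

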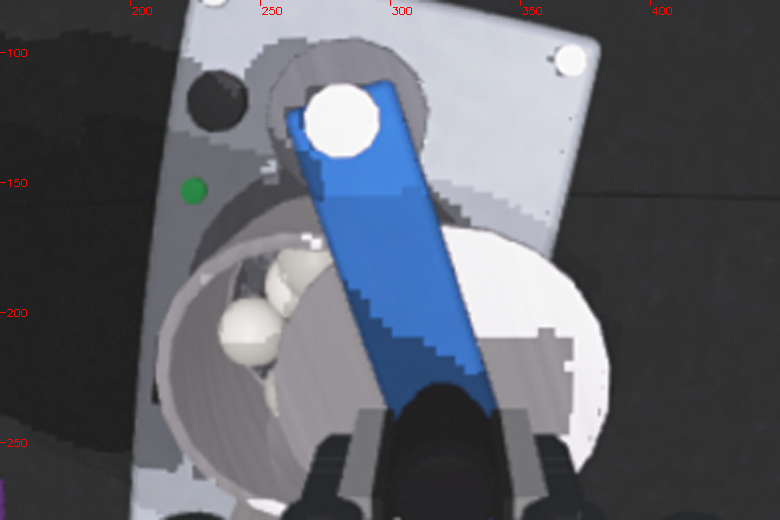

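```bash
python3 -m pendant '[[0,0,0,0,-0.3,-0.6,0],[0,0,0,0,-0.38,-1.25,0],[0,0,0,0,-0.36,-1.9,0],[0,0,0,0,-0.3,-2.5,0],[0,0,0,0,-0.26,-2.75,0]]'
python3 - <<'E'
from h import *
st()
v=tool()[0][:2]-np.array([547,-23.4]);print(np.linalg.norm(v),np.degrees(np.arctan2(v[1],v[0])))
E
```

```text
time_s: 46.48
eef_pos: [535.7, -86.4, 58.9]
ee_rot: [0.709, 0.0, 0.705, -0.002]
force: [8.0, -6.4, 1.1]
grip_width: 0.216
t46.48 p [535.7 -86.4  58.9] x [ 0.005 -0.003 -1.   ] z [ 1.    -0.003  0.005] F [ 8.  -6.4  1.1] T [-0.94 -1.21 -0.48] g 0.216 q [-0.38  0.49  1.62 -0.    1.03 -0.37]
64.00325594178851 -100.18898642819731
```

```bash
python3 -m pendant '[[0,0,0,0,0,-0.15,0],[0,0,0,0,0.03,-0.3,0],[0,0,0,0,0.05,-0.4,0],[0,0,0,0,0.05,-0.5,0],[0,0,0,0,0.05,-0.5,0]]'
python3 - <<'E'
from h import *
st()
v=tool()[0][:2]-np.array([547,-23.4]);print(np.linalg.norm(v),np.degrees(np.arctan2(v[1],v[0])))
E
```

```text
time_s: 47.1
eef_pos: [533.1, -86.3, 58.9]
ee_rot: [0.711, -0.0, 0.703, -0.003]
force: [18.6, -6.8, -7.2]
grip_width: 0.215
t47.10 p [533.1 -86.3  58.9] x [ 0.011 -0.004 -1.   ] z [ 1.    -0.003  0.011] F [18.6 -6.8 -7.2] T [-1.07 -3.02 -0.49] g 0.215 q [-0.38  0.48  1.63  0.    1.02 -0.37]
64.43766063268303 -102.47947878583147
```

```bash
python3 -m pendant '[[0,0,0,0,0,-0.1,0],[0,0,0,0,0,-0.2,0],[0,0,0,0,0,-0.25,0],[0,0,0,0,0,-0.25,0],[0,0,0,0,0,-0.25,0]]'
python3 - <<'E'
from h import *
st()
E
python3 -m pendant '[[0,0,0,0,0,-0.1,0.3],[0,0,0,0,0,-0.1,0.8],[0,0,0,0,0,0,1],[0,0,0,-1,0,0,1],[0,0,0,-4,0,0,1]]';python3 -m pendant '[[0,0,0,-4,0,0,1],[0,0,0,-8,0,0,1],[0,0,0,-12,0,0,1],[0,0,0,-14,-3,0,1],[0,0,0,-14,-6,0,1]]'; python3 -m pendant '[[0,0,0,0,0,0,1],[0,0,0,0,0,0,1],[0,0,0,0,0,0,1],[0,0,0,0,0,0,1],[0,0,0,0,0,0,1]]';python3 - <<'E'
from h import *
import pickle
st();pickle.dump(vision.calibration('wrist'),open('w38.pkl','wb'));snap('wrist','w38',(240,40,440,190),4)
E
```

```text
time_s: 47.72
eef_pos: [533.2, -86.5, 59.0]
ee_rot: [0.713, -0.0, 0.701, -0.003]
force: [34.5, -6.3, -15.7]
grip_width: 0.214
t47.73 p [533.2 -86.5  59. ] x [ 0.017 -0.005 -1.   ] z [ 1.    -0.004  0.017] F [ 34.5  -6.3 -15.7] T [-0.89 -5.26 -0.39] g 0.214 q [-0.38  0.48  1.63  0.    1.01 -0.38]
time_s: 48.35
eef_pos: [525.6, -84.0, 97.7]
ee_rot: [0.706, 0.001, 0.708, -0.0]
force: [-0.2, -0.4, -0.3]
grip_width: 1.0
time_s: 48.98
eef_pos: [526.7, -145.0, 240.3]
ee_rot: [0.708, -0.0, 0.706, -0.001]
force: [0.3, -0.2, -0.6]
grip_width: 1.002
time_s: 49.6
eef_pos: [526.4, -144.0, 237.8]
ee_rot: [0.707, 0.0, 0.707, -0.0]
force: [-0.1, 0.3, -0.4]
grip_width: 0.998
t49.60 p [ 526.4 -144.   237.8] x [-0.  0. -1.] z [ 1.    -0.001 -0.   ] F [-0.1  0.3 -0.4] T [-0.02 -0.01  0.01] g 0.998 q [-0.48  0.33  1.35 -0.    1.46 -0.48]
```

View pics/w38.png

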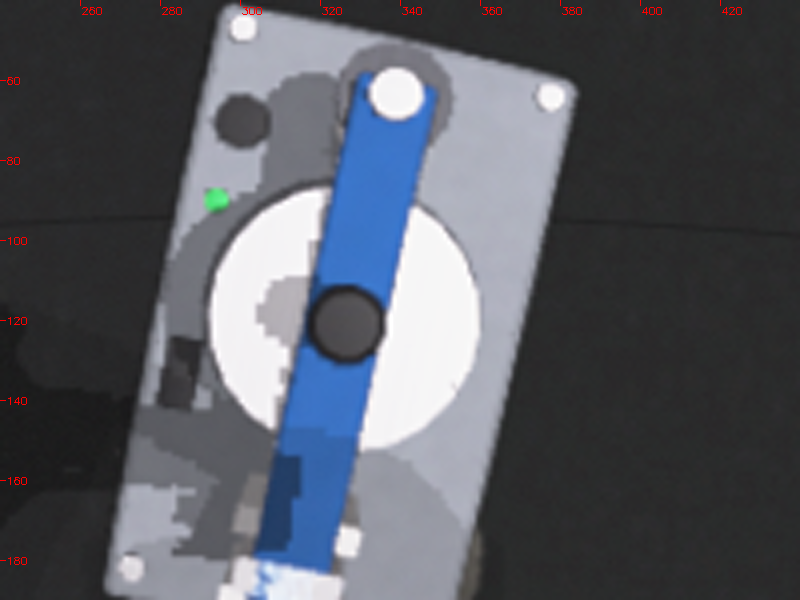

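The lid is shut: the bar runs straight between the pivot and the clevis, and the force rose at the stop. Next is the pin, so I'll move over its rest with the jaw axis turned along the pin.

```bash
python3 -m pendant '[[-0.17,0,0,-0.5,5,0,1],[-0.34,0,0,-1,11,0,1],[-0.51,0,0,-1.5,17,0,1],[-0.68,0,0,-1.5,23,0,1],[-0.85,0,0,-1.5,29,0,1]]'
python3 - <<'E'
from h import *
st();a=np.radians(99.5)
to([500,350,250],mat([0,0,-1],[np.cos(a),np.sin(a),0]))
E
```

```text
time_s: 50.28
eef_pos: [526.5, 147.7, 253.0]
ee_rot: [0.644, -0.293, 0.643, 0.293]
force: [0.6, -0.3, -0.5]
grip_width: 0.998
t50.27 p [526.5 147.7 253. ] x [ 0.001 -0.    -1.   ] z [0.657 0.754 0.   ] F [ 0.6 -0.3 -0.5] T [-0.02 -0.03  0.01] g 0.998 q [ 0.06  0.33  1.32 -0.    1.49 -0.79]
turn [-0.883  0.     0.001] shift [ 0.29 15.29 13.51]
```

```bash
python3 -m pendant '[[-0.17,0,0,0,4,3.5,1],[-0.34,0,0,0,8,7,1],[-0.51,0,0,0,12,10.5,1],[-0.68,0,0,0,15.3,13.5,1],[-0.85,0,0,0,15.3,13.5,1]]';  python3 -m pendant '[[-0.03,0,0,0,0,0,1],[-0.03,0,0,0,0,0,1],[-0.03,0,0,0,0,0,1],[-0.03,0,0,0,0,0,1],[-0.03,0,0,0,0,0,1]]'
python3 - <<'E'
from h import *
import pickle
st();pickle.dump(vision.calibration('wrist'),open('w39.pkl','wb'));snap('wrist','w39',None,1.25)
E
```

```text
time_s: 50.9
eef_pos: [500.2, 350.9, 252.1]
ee_rot: [0.464, -0.533, 0.465, 0.533]
force: [-0.1, -0.9, 0.1]
grip_width: 1.0
time_s: 51.52
eef_pos: [501.3, 348.0, 252.8]
ee_rot: [-0.459, 0.538, -0.459, -0.538]
force: [0.4, -0.6, -0.3]
grip_width: 1.0
t51.52 p [501.3 348.  252.8] x [ 0.  0. -1.] z [-0.156  0.988  0.   ] F [ 0.4 -0.6 -0.3] T [-0.03 -0.03  0.  ] g 1.0 q [ 0.42  0.48  1.1  -0.    1.56 -1.31]
```

View pics/w39.png

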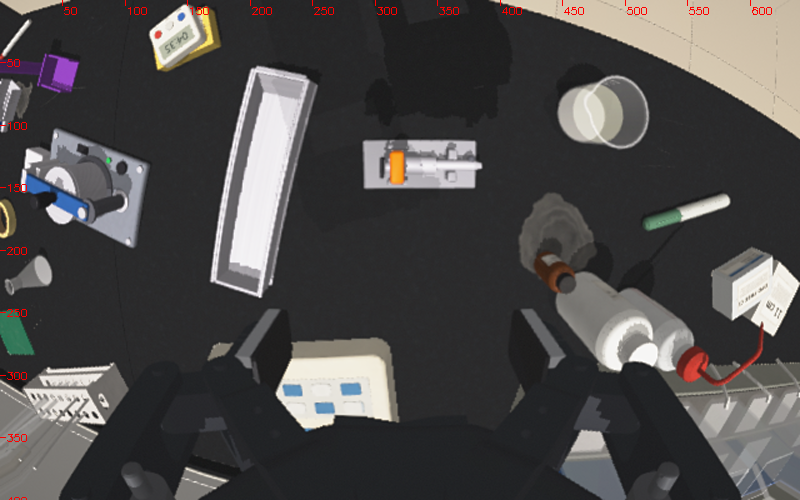

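Run:
```python
from h import *
show('w39_raw','w39a',(282,104,402,160),6.5)
```

```text
(no output)
```

View pics/w39a.png

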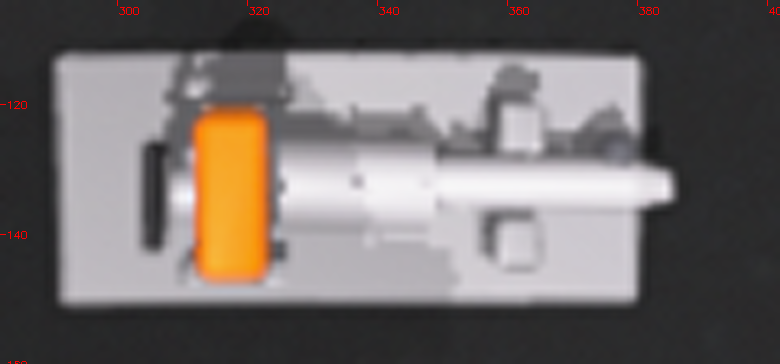

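Run:
```python
from h import *
import pickle
cal=pickle.load(open('w39.pkl','rb'))
def tri(rays):
    A=np.zeros((3,3));b=np.zeros(3)
    for o,d in rays:
        M=np.eye(3)-np.outer(d,d);A+=M;b+=M@o
    p=np.linalg.solve(A,b);return p.round(1),[round(float(np.linalg.norm((np.eye(3)-np.outer(d,d))@(p-o))),1) for o,d in rays]
w=lambda X,Y:ray('wrist',282+X/6.5,104+Y/6.5,cal)
print('handle top',tri([w(232,195),ray('scene',180+180/6,160+100/6)]))
print('tip',tri([w(675,186),ray('scene',180+68/6,160+128/6)]))
print('rest corners',[px('wrist',282+X/6.5,104+Y/6.5,29,cal)[:2].round(1) for X,Y in((55,55),(640,55),(638,303),(62,303))])
show('s0_raw','s0c',(180,165,240,205),12)
```

```text
handle top (array([461.6, 337.2,  61.1]), [1.6, 1.6])
tip (array([446.4, 427.8,  22.1]), [0.7, 0.7])
rest corners [array([440.1, 299. ]), array([420.7, 414.7]), array([470.7, 423.6]), array([489.7, 307.7])]
```

View pics/s0c.png

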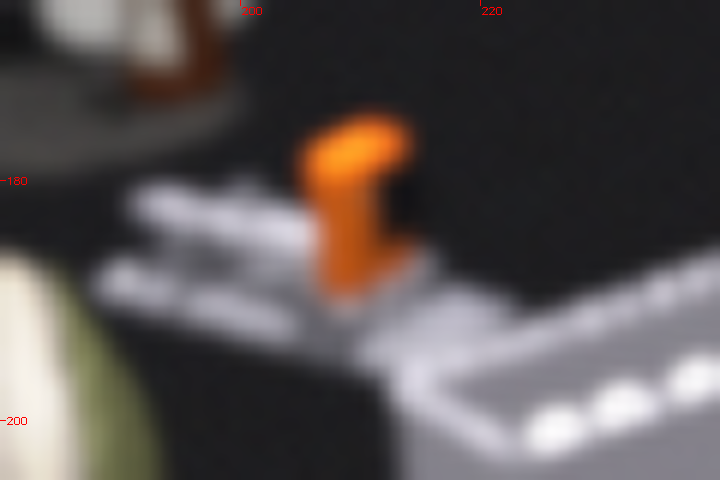

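Run:
```python
from h import *
import pickle
cal=pickle.load(open('w39.pkl','rb'))
A=lambda X,Y,z:px('wrist',282+X/6.5,104+Y/6.5,z,cal)[:2]
tip=A(675,186,22);nk=A(438,184,24);h=A(232,195,62);b=A(152,196,61);rc=[A(X,Y,3) for X,Y in((55,55),(640,55),(638,303),(62,303))]
print('tip',tip,'shoulder',nk,'handle',h,'btn',b)
d=tip-nk;print(np.linalg.norm(d),np.degrees(np.arctan2(d[1],d[0])));d=tip-h;print(np.linalg.norm(d),np.degrees(np.arctan2(d[1],d[0])))
for z in(0,3,5,8):
    rc=[A(X,Y,z) for X,Y in((55,55),(640,55),(638,303),(62,303))];print(z,np.mean(rc,0),[np.linalg.norm(rc[i]-rc[i-1]).round(1) for i in range(4)])
for i,k in((0,1),(3,2)):
    v=rc[k]-rc[i];print(np.degrees(np.arctan2(v[1],v[0])))
```

```text
tip [445.90939921 428.23102388] shoulder [454.18575098 379.28514957] handle [460.26425614 338.13527757] btn [462.78317808 323.57170843]
49.640674959574575 99.5974698875245
91.23215124151176 99.0527820630232
0 [457.05406489 363.04731177] [np.float64(54.0), np.float64(125.7), np.float64(54.5), np.float64(125.9)]
3 [456.87639014 362.86134262] [np.float64(53.6), np.float64(124.8), np.float64(54.1), np.float64(125.0)]
5 [456.75794031 362.73736318] [np.float64(53.3), np.float64(124.2), np.float64(53.8), np.float64(124.5)]
8 [456.58026557 362.55139402] [np.float64(53.0), np.float64(123.3), np.float64(53.5), np.float64(123.6)]
99.53670852428421
99.30841875352104
```

Run:
```python
from h import *
a=np.radians(99.4)
to([461,336,90],mat([0,0,-1],[np.cos(a),np.sin(a),0]))
```

```text
turn [-0.007 -0.     0.   ] shift [16.28  4.17 -0.56]
```

```bash
python3 -m pendant '[[-0.007,0,0,4,2,-0.3,1],[-0.007,0,0,9,4.2,-0.55,1],[-0.007,0,0,14,4.2,-0.55,1],[-0.007,0,0,16.2,4.2,-0.55,1],[-0.007,0,0,16.2,4.2,-0.55,1]]';  python3 -m pendant '[[0,0,0,0,0,0,1],[0,0,0,0,0,0,1],[0,0,0,0,0,0,1],[0,0,0,0,0,0,1],[0,0,0,0,0,0,1]]'
python3 - <<'E'
from h import *
import pickle
st();pickle.dump(vision.calibration('wrist'),open('w40.pkl','wb'));snap('wrist','w40',(220,130,420,280),4)
E
```

```text
time_s: 52.2
eef_pos: [459.9, 335.8, 89.6]
ee_rot: [0.456, -0.539, 0.458, 0.54]
force: [0.1, 0.9, 1.0]
grip_width: 0.999
time_s: 52.82
eef_pos: [460.7, 336.1, 90.8]
ee_rot: [-0.457, 0.539, -0.457, -0.539]
force: [-0.3, -0.9, -0.4]
grip_width: 0.999
t52.83 p [460.7 336.1  90.8] x [ 0.  0. -1.] z [-0.164  0.986  0.   ] F [-0.3 -0.9 -0.4] T [ 0.01 -0.   -0.02] g 0.999 q [ 0.42  0.51  1.49 -0.    1.14 -1.31]
```

View pics/w40.png

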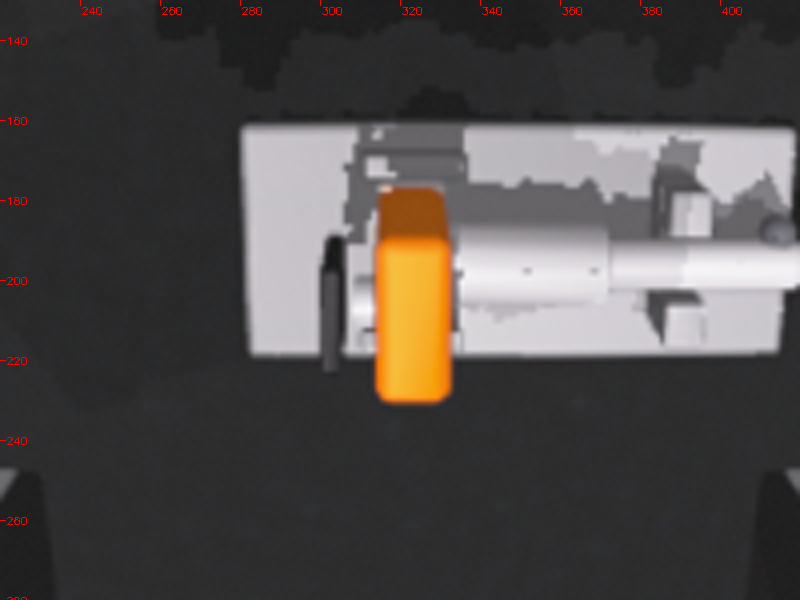

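Run:
```python
from h import *
import pickle
cal=pickle.load(open('w40.pkl','rb'))
A=lambda X,Y,z:px('wrist',220+X/4,130+Y/4,z,cal)[:2]
h=A(413,321,62);b=A(331,325,61);s=A(610,266,22);s2=A(780,266,22)
print(h,b,s,s2)
p=np.array([460.7,336.1]);d=np.array([-.1633,.9866]);n=np.array([-.9866,-.1633])
for q in(h,b,s,s2):print((q-p)@d,(q-p)@n)
```

```text
[459.87105847 337.70338079] [463.37886531 323.34599117] [454.16239735 379.54099539] [447.91821462 416.88470647]
1.7172616416525008 0.5560016346853648
-13.020563821693813 -0.5602388742396744
43.9264765616986 -0.6439157738360509
81.78945695064861 -0.581633113269314
```

```bash
python3 -m pendant '[[0,0,0,2,0,0,1],[0,0,0,4,0,0,1],[0,0,0,6,0,0,1],[0,0,0,7,0,0,1],[0,0,0,7,0,0,0.7]]'
python3 - <<'E'
from h import *
st();snap('wrist','w41',(220,130,420,280),4);snap('scene','s41',(170,130,260,200),8)
E
```

```text
time_s: 53.5
eef_pos: [460.5, 336.0, 20.4]
ee_rot: [0.457, -0.539, 0.457, 0.54]
force: [0.0, 0.4, -0.7]
grip_width: 0.817
t53.50 p [460.5 336.   20.4] x [-0.001 -0.    -1.   ] z [-0.164  0.986 -0.   ] F [ 0.   0.4 -0.7] T [ 0.02  0.   -0.02] g 0.817 q [ 0.42  0.6   1.55 -0.    0.99 -1.31]
```

View pics/w41.png

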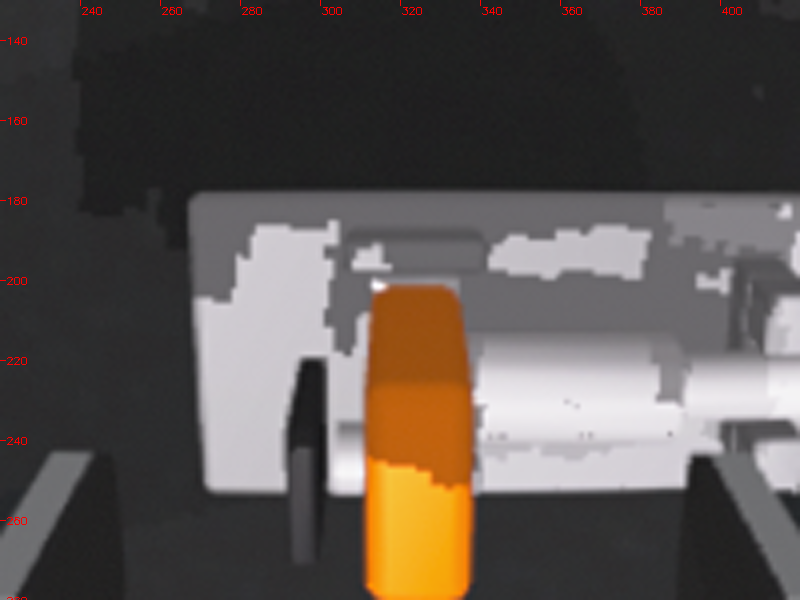

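View pics/s41.png

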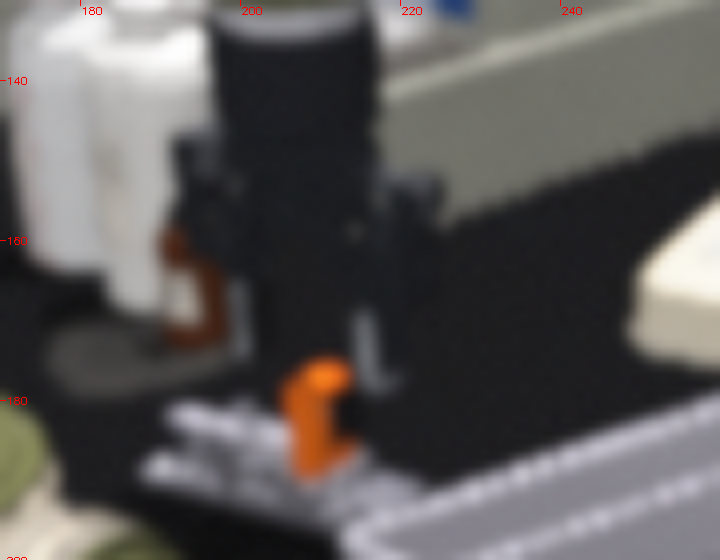

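```bash
python3 -m pendant '[[0,0,0,0,0,0,0.5],[0,0,0,0.7,0,0,0.5],[0,0,0,1.4,0,0,0.5],[0,0,0,2.0,0,0,0.5],[0,0,0,2.1,0,0,0.5]]'
python3 - <<'E'
from h import *
st();snap('wrist','w42',(220,130,420,290),4);snap('scene','s42',(170,130,260,200),8)
E
```

```text
time_s: 54.22
eef_pos: [460.4, 336.0, -0.9]
ee_rot: [0.457, -0.539, 0.457, 0.54]
force: [-0.6, -0.2, -0.2]
grip_width: 0.5
t54.23 p [460.4 336.   -0.9] x [-0.001 -0.    -1.   ] z [-0.164  0.986 -0.   ] F [-0.6 -0.2 -0.2] T [-0.03  0.   -0.04] g 0.5 q [ 0.42  0.63  1.56 -0.    0.95 -1.31]
```

View pics/w42.png

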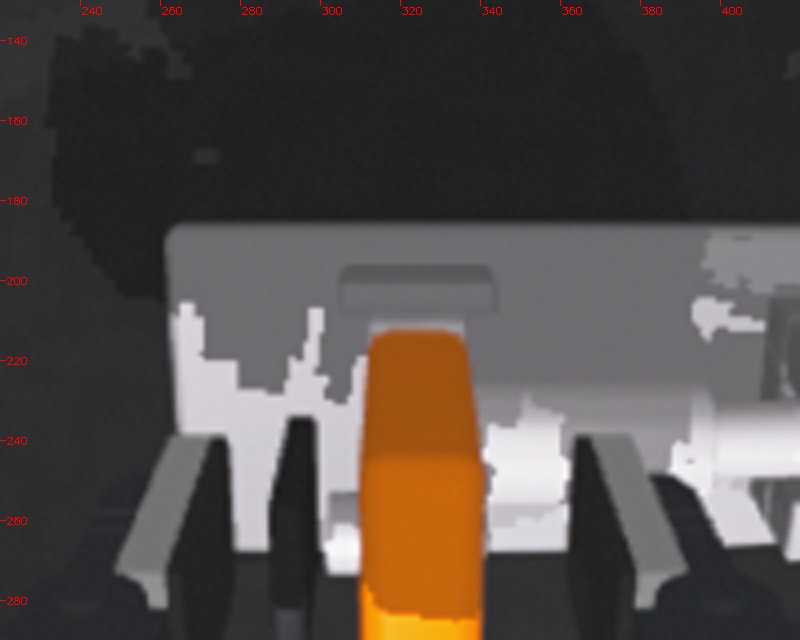

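View pics/s42.png

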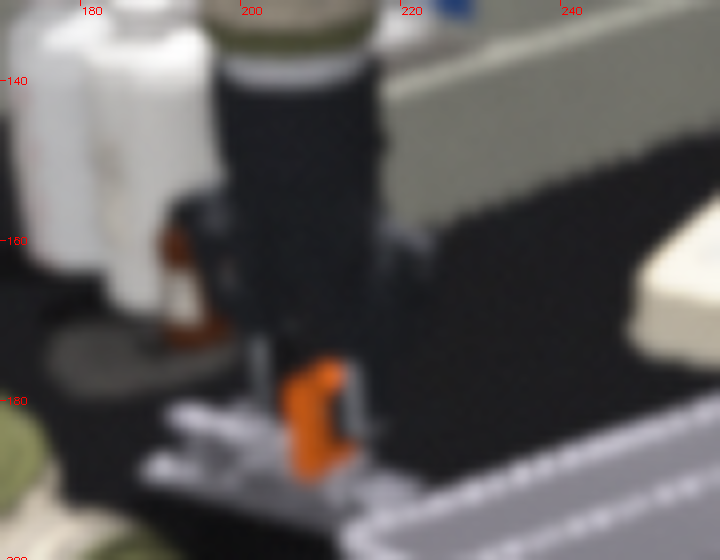

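```bash
python3 -m pendant '[[0,0,0,0,0,0,0.3],[0,0,0,0,0,0,0.15],[0,0,0,0,0,0,0],[0,0,0,0,0,0,0],[0,0,0,0,0,0,0]]' 60
python3 - <<'E'
from h import *
st();snap('wrist','w43',(220,130,420,290),4)
E
```

```text
time_s: 54.95
eef_pos: [461.1, 336.6, 0.6]
ee_rot: [-0.458, 0.54, -0.457, -0.539]
force: [-1.3, 0.6, 3.9]
grip_width: 0.192
t54.95 p [461.1 336.6   0.6] x [ 0.001  0.001 -1.   ] z [-0.164  0.986  0.001] F [-1.3  0.6  3.9] T [0.16 0.19 0.02] g 0.192 q [ 0.43  0.63  1.56  0.    0.95 -1.31]
```

View pics/w43.png

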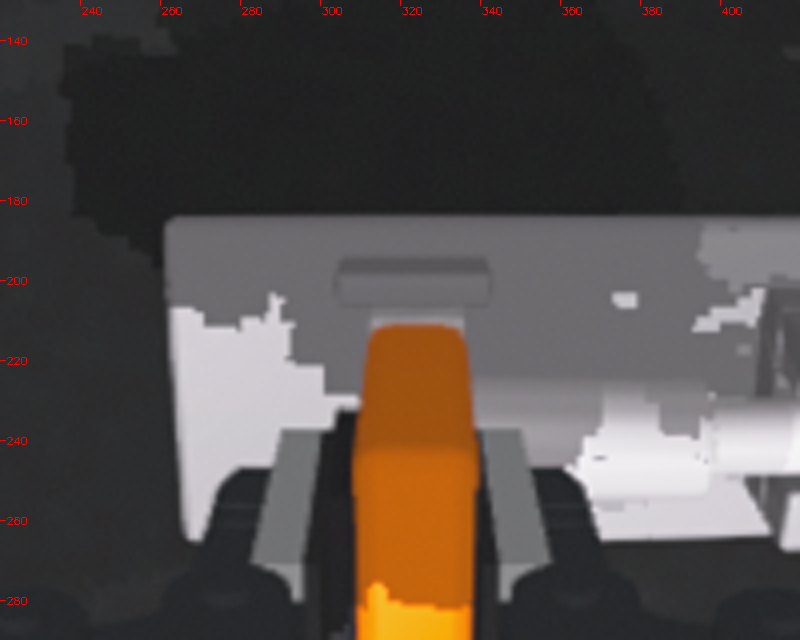

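The button is fully pressed: the grip width of about 16-18 mm matches. Lifting.

```bash
python3 -m pendant '[[0,0,0,-1,0,0,0],[0,0,0,-3,0,0,0],[0,0,0,-7,0,0,0],[0,0,0,-12,0,0,0],[0,0,0,-16,0,0,0]]' 80
python3 - <<'E'
from h import *
import pickle
st();pickle.dump(vision.calibration('wrist'),open('w44.pkl','wb'));snap('wrist','w44',(220,130,480,290),3)
a=np.radians(77.7)
d=np.array([np.cos(a),np.sin(a)]);H=np.array([514.6,-171.9])
P=H-d*(60+43.4);print(P)
to([P[0],P[1],170],mat([0,0,-1],[d[0],d[1],0]))
E
```

```text
time_s: 55.62
eef_pos: [460.6, 336.0, 162.0]
ee_rot: [-0.457, 0.54, -0.457, -0.539]
force: [-0.3, 0.1, -2.7]
grip_width: 0.182
t55.62 p [460.6 336.  162. ] x [ 0.001  0.    -1.   ] z [-0.164  0.986  0.   ] F [-0.3  0.1 -2.7] T [-0.06  0.02 -0.01] g 0.182 q [ 0.42  0.43  1.4  -0.    1.3  -1.31]
[ 492.57265806 -272.9265124 ]
turn [0.38  0.004 0.008] shift [ -0.47   7.04 -60.66]
```

View pics/w44.png

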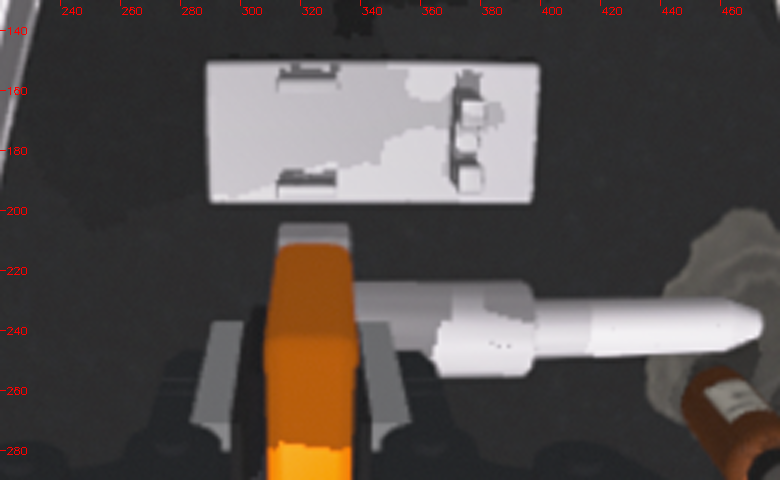

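Run:
```python
from h import *
import pickle
cal=pickle.load(open('w44.pkl','rb'))
p=np.array([460.6,336.0,162.]);q=sense();_,r=tool();m=r.as_matrix()
def F(x,y,z,zo=21.4,yo=0,xo=43.4,pitch=0):
    v=np.array([x+xo,0,z+zo]);  # pin frame rel TCP
    P=p+m[:,2]*(x+xo)+m[:,1]*(y+yo)-m[:,0]*(z+zo+ (x+xo)*pitch)
    u=proj('wrist',P,cal);return np.round(((u[0]-220)*3,(u[1]-130)*3))
for zo in(18,21.4,25):
    print(zo,'shoulder',F(0,0,0,zo),'sh edge y+5.5',F(0,5.5,0,zo),F(0,-5.5,0,zo),'tip',F(49,0,0,zo),'neck edges',F(-1,9,0,zo),F(-1,-9,0,zo),'handle top',F(-34,0,40,zo),F(-34,16,40,zo),F(-48,16,40,zo))
```

```text
18 shoulder [526. 318.] sh edge y+5.5 [528. 292.] [524. 344.] tip [749. 312.] neck edges [525. 275.] [517. 360.] handle top [366. 423.] [369. 327.] [272. 327.]
21.4 shoulder [530. 325.] sh edge y+5.5 [532. 299.] [527. 351.] tip [756. 318.] neck edges [529. 281.] [521. 368.] handle top [367. 434.] [370. 336.] [271. 336.]
25 shoulder [534. 333.] sh edge y+5.5 [537. 306.] [532. 359.] tip [763. 325.] neck edges [533. 288.] [525. 376.] handle top [369. 446.] [372. 347.] [270. 347.]
```

```bash
python3 -m pendant '[[0.04,0,0,-0.2,0.5,-5,0],[0.08,0,0,-0.4,1.2,-10.5,0],[0.12,0,0,-0.5,2,-16.5,0],[0.16,0,0,-0.5,2.7,-22.5,0],[0.2,0,0,-0.5,3.4,-28.5,0]]'
python3 - <<'E'
from h import *
st()
a=np.radians(77.7)
d=np.array([np.cos(a),np.sin(a)]);H=np.array([514.6,-171.9])
P=H-d*(65+43.4)
to([P[0],P[1],170],mat([0,0,-1],[d[0],d[1],0]))
E
```

```text
time_s: 56.3
eef_pos: [473.5, 47.5, 165.0]
ee_rot: [0.509, -0.491, 0.509, 0.491]
force: [0.2, -0.7, -1.0]
grip_width: 0.18
t56.30 p [473.5  47.5 165. ] x [ 0. -0. -1.] z [ 0.036  0.999 -0.   ] F [ 0.2 -0.7 -1. ] T [-0.06 -0.09 -0.01] g 0.18 q [-0.15  0.23  1.68 -0.    1.23 -1.68]
turn [ 0.178 -0.     0.   ] shift [ -0.5   -2.99 -32.44]
```

```bash
python3 -m pendant '[[0.04,0,0,-0.2,-0.5,-6,0],[0.08,0,0,-0.4,-1.2,-12,0],[0.12,0,0,-0.5,-1.8,-18,0],[0.16,0,0,-0.5,-2.4,-24,0],[0.178,0,0,-0.5,-2.9,-29,0]]';python3 -m pendant '[[0,0,0,0,0,-1.5,0],[0,0,0,0,0,-3,0],[0,0,0,0,0,-3,0],[0,0,0,0,0,-3,0],[0,0,0,0,0,-3,0]]'
python3 - <<'E'
from h import *
st()
a=np.radians(77.7)
d=np.array([np.cos(a),np.sin(a)]);H=np.array([514.6,-171.9])
P=H-d*(65+43.4)
to([P[0],P[1],60],mat([0,0,-1],[d[0],d[1],0]))
snap('wrist','w45',None,1.25)
E
```

```text
time_s: 56.92
eef_pos: [492.1, -243.7, 169.8]
ee_rot: [0.551, -0.443, 0.551, 0.443]
force: [0.6, 0.6, -1.7]
grip_width: 0.184
time_s: 57.55
eef_pos: [486.5, -269.9, 169.9]
ee_rot: [0.55, -0.444, 0.55, 0.444]
force: [-0.5, 0.1, -1.6]
grip_width: 0.182
t57.55 p [ 486.5 -269.9  169.9] x [ 0.  0. -1.] z [0.211 0.978 0.   ] F [-0.5  0.1 -1.6] T [-0.03  0.01 -0.03] g 0.182 q [-0.72  0.4   1.44  0.    1.31 -2.08]
turn [0.003 0.    0.   ] shift [10.99 -0.66 -0.67]
```

View pics/w45.png

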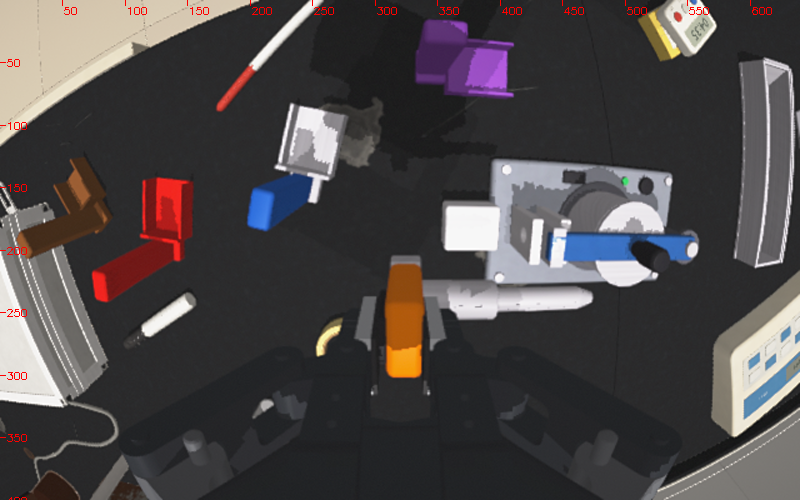

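```bash
python3 - <<'E'
from h import *
print(px('wrist',206,168,126), px('wrist',250,120,24))
E
python3 -m pendant '[[0,0,0,2,-0.3,-0.3,0],[0,0,0,5,-0.65,-0.65,0],[0,0,0,8,-0.65,-0.65,0],[0,0,0,11,-0.65,-0.65,0],[0,0,0,11,-0.65,-0.65,0]]';python3 -m pendant '[[0,0,0,0,0,0,0],[0,0,0,0,0,0,0],[0,0,0,0,0,0,0],[0,0,0,0,0,0,0],[0,0,0,0,0,0,0]]'
python3 - <<'E'
from h import *
import pickle
st()
pickle.dump(vision.calibration('wrist'),open('w46.pkl','wb'));snap('wrist','w46',(270,90,510,270),3.3);snap('scene','s46',(290,150,390,240),7)
E
```

```text
[ 439.30670408 -350.49503466  126.        ] [ 410.52460499 -330.24755439   24.        ]
time_s: 58.22
eef_pos: [490.4, -277.4, 58.2]
ee_rot: [0.55, -0.443, 0.551, 0.446]
force: [0.8, -0.2, -0.8]
grip_width: 0.184
time_s: 58.85
eef_pos: [491.3, -278.5, 59.8]
ee_rot: [0.55, -0.444, 0.55, 0.444]
force: [0.9, -0.6, -1.9]
grip_width: 0.179
t58.85 p [ 491.3 -278.5   59.8] x [ 0. -0. -1.] z [ 0.212  0.977 -0.   ] F [ 0.9 -0.6 -1.9] T [-0.03 -0.03 -0.07] g 0.179 q [-0.72  0.53  1.54  0.    1.07 -2.08]
```

View pics/w46.png

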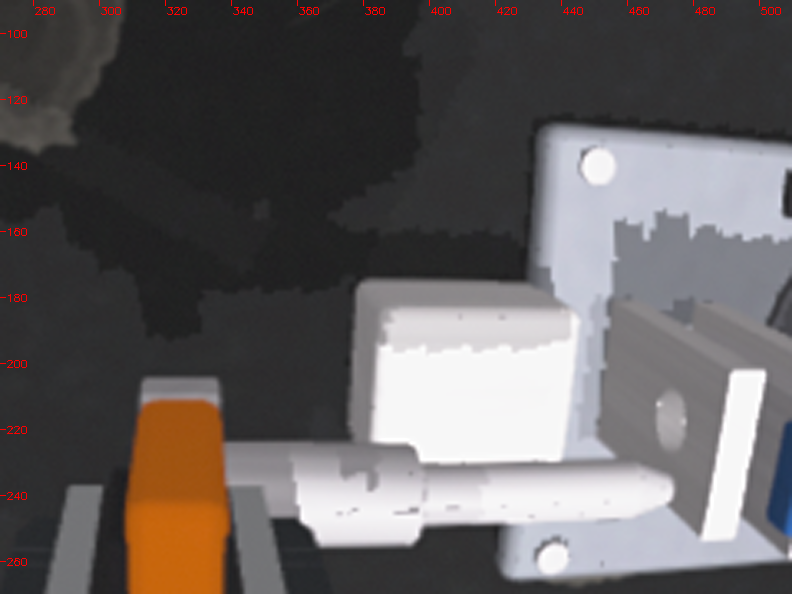

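View pics/s46.png

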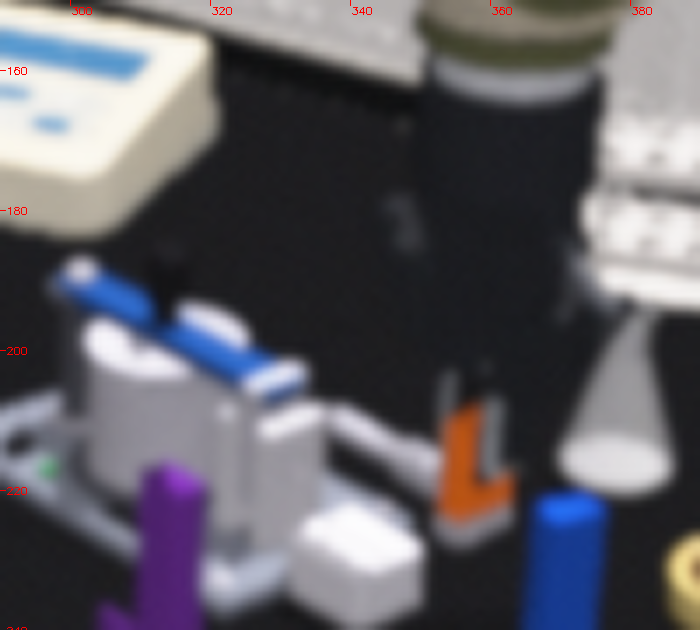

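Run:
```python
from h import *
import pickle
cal=pickle.load(open('w46.pkl','rb'))
f=lambda P:np.round([(q-c)*3.3 for q,c in zip(proj('wrist',P,cal),(270,90))])
a=np.radians(77.7);d=np.array([np.cos(a),np.sin(a),0]);n=np.array([-np.sin(a),np.cos(a),0])
O=np.array([533.8,-84,0]);M=lambda x,y,z:O+x*d+y*n+np.array([0,0,z])
print('hole pred',f(M(-90,0,50)),'y+2',f(M(-90,2,50)),'z52',f(M(-90,0,52)))
print('cheek corners pred',f(M(-90,20,72)),f(M(-90,-20,72)))
print('ledge',[f(M(x,y,31)).tolist() for x in(-154,-106) for y in(-20,20)])
p,r=tool();m=r.as_matrix()
for zo in(20,22.5,25):
  F=lambda x,y,z:f(p+m[:,2]*(x+43.4)+m[:,1]*y-m[:,0]*(z+zo))
  print(zo,'tip',F(49,0,0),'shoulder',F(0,0,0),'neck',F(-1,9,0),F(-1,-9,0),'handle bottom/ +y',F(-34,16,40),F(-48,16,40))
```

```text
hole pred [670. 424.] y+2 [671. 415.] z52 [674. 427.]
cheek corners pred [733. 365.] [699. 551.]
ledge [[366.0, 482.0], [378.0, 310.0], [563.0, 477.0], [583.0, 312.0]]
20 tip [663. 478.] shoulder [415. 486.] neck [414. 438.] [405. 532.] handle bottom/ +y [241. 499.] [134. 499.]
22.5 tip [668. 483.] shoulder [419. 491.] neck [418. 443.] [409. 538.] handle bottom/ +y [243. 507.] [133. 507.]
25 tip [674. 488.] shoulder [422. 497.] neck [421. 448.] [412. 544.] handle bottom/ +y [244. 515.] [132. 515.]
```

```bash
python3 -m pendant '[[0,0,0,1,0.05,0,0],[0,0,0,2,0.09,0,0],[0,0,0,3,0.09,0,0],[0,0,0,3.33,0.09,0,0],[0,0,0,3.33,0.09,0,0]]'
python3 - <<'E'
from h import *
import pickle
st()
cal=vision.calibration('wrist');snap('wrist','w47',(330,130,510,250),4.4)
a=np.radians(77.7);d=np.array([np.cos(a),np.sin(a),0]);n=np.array([-np.sin(a),np.cos(a),0])
p,r=tool();m=r.as_matrix()
f=lambda P:np.round([(q-c)*4.4 for q,c in zip(proj('wrist',P,cal),(330,130))])
O=np.array([533.8,-84,0]);M=lambda x,y,z:O+x*d+y*n+np.array([0,0,z])
print('hole',f(M(-90,0,50)),f(M(-90,1,50)),f(M(-90,0,51)))
for zo in(22.5,23.5,25):print(zo,f(p+m[:,2]*(92.4)-m[:,0]*zo),f(p+m[:,2]*(43.4)-m[:,0]*zo))
v=p-np.array([514.6,-171.9,0]);print('TCP along',v@d,'lat',v@n)
E
```

```text
time_s: 59.58
eef_pos: [490.3, -278.3, 26.2]
ee_rot: [0.55, -0.444, 0.55, 0.444]
force: [0.8, 0.5, -2.6]
grip_width: 0.181
t59.58 p [ 490.3 -278.3   26.2] x [-0.  0. -1.] z [0.212 0.977 0.   ] F [ 0.8  0.5 -2.6] T [-0.02 -0.06 -0.02] g 0.181 q [-0.72  0.58  1.57  0.    1.   -2.08]
hole [728. 475.] [729. 469.] [731. 478.]
22.5 [627. 470.] [294. 482.]
23.5 [630. 473.] [296. 485.]
25 [635. 477.] [299. 489.]
TCP along -109.20180193438902 lat 0.9191235193049334
```

View pics/w47.png

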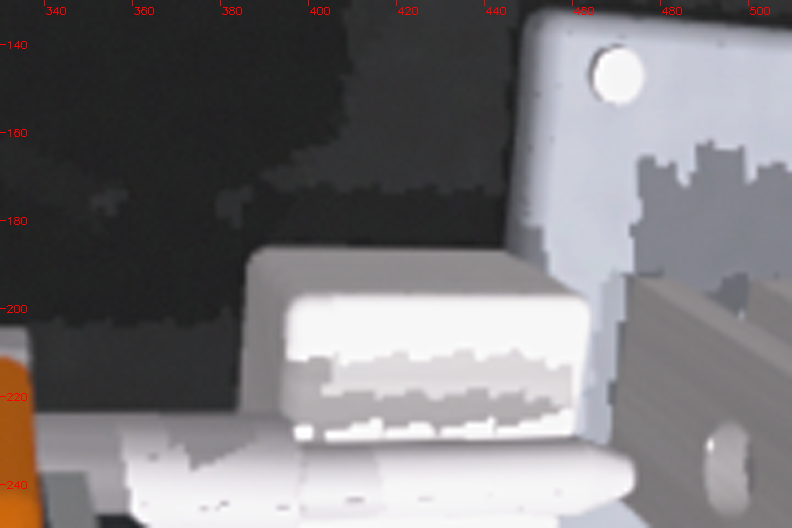

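```bash
python3 -m pendant '[[0,0,0,0,0.03,0.5,0],[0,0,0,0,0.03,1,0],[0,0,0,0,0.03,1.5,0],[0,0,0,0,0.03,2,0],[0,0,0,0,0.03,2.3,0]]'
python3 - <<'E'
from h import *
st()
cal=vision.calibration('wrist');snap('wrist','w48',(330,130,510,250),4.4)
E
```

```text
time_s: 60.25
eef_pos: [495.0, -255.3, 26.5]
ee_rot: [0.55, -0.444, 0.55, 0.444]
force: [-0.9, -0.2, -1.3]
grip_width: 0.176
t60.25 p [ 495.  -255.3   26.5] x [-0.  0. -1.] z [0.211 0.977 0.   ] F [-0.9 -0.2 -1.3] T [-0.04 -0.01  0.02] g 0.176 q [-0.69  0.56  1.59 -0.    0.99 -2.04]
```

View pics/w48.png

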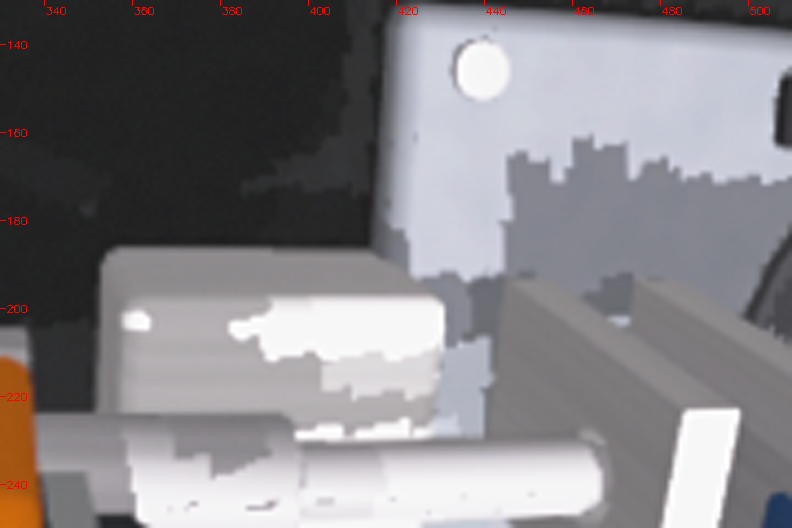

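```bash
python3 -m pendant '[[0,0,0,0,0,0.3,0],[0,0,0,0,0,0.6,0],[0,0,0,0,0,0.9,0],[0,0,0,0,0,1.2,0],[0,0,0,0,0,1.4,0]]'
python3 - <<'E'
from h import *
st()
snap('wrist','w49',(330,130,510,250),4.4)
E
```

```text
time_s: 60.92
eef_pos: [497.9, -241.9, 26.5]
ee_rot: [0.55, -0.444, 0.55, 0.444]
force: [-0.1, -0.0, -2.3]
grip_width: 0.182
t60.92 p [ 497.9 -241.9   26.5] x [ 0. -0. -1.] z [ 0.212  0.977 -0.   ] F [-0.1 -0.  -2.3] T [-0.06 -0.01  0.01] g 0.182 q [-0.66  0.56  1.6   0.    0.98 -2.02]
```

View pics/w49.png

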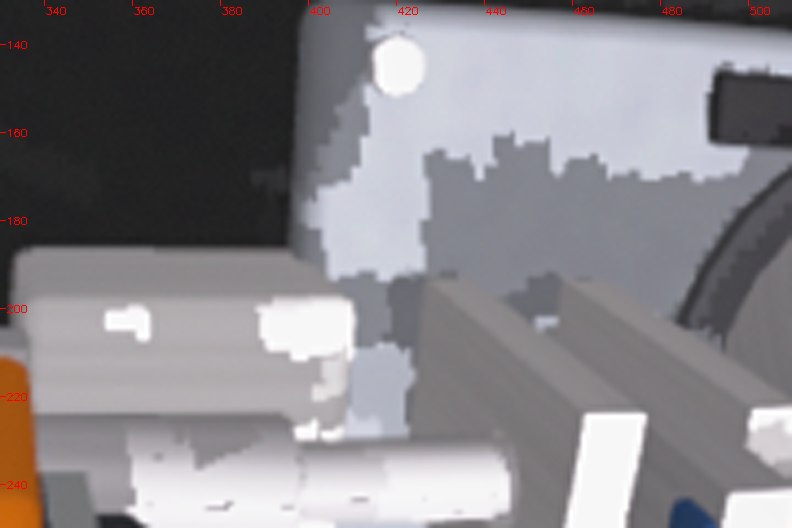

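```bash
python3 -m pendant '[[0,0,0,0,0,0.3,0],[0,0,0,0,0,0.6,0],[0,0,0,0,0,0.9,0],[0,0,0,0,0,1.2,0],[0,0,0,0,0,1.4,0]]'
python3 - <<'E'
from h import *
st()
E
python3 -m pendant '[[0,0,0,0,0,0.3,0],[0,0,0,0,0,0.6,0],[0,0,0,0,0,0.8,0],[0,0,0,0,0,1.0,0],[0,0,0,0,0,1.1,0]]'
python3 - <<'E'
from h import *
st()
snap('wrist','w50',(330,130,510,250),4.4)
E
```

```text
time_s: 61.6
eef_pos: [500.9, -228.2, 26.4]
ee_rot: [0.55, -0.444, 0.55, 0.444]
force: [-0.8, 0.0, -2.2]
grip_width: 0.181
t61.60 p [ 500.9 -228.2   26.4] x [-0.  0. -1.] z [0.212 0.977 0.   ] F [-0.8  0.  -2.2] T [-0.07 -0.05 -0.01] g 0.181 q [-0.64  0.55  1.61  0.    0.98 -2.  ]
time_s: 62.22
eef_pos: [503.2, -217.5, 26.4]
ee_rot: [0.55, -0.444, 0.55, 0.444]
force: [-0.2, 0.6, -2.2]
grip_width: 0.175
t62.23 p [ 503.2 -217.5   26.4] x [ 0. -0. -1.] z [ 0.212  0.977 -0.   ] F [-0.2  0.6 -2.2] T [-0.07  0.03  0.01] g 0.175 q [-0.62  0.55  1.62  0.    0.98 -1.98]
```

View pics/w50.png

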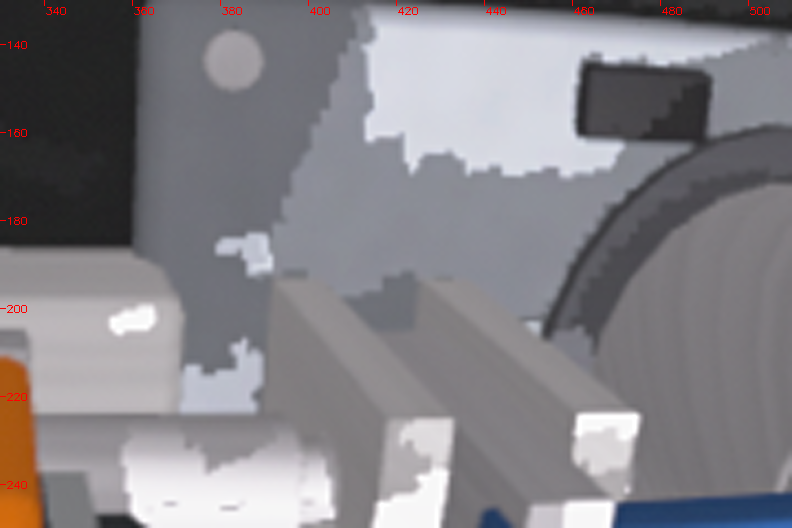

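```bash
python3 -m pendant '[[0,0,0,0,0,0.15,0],[0,0,0,0,0,0.3,0],[0,0,0,0,0,0.4,0],[0,0,0,0,0,0.4,0],[0,0,0,0,0,0.4,0]]'
python3 - <<'E'
from h import *
st()
E
```

```text
time_s: 62.9
eef_pos: [504.0, -213.8, 26.5]
ee_rot: [0.55, -0.444, 0.55, 0.444]
force: [-0.2, 0.6, -1.7]
grip_width: 0.176
t62.90 p [ 504.  -213.8   26.5] x [ 0. -0. -1.] z [ 0.212  0.977 -0.   ] F [-0.2  0.6 -1.7] T [-0.03  0.03 -0.03] g 0.176 q [-0.62  0.55  1.62  0.    0.97 -1.97]
```

```bash
python3 -m pendant '[[0,0,0,0,0,0.1,0],[0,0,0,0,0,0.2,0],[0,0,0,0,0,0.2,0],[0,0,0,0,0,0.2,0],[0,0,0,0,0,0.2,0]]'
python3 - <<'E'
from h import *
st()
E
```

```text
time_s: 63.52
eef_pos: [504.3, -213.0, 26.7]
ee_rot: [0.55, -0.445, 0.551, 0.443]
force: [-3.4, -6.5, -0.5]
grip_width: 0.183
t63.52 p [ 504.3 -213.    26.7] x [-0.    -0.002 -1.   ] z [ 0.211  0.977 -0.002] F [-3.4 -6.5 -0.5] T [-1.28  0.56  0.03] g 0.183 q [-0.61  0.55  1.62 -0.    0.97 -1.97]
```

```bash
python3 -m pendant '[[0,0,0,0,0,0.05,0],[0,0,0,0,0,0.1,0],[0,0,0,0,0,0.1,0],[0,0,0,0,0,0.1,0],[0,0,0,0,0,0.1,0]]'
python3 - <<'E'
from h import *
st()
snap('wrist','w51',(300,130,480,250),4.4)
E
python3 -m pendant '[[0,0,0,0,0,0,0.3],[0,0,0,0,0,0,0.42],[0,0,0,0,0,0,0.42],[0,0,0,0,0,0,0.42],[0,0,0,0,0,0,0.42]]';python3 - <<'E'
from h import *
st()
snap('wrist','w52',(300,130,480,250),4.4)
E
```

```text
time_s: 64.15
eef_pos: [504.4, -212.9, 26.9]
ee_rot: [0.549, -0.445, 0.551, 0.443]
force: [-5.7, -11.1, -1.0]
grip_width: 0.181
t64.15 p [ 504.4 -212.9   26.9] x [-0.    -0.004 -1.   ] z [ 0.211  0.977 -0.004] F [ -5.7 -11.1  -1. ] T [-2.03  0.84  0.1 ] g 0.181 q [-0.61  0.54  1.62 -0.    0.97 -1.97]
time_s: 64.82
eef_pos: [504.8, -211.0, 26.6]
ee_rot: [0.55, -0.444, 0.55, 0.444]
force: [0.1, -1.9, 2.3]
grip_width: 0.424
t64.83 p [ 504.8 -211.    26.6] x [ 0. -0. -1.] z [ 0.212  0.977 -0.   ] F [ 0.1 -1.9  2.3] T [-0.46  0.08  0.  ] g 0.424 q [-0.61  0.54  1.62 -0.    0.97 -1.97]
```

View pics/w51.png

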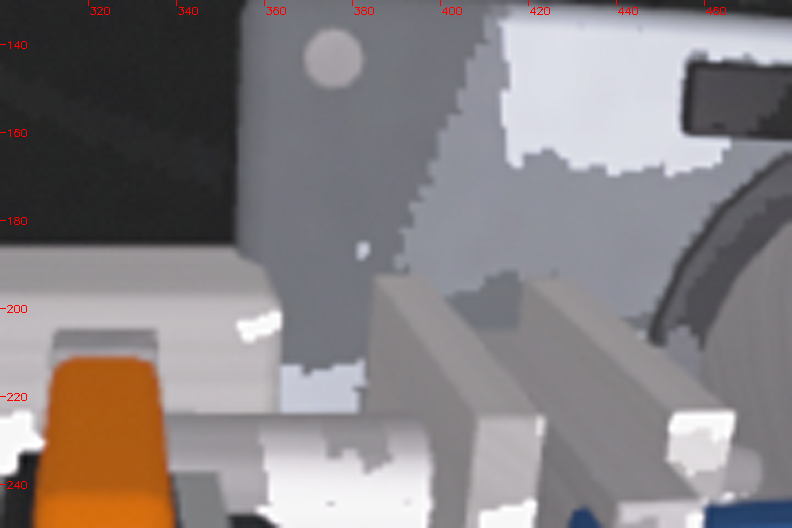

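View pics/w52.png

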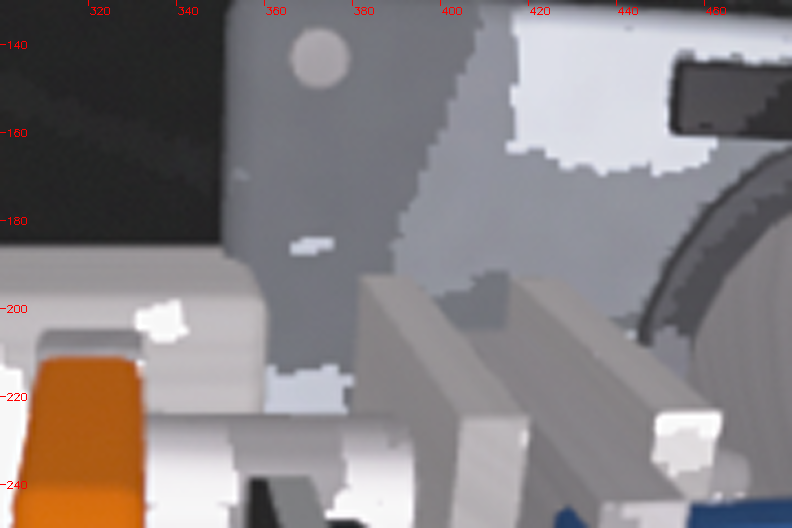

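```bash
python3 -m pendant '[[0,0,0,0,0,-0.2,0.5],[0,0,0,0,0,-0.3,0.5],[0,0,0,0,0,-0.3,0.5],[0,0,0,0,0,-0.3,0.5],[0,0,0,0,0,-0.3,0.5]]';python3 - <<'E'
from h import *
st()
snap('wrist','w53',(280,130,480,270),4)
E
```

```text
time_s: 65.5
eef_pos: [504.0, -213.7, 26.4]
ee_rot: [0.55, -0.444, 0.55, 0.444]
force: [0.5, 1.3, 0.1]
grip_width: 0.5
t65.50 p [ 504.  -213.7   26.4] x [-0.  0. -1.] z [0.212 0.977 0.   ] F [0.5 1.3 0.1] T [ 0.   -0.06  0.  ] g 0.5 q [-0.62  0.55  1.62  0.    0.97 -1.97]
```

View pics/w53.png

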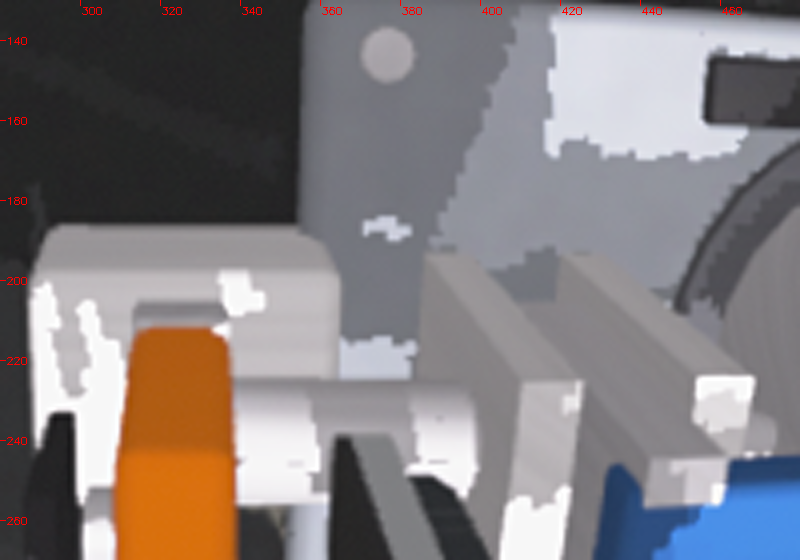

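```bash
python3 -m pendant '[[0,0,0,-1.5,0,0,0.5],[0,0,0,-4,0,0,0.5],[0,0,0,-8,0,0,0.5],[0,0,0,-13,0,0,0.5],[0,0,0,-18,0,0,0.5]]';python3 -m pendant '[[0,0,0,0,-3,0,0.5],[0,0,0,0,-6,0,0.5],[0,0,0,0,-6,0,0.5],[0,0,0,0,-6,0,0.5],[0,0,0,0,-6,0,0.5]]';python3 - <<'E'
from h import *
import pickle
st()
pickle.dump(vision.calibration('wrist'),open('w54.pkl','wb'));snap('wrist','w54',None,1.25);show('w54_raw','w54a',(240,60,480,240),3.3);snap('scene','s54',(280,150,440,270),5)
E
```

```text
time_s: 66.18
eef_pos: [503.8, -213.6, 209.3]
ee_rot: [0.55, -0.444, 0.55, 0.444]
force: [0.5, 0.1, 0.6]
grip_width: 0.5
time_s: 66.8
eef_pos: [562.1, -226.3, 207.0]
ee_rot: [0.55, -0.444, 0.55, 0.444]
force: [-0.2, 1.0, 0.1]
grip_width: 0.501
t66.80 p [ 562.1 -226.3  207. ] x [ 0. -0. -1.] z [ 0.212  0.977 -0.   ] F [-0.2  1.   0.1] T [ 0.03  0.04 -0.  ] g 0.501 q [-0.58  0.49  1.21 -0.    1.45 -1.93]
```

View pics/w54.png

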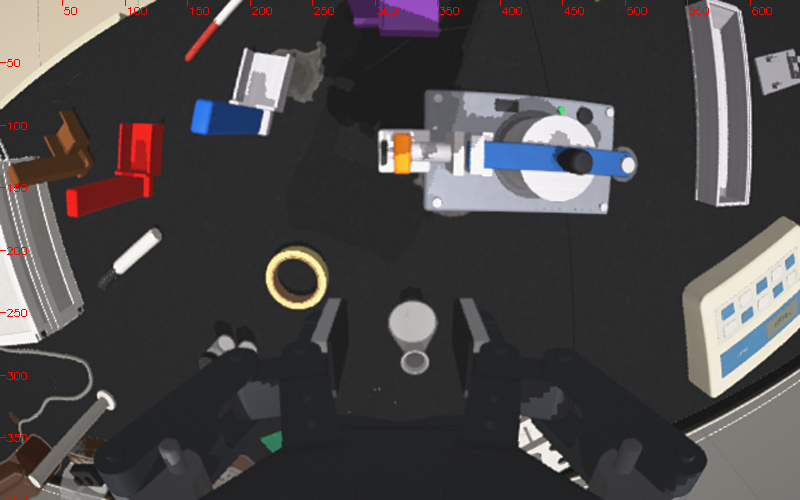

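View pics/w54a.png

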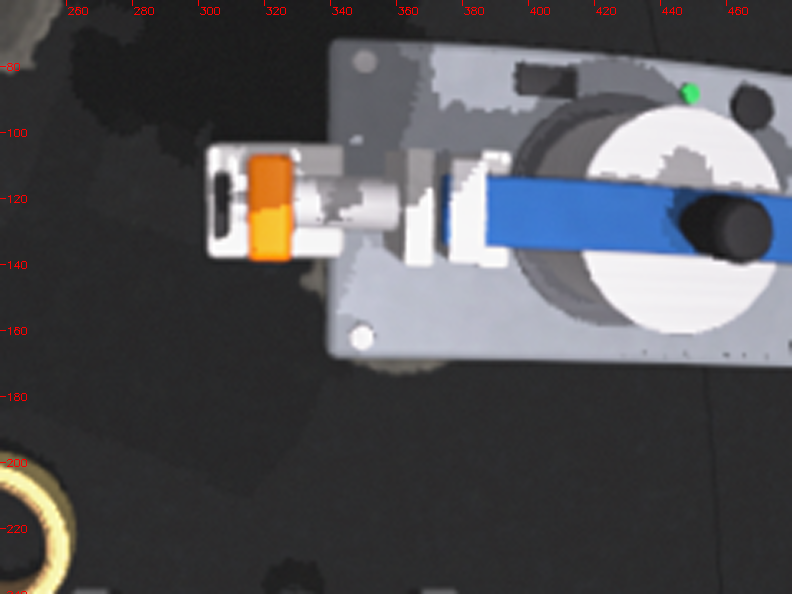

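View pics/s54.png

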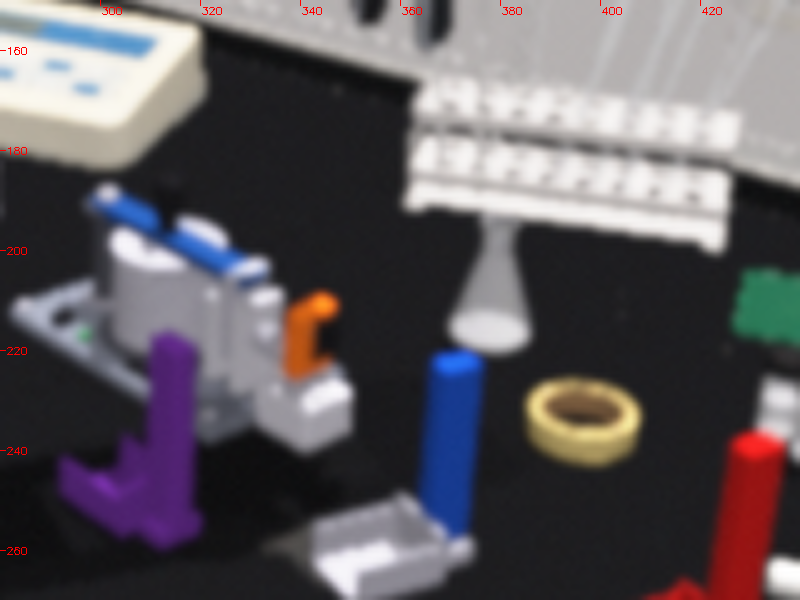

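Run:
```python
from h import *
import pickle
cal=pickle.load(open('w54.pkl','rb'))
a=np.radians(77.7);d=np.array([np.cos(a),np.sin(a),0]);n=np.array([-np.sin(a),np.cos(a),0])
H=np.array([514.6,-171.9,50]);f=lambda x,y,z:np.round([(q-c)*3.3 for q,c in zip(proj('wrist',H+x*d+y*n+np.array([0,0,z]),cal),(240,60))]).tolist()
for dx in(-4,0):print(dx,'handle top front/back at z40',f(-34+dx,0,40),f(-48+dx,0,40),'sides',f(-41+dx,16,40),f(-41+dx,-16,40),'btn back',f(-58+dx,0,38),'pressed',f(-52+dx,0,38),'shoulder top',f(dx,0,9),'neck sides',f(-5+dx,9,0),f(-5+dx,-9,0))
print('cheek outer top',f(0,0,22))
```

```text
-4 handle top front/back at z40 [283.0, 208.0] [235.0, 208.0] sides [259.0, 154.0] [259.0, 263.0] btn back [201.0, 208.0] pressed [221.0, 208.0] shoulder top [388.0, 206.0] neck sides [370.0, 177.0] [369.0, 231.0]
0 handle top front/back at z40 [297.0, 209.0] [249.0, 208.0] sides [273.0, 154.0] [273.0, 263.0] btn back [215.0, 208.0] pressed [235.0, 208.0] shoulder top [400.0, 206.0] neck sides [382.0, 177.0] [381.0, 231.0]
cheek outer top [405.0, 208.0]
```

The final view matches the pin at home: handle front at 292 px against 297 predicted, and button back at 214 against 215 if out (235 if pressed). Handing in.

Run:
```python
from h import *
print(job.finish_job());st()
```

```text
the job is handed in; nothing more can be done
None
the job is handed in; nothing more can be done
```

The job is handed in at about 67 s of the 210 s allowed; no verdict was reported.

**What I did:** I scooped the eight balls in two loads, six and then two, and tipped them into the jar. The scoop went back on the worktop about where it started. I swung the lid to its stop, squeezed the pin's button, slid the pin home to its shoulder and let go.

**Last checks:**
- **Balls:** I counted eight in the jar before closing the lid, and later views show the trough empty.
- **Lid:** the bar sits in line with the clevis, and the force rose to about 35 N at the stop.
- **Pin:** the shoulder lies about 0.5 to 1.5 mm from the clevis face in the last picture. The button's position matches fully out, and the shank tip shows beyond the inner cheek.
- **Scoop and bystanders:** the scoop stands upright, though it was about 30 mm from where I set it down, probably knocked. The tape roll and flask look unmoved.
- **Contact:** the wrist force was near zero, so the robot was touching nothing.

**What failed or disagreed:**
- **Fingertip position:** the real fingertips sit about 39 mm behind the reported TCP. My first grab at the lid knob shut on nothing because of this. I confirmed the offset by touching the knob's top and used it from then on.
- **Second scoop:** the push jammed once because a ball lay against the trough's side wall. I backed off, shifted the scoop sideways and pushed again.

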